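# Turn the painted panels over at the fence and stand the markers ready

### The arm

A 7-joint arm with a two-finger parallel gripper is mounted at the origin on a cart in front of the work surface, level with it; the furniture and walls round the work are solid. World frame = base frame: x ahead of the robot, y to its left, z up, the work surface at z = 0. Lengths are in m, angles in rad, forces in N, time in s.
With the tool pointing down it reaches from about 0.425 to 0.875 m from the base axis. Payload 4.7 kg.
Tool frame: the origin (TCP) lies at the very end of the fingers, on their centre line; the grasp point (between the pads) lies 19 mm behind it (arm.grasp_offset is the distance from the TCP to the grasp point, in m); z points along the fingers, x is the direction in which the jaws open and shut, and the axes are right-handed (so a half turn about z gives the same grasp; the last joint's range is limited). The gripper opens to 85 mm and grips with 20 to 120 N. Pads are 22 mm wide; open, the fingers measure 114 mm over their backs; the gripper's body (76 mm by 85 mm) begins 54 mm behind the grasp point. The pads swing forward as they close: fully open they stand 13 mm farther back than shut.
Start: joints at [1.193, 0.321, -0.07, 1.45, 0.023, 1.371, -0.057], TCP at [0.248, -0.601, 0.203] pointing down, gripper open.
Joint ranges: [-2.86, 2.86], [-0.3, 2.09], [-1.38, 1.24], [0.06, 2.45], [-1.56, 4.7], [0.09, 2.05], [-2.69, 2.69]. Speed limits (rad/s): [2.57, 2.57, 3.14, 3.14, 3.14, 3.14, 3.14].

### API

Orientations are given as a 3x3 rotation matrix whose columns are the frame's x, y, z axes.
In Python, from bench import arm gives the robot as it stands.
- The arm moves only by the tool play_rows, never from a script. Its argument "motion" is text: rows parted by semicolons, each of 7 numbers parted by spaces: the shift along the world's x, y, z in m, then the turn, a rotation vector about the world's x, y, z in rad, then the finger opening in m, from 0 to 0.0854. A call has 1 to 8 rows; each row shifts and turns the commanded pose from where the row before left it; what a row does not reach is not made up. A row lasts 1/10 s, in which the tool goes at most 50 mm and 8.59 degrees, less where a joint would pass 70% of its speed; a pose out of reach is approached as far as the arm can. A call is refused whole if a number of a shift passes 0.05 or a number of a turn 0.15, either way. A call with a gripper value outside its range is refused whole. The fingers move at their own pace and stop on an object; the grip force is fixed at half the most. Time passes only in rows, so rows that do not move let the fingers close. It gives the time, the measured TCP pose, the force and the opening at its end, in the units of the state.
- arm.read_state(): the state, without advancing time (a new reading comes with each control period).
- arm.camera(name): name is "scene" or "top"; returns a dict with "frame" (400x640x3 uint8, blue, green, red), "mtx" (3x3 intrinsics, pixels), "R" (3x3) and "t" (3): a world point X has camera coordinates R X + t. Camera axes: x right, y down, z forward; pixel columns grow to the right and rows downward; lengths in m; the calibration is good to about 2 mm. A picture is of the moment at which its call begins. There is no depth.
- arm.job_done(): hands the job in, once; it reports no verdict.
The state is a dict: "t": time; "joint_positions": joint angles; "joint_vel": joint speeds; "tau": joint torques, N m; "tcp_pos": TCP position; "tcp_rot": TCP orientation; "contact_force": force on the tool from outside, world axes, zero at the start; "wrist_torque": the same for the moment, N m; "finger_gap": finger opening in m.
Only numpy, scipy, OpenCV 4.12 (cv2) and the standard library are available. Lean on these libraries where they do the work, as an engineer would, in place of code of your own. Each camera call takes 0.05 s, during which the arm holds its last target.

### The job

The paint on the two small door panels is dry and their backs are to be lettered: push each panel towards you, up against the turning fence until it stands leaning there, then tip it back over, so that it lies flat on the bench in front of the fence with its bare back up. Drop every marker, cap down, into a tube of the marker stand, one to a tube, and leave the sanding block where it is.

Things in the scene. Friction and masses are not known exactly. Their poses are not given: they have to be found in the camera images.
- fence: turning fence fixed to the bench, 390 mm long: a bent, very slick waxed aluminium sheet. Origin on the bench at the middle of its front line; x points into the fence, towards the robot, y along it. A toe slopes up from the front line, 24 mm deep and 24 mm high; then a wall at 75 degrees. Behind are only gussets up to 58 mm high and an 8 mm foot board that ends at x = 113 mm
- fence_top (a point): middle of the wall's top edge, 38 mm behind the front line, 75 mm high. A panel pushed along the fence's x at its rear edge rides up toe and wall; with its rear edge at the front line it leans there by itself, 63 degrees steep, its top edge some 35 mm past the wall's top, free at both faces
- panel_green: panel painted green on its upper face at the start, bare plywood underneath with two dark round hinge marks; flat panel 120 x 115 x 9 mm, 0.11 kg, too wide to be gripped across while it lies. Origin at the centre of the bare face; x along the 120 mm length (at the start roughly towards the fence), z out of the painted face. Lacquered.
- panel_blue: panel painted blue on its upper face at the start, bare plywood underneath with two dark round hinge marks; flat panel 120 x 115 x 9 mm, 0.11 kg, too wide to be gripped across while it lies. Origin at the centre of the bare face; x along the 120 mm length (at the start roughly towards the fence), z out of the painted face. Lacquered.
- marker_stand: grey marker stand, fixed to the bench: a foot 64 x 170 x 6 mm with three upright square tubes in a row along its y. Origin on the bench under the middle tube.
- tube_0 (a point): centre of the mouth of tube 0 of the marker stand, 64 mm above the bench; inside the tube is 28 x 28 mm, its floor 6 mm above the bench; the tubes stand 55 mm apart
- tube_1 (a point): centre of the mouth of tube 1 of the marker stand, 64 mm above the bench; inside the tube is 28 x 28 mm, its floor 6 mm above the bench; the tubes stand 55 mm apart
- tube_2 (a point): centre of the mouth of tube 2 of the marker stand, 64 mm above the bench; inside the tube is 28 x 28 mm, its floor 6 mm above the bench; the tubes stand 55 mm apart
- marker_0: marker pen 136 mm long, 18 mm thick, 20 g, with a white barrel and a black cap 50 mm long; a blow can roll it. Lying, its origin is under the middle of its length, 9 mm off its axis; x points along it to the cap's end (the axis is at z = +9 mm in its frame). One or none may be absent.
- marker_1: marker pen 136 mm long, 18 mm thick, 20 g, with a white barrel and a black cap 50 mm long; a blow can roll it. Lying, its origin is under the middle of its length, 9 mm off its axis; x points along it to the cap's end (the axis is at z = +9 mm in its frame). One or none may be absent.
- marker_2: marker pen 136 mm long, 18 mm thick, 20 g, with a white barrel and a black cap 50 mm long; a blow can roll it. Lying, its origin is under the middle of its length, 9 mm off its axis; x points along it to the cap's end (the axis is at z = +9 mm in its frame). One or none may be absent.
- sanding_block: brown cork sanding block 110 x 68 x 42 mm, a bystander to the left; origin at the centre of its underside
There are look-alikes about, which are no part of the job. What is shaped like the marker_2 but blue or green is not meant.

How it is judged:
By the outcome, as a careful person would: the job done as asked, in the order asked, and still so for the second after the job is handed in, with the robot touching nothing.
Of marker_0, marker_1, marker_2 only 2 to 3 are there at a start; the rules pass over those that are not, and their reading is None.
At some moment in a run one of panel_green, panel_blue may be knocked a few centimetres aside while the robot is not near it.
Once in a run the grip may slacken for a moment while it holds something.
It also fails if it takes over 208 s, if anything falls off the work surface, if the arm or the gripper's body presses on something with over 40 N, if the wrist force passes 120 N, or if a joint passes its speed limit or range.

## Working session

There is one attempt and no reset: what is moved stays moved. The work goes in short steps, Python scripts to look and compute and a tool call to move; the robot and the scene stay as the last step left them, time stands still between calls to the robot, and variables do not carry over. Pictures are saved under pics/ and viewed, and the job is handed in when it is done.

Besides the shell and the picture viewer there is one more tool, called as name(argument=value, ...), one argument or row to a line, values as JSON. play_rows: Moves the arm, as the interface text tells. Its arguments: {"type":"object","properties":{"motion":{"type":"string"}},"required":["motion"]}

```bash
ls; mkdir -p pics
python3 - <<'E'
from bench import arm
import cv2,numpy as np
s=arm.read_state()
for k,v in s.items(): print(k,np.round(v,4).tolist())
for n in ("scene","top"):
    c=arm.camera(n); cv2.imwrite(f"pics/{n}0.png",c["frame"]); print(n,np.round(c["mtx"],2).tolist(),np.round(c["R"],4).tolist(),np.round(c["t"],4).tolist())
E
```

```text
pics
t 0.0
joint_positions [1.1931, 0.3218, -0.0701, 1.4517, 0.0226, 1.3708, -0.0569]
joint_vel [-0.0002, 0.0004, 0.0001, -0.0011, 0.0007, -0.0004, -0.0017]
tau [-0.0012, -49.3584, -0.3826, -31.4333, 0.0132, 0.0112, 0.0]
tcp_pos [0.2479, -0.6002, 0.2022]
tcp_rot [[0.3819, -0.9242, -0.0008], [-0.9242, -0.3819, 0.0017], [-0.0019, 0.0001, -1.0]]
contact_force [0.266, 0.3795, 0.7262]
wrist_torque [-0.0386, -0.0098, -0.0236]
finger_gap 0.0854
scene [[383.52, 0.0, 318.07], [0.0, 383.52, 195.63], [0.0, 0.0, 1.0]] [[0.5425, -0.84, -0.0113], [-0.5737, -0.3607, -0.7354], [0.6137, 0.4054, -0.6776]] [-0.3025, 0.3228, 1.1497]
top [[382.56, 0.0, 316.7], [0.0, 382.56, 206.84], [0.0, 0.0, 1.0]] [[0.0139, -0.9999, 0.0004], [-0.8531, -0.0121, -0.5217], [0.5216, 0.0069, -0.8531]] [-0.0649, 0.4546, 1.3441]
```

```bash
cat > h.py <<'E'
import cv2,numpy as np
from bench import arm
np.set_printoptions(precision=4,suppress=True)
def snap(tag,crops={}):
    out={}
    for n in ("scene","top"):
        c=arm.camera(n); out[n]=c; cv2.imwrite(f"pics/{n}_{tag}.png",c["frame"])
        np.savez(f"pics/{n}_{tag}.npz",**c)
        for i,(x0,y0,x1,y1,s) in enumerate(crops.get(n,[])):
            im=cv2.resize(c["frame"][y0:y1,x0:x1],None,fx=s,fy=s,interpolation=cv2.INTER_CUBIC)
            # ticks every 10px
            for x in range((x0+9)//10*10,x1,10):
                cv2.line(im,((x-x0)*s,0),((x-x0)*s,4),(0,0,255),1)
                if x%20==0: cv2.putText(im,str(x),((x-x0)*s-8,14),0,.35,(0,0,255),1)
            for y in range((y0+9)//10*10,y1,10):
                cv2.line(im,(0,(y-y0)*s),(4,(y-y0)*s),(0,0,255),1)
                if y%20==0: cv2.putText(im,str(y),(6,(y-y0)*s+4),0,.35,(0,0,255),1)
            cv2.imwrite(f"pics/{n}_{tag}_c{i}.png",im)
    return out
def load(n,tag): return dict(np.load(f"pics/{n}_{tag}.npz"))
def proj(c,X):
    X=np.atleast_2d(X); p=(c["R"]@X.T).T+c["t"]; q=(c["mtx"]@p.T).T; return q[:,:2]/q[:,2:]
def ray(c,uv):
    d=np.linalg.solve(c["mtx"],np.array([uv[0],uv[1],1.])); return -c["R"].T@c["t"], c["R"].T@d
def atz(c,uv,z):
    o,d=ray(c,uv); return o+d*(z-o[2])/d[2]
def tri(c1,uv1,c2,uv2):
    o1,d1=ray(c1,uv1);o2,d2=ray(c2,uv2)
    A=np.stack([d1,-d2],1); s=np.linalg.lstsq(A,o2-o1,rcond=None)[0]
    a=o1+d1*s[0];b=o2+d2*s[1]; return (a+b)/2,np.linalg.norm(a-b)
def st():
    s=arm.read_state()
    print("t",s["t"],"q",s["joint_positions"],"tcp",s["tcp_pos"],"gap",round(float(s["finger_gap"]),4),"F",s["contact_force"]); print(s["tcp_rot"])
    return s
E
python3 - <<'E'
from h import *
snap("1",{"scene":[(230,150,430,280,4),(340,170,460,290,5)],"top":[(180,150,370,260,4),(320,160,470,260,5)]})
E
python3 - <<'E'
from h import *
s=load("scene","1");t=load("top","1")
print("cams",-s["R"].T@s["t"],-t["R"].T@t["t"])
# fence wall top ends: scene (241,168),(337,201)... top (226,210),(322.5,208)
for a,b,n in [((241,168),(226,210),"fence top L"),((336.5,201),(322.5,208),"fence top R"),((241,190),(228,234),"foot L rear?"),((316,227),(323,230),"foot R rear")]:
    print(n,*tri(s,a,t,b))
P={"blue":([(277,159.5),(301,165),(291,181.5),(265,175.5)],[(241,182),(267,176.5),(272,198.5),(246,203.5)]),
"green":([(308.5,172),(334,176.5),(327,195.5),(299,190)],[(279,181.5),(303.5,176.5),(310.5,198.5),(284.5,203.5)])}
for n,(a,b) in P.items():
    for p,q in zip(a,b): print(n,*tri(s,p,t,q),atz(s,p,.009)[:2],atz(t,q,.009)[:2])
for nm,p,q in [("tube far",(366.5,194),(347,184)),("tube mid",(360,203),(348,195)),]:
    print(nm,*tri(s,p,t,q),atz(s,p,.064),atz(t,q,.064))
print("near tube",atz(s,(353.5,212.5),.064))
for p in [(392,221),(427.5,236.5),(381,237),(418.5,249.5),(366.5,248.5),(404.5,263)]: print("mk",atz(s,p,.009))
E
```

```text
cams [-0.3562 -0.6037  1.0129] [-0.3124 -0.0686  1.3839]
fence top L [0.4703 0.3048 0.0709] 0.00011148094737080322
fence top R [ 0.5239 -0.0886  0.0338] 0.030800245956241985
foot L rear? [ 0.4291  0.3041 -0.0269] 0.030914332361454792
foot R rear [ 0.4182 -0.0837  0.0039] 0.005401178948703708
blue [0.6574 0.2777 0.002 ] 0.002399552685915024 [0.6519 0.2716] [0.6512 0.2763]
blue [0.6842 0.1664 0.0031] 0.004457098052837458 [0.6753 0.1619] [0.6825 0.1647]
blue [0.5656 0.134  0.0101] 0.0017012999830196332 [0.5656 0.1349] [0.5672 0.1339]
blue [0.5338 0.2406 0.0174] 0.002846542230588411 [0.5395 0.2477] [0.5405 0.2421]
green [0.6568 0.1104 0.0067] 0.0019006355517615467 [0.6533 0.1089] [0.6562 0.1098]
green [0.6829 0.0032 0.0109] 0.0007904022110448618 [0.6844 0.0044] [0.6848 0.0031]
green [ 0.5718 -0.0309  0.0076] 0.002493076268864668 [ 0.572  -0.0319] [ 0.5695 -0.0305]
green [0.5434 0.0796 0.0068] 0.0014369503814705277 [0.5406 0.0781] [0.5428 0.0791]
tube far [ 0.6054 -0.1825  0.0659] 0.0036524495823724292 [ 0.605  -0.1813  0.064 ] [ 0.6087 -0.1836  0.064 ]
tube mid [ 0.5502 -0.1852  0.0663] 0.003428304643793019 [ 0.5503 -0.1838  0.064 ] [ 0.5536 -0.1862  0.064 ]
near tube [ 0.4961 -0.1874  0.064 ]
mk [ 0.5814 -0.301   0.009 ]
mk [ 0.5792 -0.4354  0.009 ]
mk [ 0.4917 -0.3012  0.009 ]
mk [ 0.5085 -0.4311  0.009 ]
mk [ 0.4196 -0.2826  0.009 ]
mk [ 0.4317 -0.4143  0.009 ]
```

Run:
```python
from h import *
from scipy.optimize import least_squares
s=load("scene","1");t=load("top","1")
print(tri(s,(327,200.5),t,(322.5,208)))
# fence model, local: x to robot, y along; which way y: try z up => y = z cross x ; x=-X => y=-Y
def pts(p):
    x,y,a=p; c,si=np.cos(a),np.sin(a)
    ex=np.array([-c,-si]);ey=np.array([si,-c])
    f=lambda u,v,z: np.r_[np.array([x,y])+u*ex+v*ey,z]
    return [f(.038,-.195,.075),f(.038,.195,.075),f(.113,-.195,.008),f(.113,.195,.008),f(0,.195,0)]
obs_s=[(241,168),(327,200.5),None,(316,227.5),(330.5,209.5)]
obs_t=[(226,210),(322.5,208),(228,234),(323,230),None]
def res(p):
    P=pts(p);r=[]
    for c,o in ((s,obs_s),(t,obs_t)):
        for X,q in zip(P,o):
            if q is not None: r+=list(proj(c,X)[0]-q)
    return np.array(r)
r=least_squares(res,[.507,.11,0],loss="soft_l1");print(r.x,np.degrees(r.x[2]));print(r.fun.reshape(-1,2)*1)
# panels
obs={"blue":([(277,159.5),(301,165),(291,181.5),(265,175.5)],[(241,182),(267,176.5),(272,198.5),(246,203.5)]),
"green":([(308.5,172),(334,176.5),(327,195.5),(299,190)],[(279,181.5),(303.5,176.5),(310.5,198.5),(284.5,203.5)])}
for n,(a,b) in obs.items():
    def res(p):
        x,y,g,z=p;c,si=np.cos(g),np.sin(g)
        L=[(.06,.0575),(.06,-.0575),(-.06,-.0575),(-.06,.0575)]
        P=[(x+c*u-si*v,y+si*u+c*v,z) for u,v in L]
        return np.r_[(proj(s,P)-a).ravel(),(proj(t,P)-b).ravel()]
    r=least_squares(res,[.61,.15,.2,.009]);print(n,r.x,np.degrees(r.x[2]),np.abs(r.fun).max())
```

```text
(array([ 0.4862, -0.0825,  0.0741]), np.float64(0.005469265812942603))
[0.5156 0.1128 0.0441] 2.5269852577641507
[[-0.5722 -0.7484]
 [-0.2725  0.4386]
 [ 0.284  -0.2275]
 [ 1.1196 -0.0983]
 [-0.54   -0.2478]
 [ 0.6037 -0.744 ]
 [-0.9204  0.2104]
 [ 0.5804  1.6441]]
blue [0.6107 0.2051 0.2528 0.0073] 14.48417568524167 0.858053984681419
green [0.6149 0.041  0.2763 0.0067] 15.830557942114622 0.9775767117003511
```

play_rows(
  motion="0.027 0.04 0.005 0 0 -0.022 0.06;0.027 0.04 0.005 0 0 -0.022 0.06;0.027 0.04 0 0 0 -0.022 0.06;0.027 0.04 0 0 0 -0.022 0.06;0.027 0.04 0 0 0 -0.022 0.06;0.027 0.04 0 0 0 -0.022 0.06;0.027 0.04 0 0 0 -0.022 0.06;0.027 0.04 0 0 0 -0.022 0.06",
)

```text
t: 1.0
tcp_pos: [0.4649, -0.279, 0.2134]
tcp_rot: [[0.213, -0.977, 0.0], [-0.977, -0.213, -0.001], [0.001, -0.0, -1.0]]
contact_force: [1.5, -0.0, 0.1]
finger_gap: 0.0596
```

play_rows(
  motion="0.027 0.04 0 0 0 -0.022 0.06;0.027 0.04 0 0 0 -0.022 0.06;0.027 0.04 0 0 0 -0.022 0.06;0.027 0.04 0 0 0 -0.022 0.06;0.027 0.04 0 0 0 -0.022 0.06;0.027 0.04 0 0 0 -0.022 0.06;0.027 0.04 0 0 0 -0.022 0.06;0.027 0.02 0 0 0 -0.022 0.06",
)

```text
t: 1.8
tcp_pos: [0.6806, 0.025, 0.2134]
tcp_rot: [[0.044, -0.999, -0.0], [-0.999, -0.044, 0.003], [-0.003, 0.0, -1.0]]
contact_force: [-0.7, 0.1, 0.4]
finger_gap: 0.06
```

Run:
```python
from h import *
st()
snap("2",{"scene":[(230,140,430,280,4)],"top":[(180,130,400,260,3)]})
```

```text
t 1.8 q [ 0.291   0.4285 -0.5098  1.3343  0.2036  1.4306 -1.7348] tcp [0.6806 0.025  0.2134] gap 0.06 F [-0.6723  0.139   0.4458]
[[ 0.0442 -0.999  -0.0002]
 [-0.999  -0.0442  0.0026]
 [-0.0026  0.0001 -1.    ]]
```

Run:
```python
from h import *
s=load("scene","2");t=load("top","1")
for a,b in [((349,165.5),(285,150)),((368,159),(317.5,154)),((340,140),None)]:
    print(atz(s,a,0), atz(t,b,0.0) if b else '')
for p in [(358,138),(330,135)]: print(atz(s,p,0))
```

```text
[ 0.7902 -0.0065  0.    ] [0.8423 0.0947 0.    ]
[ 0.8735 -0.0539  0.    ] [ 0.8206 -0.0571 -0.    ]
[0.9338 0.1223 0.    ] 
[0.9921 0.0596 0.    ]
[0.9445 0.1831 0.    ]
```

play_rows(
  motion="0.008 0.009 0 0 0.035 0 0.06;0.008 0.009 0 0 0.035 0 0.06;0.008 0.009 0 0 0.035 0 0.06;0.007 0.009 0 0 0.035 0 0.06;0 0 -0.045 0 0 0 0.06;0 0 -0.045 0 0 0 0.06;0 0 -0.045 0 0 0 0.06;0 0 -0.03 0 0 0 0.06",
)

```text
t: 2.7
tcp_pos: [0.7089, 0.0531, 0.0443]
tcp_rot: [[0.039, -0.989, -0.144], [-0.999, -0.039, -0.002], [-0.004, 0.144, -0.99]]
contact_force: [0.3, -0.3, 0.0]
finger_gap: 0.0598
```

play_rows(
  motion="0.003 0.008 -0.01 0 0 0 0.06;0 0 -0.01 0 0 0 0.06;0 0 -0.006 0 0 0 0.06;0 0 -0.004 0 0 0 0.06;0 0 -0.002 0 0 0 0.06;0 0 -0.002 0 0 0 0.06;0 0 0 0 0 0 0.06",
)

```text
t: 3.4
tcp_pos: [0.7144, 0.0631, 0.0148]
tcp_rot: [[0.039, -0.99, -0.139], [-0.999, -0.04, -0.0], [-0.005, 0.139, -0.99]]
contact_force: [-0.6, -0.3, -0.2]
finger_gap: 0.0598
```

Run:
```python
from h import *
st()
snap("3",{"scene":[(260,90,400,220,5)],"top":[(220,110,360,220,5)]})
```

```text
t 3.4 q [ 0.1717  0.7504 -0.4625  1.2735  0.2907  1.3259 -1.8232] tcp [0.7144 0.0631 0.0148] gap 0.0598 F [-0.6347 -0.2786 -0.2045]
[[ 0.0392 -0.9895 -0.139 ]
 [-0.9992 -0.0396 -0.0002]
 [-0.0053  0.1388 -0.9903]]
```

play_rows(
  motion="0 0 -0.004 0 0 0 0.06;0 0 -0.003 0 0 0 0.06;0 0 0 0 0 0 0.06;0 0 0 0 0 0 0.06",
)

```text
t: 3.9
tcp_pos: [0.714, 0.0632, 0.0071]
tcp_rot: [[0.039, -0.989, -0.14], [-0.999, -0.04, -0.0], [-0.005, 0.14, -0.99]]
contact_force: [-0.3, 0.7, 0.6]
finger_gap: 0.06
```

play_rows(
  motion="0 0 -0.003 0 0 0 0.06;0 0 0 0 0 0 0.06;0 0 0 0 0 0 0.06",
)

```text
t: 4.2
tcp_pos: [0.7141, 0.0632, 0.0042]
tcp_rot: [[0.039, -0.989, -0.14], [-0.999, -0.04, -0.0], [-0.005, 0.14, -0.99]]
contact_force: [-0.3, 0.0, -0.2]
finger_gap: 0.0601
```

play_rows(
  motion="0 0 -0.003 0 0 0 0.06;0 0 0 0 0 0 0.06;0 0 0 0 0 0 0.06",
)

```text
t: 4.5
tcp_pos: [0.7141, 0.0632, 0.0012]
tcp_rot: [[0.039, -0.989, -0.14], [-0.999, -0.04, -0.0], [-0.005, 0.14, -0.99]]
contact_force: [0.6, -0.6, 0.3]
finger_gap: 0.0598
```

play_rows(
  motion="0 0 -0.002 0 0 0 0.06;0 0 0 0 0 0 0.06;0 0 0 0 0 0 0.06",
)

```text
t: 4.8
tcp_pos: [0.7141, 0.0633, -0.0007]
tcp_rot: [[0.039, -0.989, -0.14], [-0.999, -0.04, -0.0], [-0.006, 0.14, -0.99]]
contact_force: [0.3, 0.1, -0.7]
finger_gap: 0.0602
```

play_rows(
  motion="0 0 -0.002 0 0 0 0.06;0 0 0 0 0 0 0.06;0 0 0 0 0 0 0.06",
)

```text
t: 5.1
tcp_pos: [0.7141, 0.0632, -0.0028]
tcp_rot: [[0.039, -0.989, -0.14], [-0.999, -0.04, -0.0], [-0.005, 0.14, -0.99]]
contact_force: [-0.1, -0.0, -0.2]
finger_gap: 0.0602
```

play_rows(
  motion="0 0 -0.002 0 0 0 0.06;0 0 0 0 0 0 0.06;0 0 0 0 0 0 0.06",
)

```text
t: 5.4
tcp_pos: [0.7141, 0.0632, -0.0048]
tcp_rot: [[0.039, -0.989, -0.14], [-0.999, -0.04, -0.0], [-0.005, 0.14, -0.99]]
contact_force: [-0.0, -0.2, -0.2]
finger_gap: 0.0599
```

play_rows(
  motion="0 0 -0.002 0 0 0 0.06;0 0 0 0 0 0 0.06;0 0 0 0 0 0 0.06",
)

```text
t: 5.7
tcp_pos: [0.7141, 0.0632, -0.0068]
tcp_rot: [[0.039, -0.989, -0.14], [-0.999, -0.04, -0.0], [-0.005, 0.14, -0.99]]
contact_force: [-0.5, 0.1, -0.3]
finger_gap: 0.0599
```

play_rows(
  motion="0 0 -0.002 0 0 0 0.06;0 0 0 0 0 0 0.06;0 0 0 0 0 0 0.06",
)

```text
t: 6.0
tcp_pos: [0.7141, 0.0632, -0.0088]
tcp_rot: [[0.039, -0.989, -0.14], [-0.999, -0.04, -0.0], [-0.005, 0.14, -0.99]]
contact_force: [-0.3, -0.0, 0.0]
finger_gap: 0.0596
```

Run:
```python
from h import *
o=snap("4",{"scene":[(290,120,370,190,8)],"top":[(220,110,360,220,5)]})
for z in (-.009,0,.01): print([proj(o["scene"],[.7141+.06*0.039*k/2,.0632-.03*k,z])[0] for k in(1,-1)])
```

```text
[array([331.8409, 173.4697]), array([319.4982, 169.0082])]
[array([331.869, 171.801]), array([319.4796, 167.3462])]
[array([331.9005, 169.9318]), array([319.4588, 165.4848])]
```

play_rows(
  motion="0 0 -0.002 0 0 0 0.06;0 0 0 0 0 0 0.06;0 0 0 0 0 0 0.06",
)

```text
t: 6.4
tcp_pos: [0.7141, 0.0632, -0.0108]
tcp_rot: [[0.039, -0.989, -0.14], [-0.999, -0.04, -0.0], [-0.005, 0.14, -0.99]]
contact_force: [-0.2, 0.8, 0.1]
finger_gap: 0.0596
```

play_rows(
  motion="0 0 -0.002 0 0 0 0.06;0 0 0 0 0 0 0.06;0 0 0 0 0 0 0.06",
)

```text
t: 6.7
tcp_pos: [0.7141, 0.0632, -0.0128]
tcp_rot: [[0.039, -0.989, -0.14], [-0.999, -0.04, -0.0], [-0.005, 0.14, -0.99]]
contact_force: [0.3, 1.0, -0.3]
finger_gap: 0.0599
```

```bash
python3 - <<'E'
from h import *
o=snap("5",{"scene":[(290,120,370,190,8)],"top":[(260,130,340,200,8)]})
E
python3 - <<'E'
from h import *
s=load("scene","5");t=load("top","5")
print(tri(s,(319,163.5),t,(282,169.5)))
print(atz(s,(319,163.5),0),atz(t,(282,169.5),0),atz(s,(333.5,168.7),0))
st()
E
```

```text
(array([0.7194, 0.1   , 0.0132]), np.float64(0.0008431898095505379))
[0.7341 0.1092 0.    ] [0.7288 0.1018 0.    ] [0.7366 0.0381 0.    ]
t 6.8 q [ 0.1692  0.7763 -0.4562  1.2897  0.2999  1.2859 -1.828 ] tcp [ 0.7142  0.0632 -0.0127] gap 0.0603 F [-1.0807  0.7238  0.3813]
[[ 0.0394 -0.9894 -0.1396]
 [-0.9992 -0.0398 -0.0001]
 [-0.0055  0.1394 -0.9902]]
```

play_rows(
  motion="0 0 -0.002 0 0 0 0.06;0 0 0 0 0 0 0.06;0 0 0 0 0 0 0.06",
)

```text
t: 7.1
tcp_pos: [0.7141, 0.0632, -0.0148]
tcp_rot: [[0.039, -0.989, -0.14], [-0.999, -0.04, -0.0], [-0.005, 0.14, -0.99]]
contact_force: [0.4, 0.2, 0.2]
finger_gap: 0.0603
```

play_rows(
  motion="0 0 -0.002 0 0 0 0.06;0 0 0 0 0 0 0.06;0 0 0 0 0 0 0.06",
)

```text
t: 7.4
tcp_pos: [0.7141, 0.0632, -0.0168]
tcp_rot: [[0.039, -0.989, -0.14], [-0.999, -0.04, -0.0], [-0.005, 0.14, -0.99]]
contact_force: [0.2, 0.4, -0.7]
finger_gap: 0.0599
```

play_rows(
  motion="0 0 -0.002 0 0 0 0.06;0 0 0 0 0 0 0.06;0 0 0 0 0 0 0.06",
)

```text
t: 7.7
tcp_pos: [0.7141, 0.0632, -0.0187]
tcp_rot: [[0.039, -0.989, -0.14], [-0.999, -0.04, -0.0], [-0.005, 0.14, -0.99]]
contact_force: [-0.2, -0.4, 0.1]
finger_gap: 0.06
```

play_rows(
  motion="0 0 -0.002 0 0 0 0.06;0 0 0 0 0 0 0.06;0 0 0 0 0 0 0.06",
)

```text
t: 8.0
tcp_pos: [0.7141, 0.0632, -0.0208]
tcp_rot: [[0.039, -0.989, -0.14], [-0.999, -0.04, -0.0], [-0.005, 0.14, -0.99]]
contact_force: [-0.4, -0.0, -0.9]
finger_gap: 0.0599
```

Run:
```python
from h import *
o=snap("6",{"scene":[(290,120,370,190,8)],"top":[(260,130,340,200,8)]})
```

play_rows(
  motion="0 0 -0.002 0 0 0 0.06;0 0 0 0 0 0 0.06;0 0 -0.002 0 0 0 0.06;0 0 0 0 0 0 0.06;0 0 0 0 0 0 0.06",
)

```text
t: 8.6
tcp_pos: [0.7141, 0.0632, -0.0248]
tcp_rot: [[0.039, -0.989, -0.14], [-0.999, -0.04, -0.0], [-0.005, 0.14, -0.99]]
contact_force: [0.3, 0.9, 0.6]
finger_gap: 0.0598
```

play_rows(
  motion="0 0 -0.002 0 0 0 0.06;0 0 0 0 0 0 0.06;0 0 0 0 0 0 0.06",
)

```text
t: 8.9
tcp_pos: [0.7141, 0.0632, -0.0268]
tcp_rot: [[0.039, -0.989, -0.14], [-0.999, -0.04, -0.0], [-0.005, 0.14, -0.99]]
contact_force: [0.4, -0.1, 0.8]
finger_gap: 0.0598
```

Run:
```python
from h import *
s=load("scene","6")
tcp=np.array([.7141,.0632,-.0208]);R=np.array([[.0394,-.9894,-.1396],[-.9992,-.0398,-.0001],[-.0055,.1394,-.9902]])
for d in (0,.005,.01,.015,.02,.025,.03):
    for w in (0,.011):
        P=[tcp-d*R[:,2]+k*.035*R[:,0]+w*R[:,1] for k in(1,-1)]
        print(d,w,proj(s,P).ravel(),P[0][2])
```

```text
0 0 [332.8389 176.048  318.5176 170.7705] -0.0209925
0 0.011 [331.5856 177.2109 317.2153 171.8891] -0.0194591
0.005 0 [332.9424 175.0506 318.5939 169.7797] -0.0160415
0.005 0.011 [331.6874 176.2107 317.2897 170.8955] -0.0145081
0.01 0 [333.0463 174.0495 318.6704 168.7854] -0.0110905
0.01 0.011 [331.7895 175.2068 317.3643 169.8984] -0.009557099999999999
0.015 0 [333.1507 173.0448 318.7473 167.7875] -0.006139500000000001
0.015 0.011 [331.8921 174.1993 317.4391 168.8976] -0.004606100000000001
0.02 0 [333.2554 172.0364 318.8244 166.7861] -0.0011885000000000003
0.02 0.011 [331.995  173.188  317.5143 167.8933] 0.00034489999999999955
0.025 0 [333.3604 171.0244 318.9018 165.781 ] 0.0037625000000000002
0.025 0.011 [332.0983 172.1731 317.5897 166.8853] 0.0052959
0.03 0 [333.4659 170.0086 318.9795 164.7723] 0.008713499999999997
0.03 0.011 [332.2019 171.1544 317.6654 165.8737] 0.010246899999999996
```

play_rows(
  motion="0 0 -0.002 0 0 0 0.06;0 0 0 0 0 0 0.06;0 0 0 0 0 0 0.06",
)

```text
t: 9.2
tcp_pos: [0.7141, 0.0632, -0.0288]
tcp_rot: [[0.039, -0.989, -0.14], [-0.999, -0.04, -0.0], [-0.005, 0.14, -0.99]]
contact_force: [0.3, -0.9, -1.1]
finger_gap: 0.0602
```

Run:
```python
from h import *
o=snap("7",{"scene":[(290,120,370,190,8)],"top":[(260,130,340,200,8)]})
```

play_rows(
  motion="0 0 -0.002 0 0 0 0.06;0 0 0 0 0 0 0.06;0 0 0 0 0 0 0.06",
)

```text
t: 9.6
tcp_pos: [0.7141, 0.0632, -0.0308]
tcp_rot: [[0.039, -0.989, -0.14], [-0.999, -0.04, -0.0], [-0.005, 0.14, -0.99]]
contact_force: [-0.7, 0.4, 0.7]
finger_gap: 0.0598
```

play_rows(
  motion="0 0 -0.001 0 0 0 0.06;0 0 0 0 0 0 0.06;0 0 0 0 0 0 0.06",
)

```text
t: 9.9
tcp_pos: [0.7143, 0.0632, -0.0314]
tcp_rot: [[0.039, -0.989, -0.139], [-0.999, -0.04, -0.0], [-0.005, 0.139, -0.99]]
contact_force: [-0.5, -0.1, 1.6]
finger_gap: 0.0599
```

play_rows(
  motion="0 0 0.001 0 0 0 0.06;-0.008 -0.0004 0 0 0 0 0.06;-0.008 -0.0004 0 0 0 0 0.06;-0.008 -0.0004 0 0 0 0 0.06;-0.008 -0.0004 0 0 0 0 0.06;-0.008 -0.0004 0 0 0 0 0.06;-0.008 -0.0004 0 0 0 0 0.06;0 0 0 0 0 0 0.06",
)

```text
t: 10.7
tcp_pos: [0.6649, 0.0607, -0.0305]
tcp_rot: [[0.04, -0.989, -0.141], [-0.999, -0.04, -0.0], [-0.005, 0.14, -0.99]]
contact_force: [-0.0, -0.3, 0.5]
finger_gap: 0.0601
```

Run:
```python
from h import *
print(arm.grasp_offset)
o=snap("8",{"scene":[(240,130,380,230,5)],"top":[(220,140,360,230,5)]})
```

```text
0.0187
```

play_rows(
  motion="-0.008 -0.0004 0 0 0 0 0.06;-0.008 -0.0004 0 0 0 0 0.06;-0.008 -0.0004 0 0 0 0 0.06;-0.008 -0.0004 0 0 0 0 0.06;-0.008 -0.0004 0 0 0 0 0.06;0 0 0 0 0 0 0.06",
)

```text
t: 11.4
tcp_pos: [0.6247, 0.0587, -0.0307]
tcp_rot: [[0.04, -0.989, -0.141], [-0.999, -0.04, -0.001], [-0.005, 0.141, -0.99]]
contact_force: [0.9, -0.2, 0.6]
finger_gap: 0.0597
```

Run:
```python
from h import *
o=snap("9",{"scene":[(240,130,380,230,5)],"top":[(220,140,360,230,5)]})
```

play_rows(
  motion="-0.008 -0.0004 0 0 0 0 0.06;-0.008 -0.0004 0 0 0 0 0.06;-0.008 -0.0004 0 0 0 0 0.06;-0.008 -0.0004 0 0 0 0 0.06;-0.008 -0.0004 0 0 0 0 0.06;-0.008 -0.0004 0 0 0 0 0.06;-0.008 -0.0004 0 0 0 0 0.06;0 0 0 0 0 0 0.06",
)

```text
t: 12.3
tcp_pos: [0.5687, 0.0559, -0.0306]
tcp_rot: [[0.04, -0.989, -0.141], [-0.999, -0.04, -0.001], [-0.005, 0.141, -0.99]]
contact_force: [0.5, -0.1, -0.5]
finger_gap: 0.0599
```

Run:
```python
from h import *
o=snap("10",{"scene":[(240,130,380,230,5)],"top":[(220,140,360,230,5)]})
```

play_rows(
  motion="-0.006 -0.0003 0 0 0 0 0.06;-0.006 -0.0003 0 0 0 0 0.06;-0.006 -0.0003 0 0 0 0 0.06;-0.006 -0.0003 0 0 0 0 0.06;0 0 0 0 0 0 0.06;0 0 0 0 0 0 0.06",
)

```text
t: 13.0
tcp_pos: [0.5459, 0.0547, -0.0307]
tcp_rot: [[0.039, -0.989, -0.14], [-0.999, -0.04, -0.0], [-0.005, 0.14, -0.99]]
contact_force: [-0.3, -0.1, -0.4]
finger_gap: 0.06
```

Run:
```python
from h import *
o=snap("11",{"scene":[(240,130,380,230,5)],"top":[(220,140,360,230,5)]})
```

play_rows(
  motion="-0.004 -0.0002 0 0 0 0 0.06;-0.004 -0.0002 0 0 0 0 0.06;0 0 0 0 0 0 0.06;0 0 0 0 0 0 0.06",
)

```text
t: 13.5
tcp_pos: [0.5379, 0.0544, -0.0307]
tcp_rot: [[0.039, -0.989, -0.14], [-0.999, -0.04, -0.0], [-0.005, 0.14, -0.99]]
contact_force: [0.6, -0.4, -0.4]
finger_gap: 0.0598
```

```bash
python3 - <<'E'
from h import *
o=snap("12",{"scene":[(270,140,350,220,8)],"top":[(250,170,330,230,8)]})
E
cat >> h.py <<'E'
F=np.array([.5156,.1128,0]);EX=np.array([-.999,-.0441,0]);EY=np.array([.0441,-.999,0]);EZ=np.array([0,0,1.])
def fw(u,v,z): return F+u*EX+v*EY+z*EZ
def fv(P): d=np.asarray(P)-F; return np.array([d@EX,d@EY,d[2]])
def lean(r,v0):
    th=np.arctan2(.075,.038+r); c,s=np.cos(th),np.sin(th)
    # bare top, painted top at left/right
    out={}
    for n,v in (("L",v0-.0575),("R",v0+.0575)):
        out[n]=[fw(-r+.12*c,v,.12*s),fw(-r+.12*c-.009*s,v,.12*s+.009*c),fw(-r,v,0),fw(-r-.009*s,v,.009*c)]
    return out
E
python3 - <<'E'
from h import *
s=load("scene","12");t=load("top","12")
for r in (-.005,0,.005,.01,.015):
    L=lean(r,.0585)
    print(r,proj(t,L["L"][:2]).ravel(),proj(s,L["L"][:2]).ravel(),proj(s,L["R"][:2]).ravel())
E
```

```text
-0.005 [273.6809 207.2318 273.6522 204.9478] [278.4865 178.4898 279.6871 176.4726] [305.2135 188.8067 306.3986 186.7045]
0 [273.7426 207.8024 273.7016 205.507 ] [278.4073 179.2127 279.5648 177.1352] [305.1058 189.5427 306.255  187.3815]
0.005 [273.811  208.2913 273.7585 205.9924] [278.4025 179.8947 279.5157 177.7668] [305.0674 190.2335 306.1791 188.0235]
0.01 [273.8847 208.6924 273.8215 206.3968] [278.4696 180.5247 279.5378 178.3556] [305.0965 190.868  306.1696 188.6186]
0.015 [273.9622 209.0031 273.8892 206.7164] [278.6046 181.0948 279.628  178.8927] [305.19   191.4384 306.2241 189.1579]
```

play_rows(
  motion="-0.003 -0.0001 0 0 0 0 0.06;-0.002 -0.0001 0 0 0 0 0.06;0 0 0 0 0 0 0.06;0.01 0.0005 0 0 0 0 0.06;0.02 0.001 0 0 0 0 0.06;0.04 0.002 0 0 0 0 0.06;0.04 0.002 0.03 0 0 0 0.06;0.02 0.001 0.05 0 0 0 0.06",
)

```text
t: 14.4
tcp_pos: [0.6623, 0.0598, 0.0429]
tcp_rot: [[0.038, -0.989, -0.145], [-0.999, -0.039, 0.0], [-0.006, 0.145, -0.989]]
contact_force: [1.0, -0.8, -0.3]
finger_gap: 0.0601
```

```bash
python3 - <<'E'
from h import *
o=snap("13",{"scene":[(270,140,350,220,8)],"top":[(250,170,330,230,8)]})
E
python3 - <<'E'
from h import *
s=st(); print(np.array2string(s["joint_positions"],precision=4))
from scipy.spatial.transform import Rotation as R
import itertools
D=[([1.1931,0.3218,-0.0701,1.4517,0.0226,1.3708,-0.0569],[[0.3819,-0.9242,-0.0008],[-0.9242,-0.3819,0.0017],[-0.0019,0.0001,-1.0]]),
([ 0.291,0.4285,-0.5098,1.3343,0.2036,1.4306,-1.7348],[[0.0442,-0.999,-0.0002],[-0.999,-0.0442,0.0026],[-0.0026,0.0001,-1.]]),
([ 0.1717,0.7504,-0.4625,1.2735,0.2907,1.3259,-1.8232],[[0.0392,-0.9895,-0.139],[-0.9992,-0.0396,-0.0002],[-0.0053,0.1388,-0.9903]]),
(s["joint_positions"],s["tcp_rot"])]
y=lambda a:R.from_euler('y',a);z=lambda a:R.from_euler('z',a)
best=[]
for sg in itertools.product([1,-1],repeat=4):
    for off in (0,np.pi/2,np.pi,-np.pi/2):
        e=0
        for q,T in D:
            r=z(sg[0]*q[0])*y(q[1])*z(sg[1]*q[2])*y(q[3])*z(sg[2]*q[4])*y(q[5])*z(sg[3]*q[6]+off)
            e+=(r.inv()*R.from_matrix(T)).magnitude()
        best.append((e,sg,off))
best.sort(key=lambda b:b[0]);print(best[:3])
E
```

```text
t 14.5 q [ 0.2174  0.6209 -0.4934  1.4042  0.2587  1.3122 -1.8283] tcp [0.6692 0.0618 0.0522] gap 0.06 F [ 0.6666 -1.0003  0.5934]
[[ 0.0381 -0.9912 -0.127 ]
 [-0.9992 -0.0387  0.0025]
 [-0.0074  0.1268 -0.9919]]
[ 0.2174  0.6209 -0.4934  1.4042  0.2587  1.3122 -1.8283]
[(0.00016211597374152684, (-1, -1, -1, -1), 3.141592653589793), (1.0291423052585171, (1, 1, 1, 1), 0), (1.551214142604164, (-1, -1, 1, -1), 3.141592653589793)]
```

Run:
```python
from h import *
from scipy.spatial.transform import Rotation as R
s=arm.read_state()
D=[([1.1931,0.3218,-0.0701,1.4517,0.0226,1.3708,-0.0569],[.2479,-.6002,.2022]),
([ 0.291,0.4285,-0.5098,1.3343,0.2036,1.4306,-1.7348],[.6806,.025,.2134]),
([ 0.1717,0.7504,-0.4625,1.2735,0.2907,1.3259,-1.8232],[.7144,.0631,.0148]),
([ 0.1692,0.7763,-0.4562,1.2897,0.2999,1.2859,-1.828],[.7142,.0632,-.0127]),
(s["joint_positions"],s["tcp_pos"])]
y=lambda a:R.from_euler('y',a);z=lambda a:R.from_euler('z',a)
A=[];b=[];cols=None
for q,p in D:
    r1=z(-q[0]);r2=r1*y(q[1]);r3=r2*z(-q[2]);r4=r3*y(q[3]);r5=r4*z(-q[4]);r6=r5*y(q[5])
    A.append(np.stack([[0,0,1.],r2.as_matrix()[:,2],r4.as_matrix()[:,2],r6.as_matrix()[:,2]],1));b.append(p)
A=np.vstack(A);b=np.hstack(b)
x,res,_,_=np.linalg.lstsq(A,b,rcond=None);print(x,(A@x-b)*1000)
```

```text
[0.39   0.5748 0.471  0.6328] [18.8022 16.5811  5.8803  4.2997  4.7143  0.9875  1.3623  1.3297 -4.9251
  3.9996  1.2383 -5.1445 -6.2493  0.817   3.2017]
```

play_rows(
  motion="0 0 0.04 0 -0.047 0 0.06;0 0 0.04 0 -0.047 0 0.06;0 0 0.04 0 -0.047 0 0.06;0 0 0.04 0 0 0.14 0.06;0 0 0.03 0 0 0.14 0.06;-0.01 0 0 0 0 0.14 0.06;-0.02 0 0 0 0 0.14 0.06;-0.02 0 0 0 0 0.14 0.06",
)

```text
t: 15.3
tcp_pos: [0.6116, 0.0607, 0.2358]
tcp_rot: [[0.678, -0.735, 0.001], [-0.735, -0.678, 0.001], [-0.0, -0.001, -1.0]]
contact_force: [-0.1, -0.7, -0.1]
finger_gap: 0.0601
```

```bash
cat >> h.py <<'E'
import json
def log():
    s=st(); open("log.jsonl","a").write(json.dumps([list(map(float,s["joint_positions"])),list(map(float,s["tcp_pos"]))])+"\n"); return s
E
python3 - <<'E'
from h import *
log()
E
```

```text
t 15.3 q [ 0.3972  0.2952 -0.6675  1.4783  0.1823  1.43   -1.1   ] tcp [0.6116 0.0607 0.2358] gap 0.0601 F [-0.0652 -0.7126 -0.0825]
[[ 0.6782 -0.7348  0.001 ]
 [-0.7348 -0.6782  0.0009]
 [-0.     -0.0013 -1.    ]]
```

play_rows(
  motion="-0.02 0 0 0 0 0.14 0.06;-0.02 0 0 0 0 0.14 0.06;-0.02 0 0 0 0 0.14 0.06;-0.02 0 0 0 0 0.14 0.06;-0.02 0 0 0 0 0.14 0.06;-0.02 0 0 0 0 0.03 0.06;0 0 0 0 0 0 0.06;0 0 0 0 0 0 0.06",
)

```text
t: 16.1
tcp_pos: [0.4923, 0.0604, 0.2362]
tcp_rot: [[0.995, -0.102, 0.002], [-0.102, -0.995, 0.0], [0.002, -0.0, -1.0]]
contact_force: [0.1, 0.4, 0.8]
finger_gap: 0.0598
```

Run:
```python
from h import *
log()
o=snap("14",{"scene":[(270,100,350,220,5)],"top":[(250,170,330,230,8)]})
```

```text
t 16.1 q [ 0.5838  0.0027 -0.7524  1.7514  0.002   1.3865 -0.271 ] tcp [0.4923 0.0604 0.2362] gap 0.0598 F [0.1417 0.3831 0.8239]
[[ 0.9948 -0.1019  0.0017]
 [-0.1019 -0.9948  0.0002]
 [ 0.0016 -0.0004 -1.    ]]
```

```bash
cat > kin.py <<'E'
from h import *
from scipy.spatial.transform import Rotation as R
import itertools
y=lambda a:R.from_euler('y',a);z=lambda a:R.from_euler('z',a)
D=[([1.1931,0.3218,-0.0701,1.4517,0.0226,1.3708,-0.0569],[.2479,-.6002,.2022]),
([ 0.291,0.4285,-0.5098,1.3343,0.2036,1.4306,-1.7348],[.6806,.025,.2134]),
([ 0.1717,0.7504,-0.4625,1.2735,0.2907,1.3259,-1.8232],[.7144,.0631,.0148]),
([ 0.1692,0.7763,-0.4562,1.2897,0.2999,1.2859,-1.828],[.7142,.0632,-.0127])]
D+=[tuple(json.loads(l)) for l in open("log.jsonl")]
def cols(q):
    r1=z(-q[0]);r2=r1*y(q[1]);r3=r2*z(-q[2]);r4=r3*y(q[3]);r5=r4*z(-q[4]);r6=r5*y(q[5]);r7=r6*z(-q[6]+np.pi)
    C=[[0,0,1.]]
    for r in (r2,r4,r6): C.append(r.as_matrix()[:,2])
    for r in (r1,r3,r5): 
        C.append(r.as_matrix()[:,0])
    for r in (r1,r3,r5): 
        C.append(r.as_matrix()[:,1])
    C+= [r7.as_matrix()[:,0],r7.as_matrix()[:,1]]
    return np.stack(C,1),r7
def fit():
    A=np.vstack([cols(q)[0] for q,_ in D]);b=np.hstack([p for _,p in D])
    lam=1e-3;n=A.shape[1];W=np.diag([1e-4]*4+[lam]*(n-4))
    x=np.linalg.lstsq(np.vstack([A,W]),np.r_[b,np.zeros(n)],rcond=None)[0]
    return x,A@x-b
def fk(q,x):
    C,r=cols(q); return C@x,r
E
python3 - <<'E'
from kin import *
x,r=fit();print(x*1000);print(np.abs(r).max()*1000)
for sub in [[0,1,2,3],[0,1,2,3,5],[0,1,2,3,5,6],[0,1,2,3,4,5,6],[0,1,2,3,4,5,6,7,8,9]]:
    A=np.vstack([cols(q)[0] for q,_ in D])[:,sub];b=np.hstack([p for _,p in D])
    xx=np.linalg.lstsq(A,b,rcond=None)[0];print(sub,xx*1000,np.abs(A@xx-b).max()*1000)
print(proj(load("scene","14"),[.492,.06,.236]),proj(load("scene","14"),[.492,.06,.266]))
E
```

```text
[249.4515 467.996  513.1976 387.6718  -0.1164  -0.0136   0.4    -15.4992
 -10.4849  -0.5404   0.0159   0.0634]
0.04258164929520081
[0, 1, 2, 3] [399.3539 549.2191 485.0951 618.4238] 21.826797292650248
[0, 1, 2, 3, 5] [428.453  550.5705 511.3459 652.1071 -26.7457] 22.03861435981097
[0, 1, 2, 3, 5, 6] [466.1634 553.087  505.6239 736.7655 -29.1288 -43.8153] 22.655429765667034
[0, 1, 2, 3, 4, 5, 6] [330.2189 498.9923 459.9549 518.5343  34.6376   6.764  -10.3765] 21.84267620665764
[0, 1, 2, 3, 4, 5, 6, 7, 8, 9] [249.5358 467.7932 513.1335 387.8892  -0.079    0.0305   0.065  -15.5949
 -10.5485  -0.4431] 0.04263732859095121
[[292.2347 150.5571]] [[291.7293 143.3198]]
```

play_rows(
  motion="0 0 0 0 0 0 0;0 0 0 0 0 0 0;0 0 0 0 0 0 0;0 0 0 0 0 0 0;0 0 0 0 0 0 0;0 0 0 0 0 0 0",
)

```text
t: 16.8
tcp_pos: [0.4917, 0.0607, 0.2357]
tcp_rot: [[0.995, -0.101, 0.0], [-0.101, -0.995, 0.001], [0.0, -0.001, -1.0]]
contact_force: [-0.3, -0.3, 0.2]
finger_gap: 0.0001
```

Run:
```python
from h import *
s=log()
o=snap("15",{"scene":[(260,90,350,200,7)],"top":[(230,130,330,230,6)]})
p=s["tcp_pos"];R=s["tcp_rot"]
for d in (0,.01,.02,.03): print(d,proj(o["scene"],p-d*R[:,2]),proj(o["top"],p-d*R[:,2]))
```

```text
t 16.8 q [ 0.5839  0.0029 -0.7525  1.7522  0.0011  1.387  -0.2698] tcp [0.4917 0.0607 0.2357] gap 0.0001 F [-0.3412 -0.3202  0.2013]
[[ 0.9949 -0.1008  0.0002]
 [-0.1008 -0.9949  0.001 ]
 [ 0.0001 -0.001  -1.    ]]
0 [[292.0312 150.6046]] [[284.2937 182.6316]]
0.01 [[291.8655 148.219 ]] [[284.0988 181.0492]]
0.02 [[291.6981 145.8086]] [[283.9015 179.4472]]
0.03 [[291.5289 143.3729]] [[283.7017 177.8254]]
```

```bash
cat >> kin.py <<'E'
from scipy.optimize import least_squares
X,_=fit()
LO=np.array([-2.86,-.3,-1.38,.06,-1.56,.09,-2.69]);HI=np.array([2.86,2.09,1.24,2.45,4.7,2.05,2.69])
def ik(p,Rm,q0):
    def f(q):
        a,r=fk(q,X); return np.r_[(a-p)*10,(R.from_matrix(Rm).inv()*r).as_rotvec()*3,(q-q0)*.003]
    s=least_squares(f,np.clip(q0,LO+1e-3,HI-1e-3),bounds=(LO,HI)); a,r=fk(s.x,X)
    return s.x,np.linalg.norm(a-p)*1000,np.degrees((R.from_matrix(Rm).inv()*r).magnitude())
def toolR(th):  # panel angle th from bench (towards fence), jaws across thickness; tool x = painted normal
    zt=-(np.cos(th)*EX+np.sin(th)*EZ); xt=-np.sin(th)*EX+np.cos(th)*EZ
    return np.stack([xt,np.cross(zt,xt),zt],1)
E
python3 - <<'E'
from kin import *
q0=np.array([0.5839,0.0029,-.7525,1.7522,.0011,1.387,-.2698])
v=.066
for th in (63,70,80,90,100,110,120,130,140,150):
    t=np.radians(th); up=np.cos(t)*EX+np.sin(t)*EZ; nn=-np.sin(t)*EX+np.cos(t)*EZ
    p=fw(0,v,0)+up*.096+nn*.0045-up*.022
    q,e,a=ik(p,toolR(t),q0);print(th,p,q,round(e,2),round(a,2)); q0=q
E
```

```text
63 [0.489  0.0456 0.068 ] [ 0.4586 -0.2498 -0.5965  2.3877 -0.1858  0.4976  0.0299] 0.0 0.0
70 [0.4975 0.0459 0.0711] [ 0.486  -0.1431 -0.6224  2.2617 -0.08    0.6499 -0.0469] 0.0 0.0
80 [0.5101 0.0465 0.0737] [ 0.4599  0.0308 -0.6196  2.0799  0.0495  0.8637 -0.1427] 0.0 0.0
90 [0.523  0.0471 0.074 ] [ 0.4019  0.2093 -0.5952  1.8959  0.1328  1.0753 -0.2025] 0.0 0.0
100 [0.5358 0.0476 0.0721] [ 0.3354  0.3846 -0.5629  1.7092  0.1802  1.2823 -0.2341] 0.0 0.0
110 [0.548  0.0482 0.068 ] [ 0.2695  0.5565 -0.5284  1.5192  0.2043  1.4839 -0.248 ] 0.0 0.0
120 [0.5594 0.0487 0.0618] [ 0.2071  0.7269 -0.4943  1.325   0.2137  1.6817 -0.251 ] 0.0 0.0
130 [0.5695 0.0491 0.0538] [ 0.1492  0.8984 -0.4624  1.1243  0.2141  1.8778 -0.2474] 0.0 0.0
140 [0.578  0.0495 0.0441] [-0.1154  1.0323  0.0291  0.9302 -0.0668  2.05   -0.048 ] 0.24 0.07
150 [0.5848 0.0498 0.0331] [-0.1086  1.0674  0.0201  0.9443 -0.0683  2.05   -0.0511] 24.01 7.23
```

Run:
```python
from kin import *
q0=np.array([0.5839,0.0029,-.7525,1.7522,.0011,1.387,-.2698])
t=np.radians(63)
for b in (0,.02,.04,.06,.08,.1):
    up=np.cos(t)*EX+np.sin(t)*EZ; nn=-np.sin(t)*EX+np.cos(t)*EZ
    p=fw(0,.066,0)+up*(.096+b)+nn*.0045-up*.022
    q,e,a=ik(p,toolR(t),q0);print(b,p,q,round(e,2),round(a,2))
```

```text
0 [0.489  0.0456 0.068 ] [ 0.4586 -0.2498 -0.5965  2.3877 -0.1858  0.4976  0.0299] 0.0 0.0
0.02 [0.4799 0.0452 0.0858] [ 0.3504 -0.3    -0.4895  2.3892 -0.1711  0.5537  0.0147] 0.0 0.0
0.04 [0.4708 0.0448 0.1036] [-0.0145 -0.3    -0.1717  2.372   0.0269  0.6173 -0.1651] 7.4 1.06
0.06 [0.4617 0.0444 0.1214] [-0.0191 -0.3    -0.1678  2.3317  0.0263  0.686  -0.1642] 17.09 2.67
0.08 [0.4527 0.044  0.1393] [-0.0238 -0.3    -0.1641  2.2898  0.026   0.7569 -0.1639] 25.52 4.32
0.1 [0.4436 0.0436 0.1571] [-0.0285 -0.3    -0.1607  2.2471  0.026   0.8287 -0.1641] 32.86 5.97
```

play_rows(
  motion="-0.006 -0.004 -0.01 0 0 0.05 0.07;-0.006 -0.004 -0.02 0 0 0.05 0.07;-0.006 -0.004 -0.02 0 0 0.045 0.07;-0.005 -0.004 -0.02 0 0 0 0.07;0 0 0 0 0 0 0.07;0 0 0 0 0 0 0.07",
)

```text
t: 17.5
tcp_pos: [0.469, 0.0448, 0.1662]
tcp_rot: [[0.999, 0.044, 0.0], [0.044, -0.999, 0.001], [0.0, -0.001, -1.0]]
contact_force: [0.3, 0.5, 0.2]
finger_gap: 0.0699
```

Run:
```python
from h import *
s=log()
o=snap("16",{"scene":[(250,90,350,220,6)],"top":[(230,130,330,230,6)]})
```

```text
t 17.5 q [ 0.602  -0.0157 -0.7374  1.9062 -0.0122  1.2465 -0.0876] tcp [0.469  0.0448 0.1662] gap 0.0699 F [0.3255 0.4936 0.1644]
[[ 0.999   0.0438  0.0004]
 [ 0.0438 -0.999   0.0011]
 [ 0.0004 -0.0011 -1.    ]]
```

play_rows(
  motion="0 0 -0.03 0 0 0 0.07;0 0 -0.03 0 0 0 0.07;0 0 -0.02 0 0 0 0.07;0 0 -0.015 0 0 0 0.07;0 0 -0.01 0 0 0 0.07;0 0 0 0 0 0 0.07;0 0 0 0 0 0 0.07",
)

```text
t: 18.3
tcp_pos: [0.4696, 0.0449, 0.0616]
tcp_rot: [[0.999, 0.044, 0.001], [0.044, -0.999, 0.001], [0.001, -0.001, -1.0]]
contact_force: [0.0, 0.5, -0.4]
finger_gap: 0.0697
```

Run:
```python
from h import *
s=log()
o=snap("17",{"scene":[(250,120,340,210,7)]})
```

```text
t 18.3 q [ 0.5701  0.1182 -0.75    2.0257  0.0928  1.0295 -0.1801] tcp [0.4696 0.0449 0.0616] gap 0.0697 F [ 0.0131  0.5269 -0.3952]
[[ 0.999   0.0441  0.0014]
 [ 0.0441 -0.999   0.0012]
 [ 0.0014 -0.0011 -1.    ]]
```

play_rows(
  motion="0.0058 0.0002 0.0002 0.005 -0.118 0 0.07;0.0057 0.0002 0.0009 0.005 -0.118 0 0.07;0.0055 0.0002 0.0016 0.005 -0.118 0 0.07;0.005 0.0002 0.0022 0.005 -0.118 0 0.07;0 0 0 0 0 0 0.07;0 0 0 0 0 0 0.07",
)

```text
t: 19.0
tcp_pos: [0.4913, 0.0456, 0.0668]
tcp_rot: [[0.889, 0.045, 0.455], [0.04, -0.999, 0.019], [0.455, 0.001, -0.89]]
contact_force: [-0.3, -0.3, 0.7]
finger_gap: 0.0698
```

Run:
```python
from h import *
s=log()
o=snap("18",{"scene":[(250,120,340,210,7)]})
p=s["tcp_pos"];R=s["tcp_rot"]
for d in (.02,.03,.04):
  print(d,[ (proj(o["scene"],p-d*R[:,2]+k*.04*R[:,0])[0]) for k in(-1,1)])
```

```text
t 19.0 q [ 0.5688 -0.2569 -0.6942  2.3835 -0.2445  0.4948  0.0849] tcp [0.4913 0.0456 0.0668] gap 0.0698 F [-0.2999 -0.3124  0.7104]
[[ 0.8894  0.0447  0.4549]
 [ 0.0402 -0.999   0.0195]
 [ 0.4553  0.001  -0.8903]]
0.02 [array([291.2795, 196.1774]), array([301.2698, 177.5529])]
0.03 [array([290.4429, 195.112 ]), array([300.5084, 176.3851])]
0.04 [array([289.5955, 194.0328]), array([299.7374, 175.2024])]
```

play_rows(
  motion="0.0018 0 0.001 0 0 0 0.05;0 0 0 0 0 0 0.03;0 0 0 0 0 0 0.02;0 0 0 0 0 0 0.012;0 0 0 0 0 0 0;0 0 0 0 0 0 0;0 0 0 0 0 0 0;0 0 0 0 0 0 0",
)

```text
t: 19.9
tcp_pos: [0.4925, 0.0455, 0.0667]
tcp_rot: [[0.889, 0.044, 0.455], [0.039, -0.999, 0.02], [0.455, -0.0, -0.89]]
contact_force: [-0.0, -1.0, -0.1]
finger_gap: 0.0074
```

Run:
```python
from h import *
s=log()
o=snap("19",{"scene":[(250,120,340,210,7)]})
```

```text
t 19.9 q [ 0.5712 -0.2529 -0.6956  2.3812 -0.2429  0.4936  0.0842] tcp [0.4925 0.0455 0.0667] gap 0.0074 F [-0.0059 -1.0125 -0.097 ]
[[ 0.8895  0.0443  0.4548]
 [ 0.0395 -0.999   0.0202]
 [ 0.4552 -0.     -0.8904]]
```

```bash
cat > arc.py <<'E'
from kin import *
def arc(tcp,v,n,dphi,shift,lift,phi0=0,pre=0):
    ax=-EY; piv0=fw(0,v,0); rel=np.array(tcp)-piv0
    prev=np.array(tcp)
    for i in range(1,n+1):
        phi=dphi*i; f=min(1,i/(n*.6))
        p=piv0-EX*shift*i/n+EZ*lift*f+R.from_rotvec(ax*phi).apply(rel)
        d=p-prev; prev=p; rv=ax*dphi
        print(i,np.round(d,4),np.round(rv,3),"->",np.round(p,4))
E
python3 - <<'E'
from arc import *
s=arm.read_state()
arc(s["tcp_pos"],.066,12,1.17/12,.015,.010)
E
```

```text
1 [0.0079 0.0003 0.0036] [-0.004  0.097 -0.   ] -> [0.5004 0.0458 0.0703]
2 [0.008  0.0004 0.003 ] [-0.004  0.097 -0.   ] -> [0.5084 0.0461 0.0732]
3 [0.0082 0.0004 0.0023] [-0.004  0.097 -0.   ] -> [0.5166 0.0465 0.0755]
4 [0.0082 0.0004 0.0016] [-0.004  0.097 -0.   ] -> [0.5248 0.0469 0.0771]
5 [0.0082 0.0004 0.0009] [-0.004  0.097 -0.   ] -> [0.533  0.0472 0.078 ]
6 [0.0081 0.0004 0.0003] [-0.004  0.097 -0.   ] -> [0.5411 0.0476 0.0783]
7 [ 0.008   0.0004 -0.0004] [-0.004  0.097 -0.   ] -> [0.5491 0.0479 0.0779]
8 [ 0.0078  0.0003 -0.0022] [-0.004  0.097 -0.   ] -> [0.5569 0.0483 0.0757]
9 [ 0.0075  0.0003 -0.0031] [-0.004  0.097 -0.   ] -> [0.5644 0.0486 0.0726]
10 [ 0.0072  0.0003 -0.0037] [-0.004  0.097 -0.   ] -> [0.5715 0.0489 0.069 ]
11 [ 0.0068  0.0003 -0.0042] [-0.004  0.097 -0.   ] -> [0.5783 0.0492 0.0647]
12 [ 0.0064  0.0003 -0.0047] [-0.004  0.097 -0.   ] -> [0.5847 0.0495 0.06  ]
```

play_rows(
  motion="0 0 0.003 0 0 0 0;0.008 0.0003 0.0036 -0.004 0.097 0 0;0.008 0.0004 0.003 -0.004 0.097 0 0;0.0082 0.0004 0.0023 -0.004 0.097 0 0;0.0082 0.0004 0.0016 -0.004 0.097 0 0;0.0082 0.0004 0.001 -0.004 0.097 0 0;0.008 0.0004 0 -0.004 0.097 0 0;0 0 0 0 0 0 0",
)

```text
t: 20.8
tcp_pos: [0.5434, 0.0476, 0.0781]
tcp_rot: [[0.993, 0.041, -0.115], [0.042, -0.999, 0.002], [-0.115, -0.007, -0.993]]
contact_force: [-0.2, -0.7, -1.4]
finger_gap: 0.0075
```

Run:
```python
from h import *
s=log()
o=snap("20",{"scene":[(250,120,340,210,7)]})
```

```text
t 20.8 q [ 0.5291  0.3975 -0.7922  1.7337  0.2641  1.2474 -0.2968] tcp [0.5434 0.0476 0.0781] gap 0.0075 F [-0.1975 -0.6857 -1.3998]
[[ 0.9925  0.0413 -0.1149]
 [ 0.0418 -0.9991  0.002 ]
 [-0.1147 -0.0068 -0.9934]]
```

play_rows(
  motion="0.008 0.0004 -0.0004 -0.004 0.097 0 0;0.0078 0.0003 -0.0022 -0.004 0.097 0 0;0.0075 0.0003 -0.0031 -0.004 0.097 0 0;0.0072 0.0003 -0.0037 -0.004 0.097 0 0;0.0068 0.0003 -0.0042 -0.004 0.097 0 0;0.0064 0.0003 -0.0047 -0.004 0.097 0 0;0 0 -0.002 0 0 0 0;0 0 -0.002 0 0 0 0",
)

```text
t: 21.7
tcp_pos: [0.5845, 0.0502, 0.0588]
tcp_rot: [[0.769, 0.043, -0.637], [0.035, -0.999, -0.025], [-0.638, -0.003, -0.77]]
contact_force: [-1.2, 0.0, -0.7]
finger_gap: 0.0076
```

Run:
```python
from h import *
s=log()
o=snap("21",{"scene":[(250,120,340,210,7)]})
```

```text
t 21.7 q [ 0.2264  0.9644 -0.6437  1.0647  0.3292  1.9268 -0.3177] tcp [0.5845 0.0502 0.0588] gap 0.0076 F [-1.2204  0.0208 -0.65  ]
[[ 0.7693  0.043  -0.6375]
 [ 0.0353 -0.9991 -0.0249]
 [-0.638  -0.0034 -0.7701]]
```

play_rows(
  motion="0 0 0 0 0 0 0.025;0 0 0 0 0 0 0.025;0 0 0 0 0 0 0.025;0.012 0 0.015 0 0 0 0.025;0.012 0 0.015 0 0 0 0.025;0.015 0 0.02 0 0 0 0.025;0.015 0 0.02 0 0 0 0.025;0 0 0.03 0 -0.06 0 0.04",
)

```text
t: 22.6
tcp_pos: [0.6222, 0.0446, 0.1308]
tcp_rot: [[0.79, 0.039, -0.612], [0.023, -0.999, -0.034], [-0.612, 0.013, -0.79]]
contact_force: [0.6, -1.5, -1.5]
finger_gap: 0.0382
```

Run:
```python
from h import *
s=log()
o=snap("22",{"scene":[(230,110,380,230,5)],"top":[(220,140,360,230,5)]})
```

```text
t 22.6 q [ 0.0321  0.8952 -0.281   0.901   0.1303  2.0232 -0.1694] tcp [0.6222 0.0446 0.1308] gap 0.0382 F [ 0.5551 -1.5106 -1.5027]
[[ 0.7901  0.0389 -0.6117]
 [ 0.0227 -0.9992 -0.0342]
 [-0.6125  0.0131 -0.7904]]
```

play_rows(
  motion="0 0 0.025 0 -0.132 0 0.06;0 0 0.025 0 -0.132 0 0.06;0.01 0.01 0.02 0 -0.132 0 0.06;0.01 0.015 0.01 0 -0.132 0 0.06;0.01 0.02 0 0 -0.132 0 0.06;0.01 0.02 0 0 0 -0.14 0.06;0.01 0.02 0 0 0 -0.14 0.06;0.01 0.02 0 0 0 -0.14 0.06",
)

```text
t: 23.5
tcp_pos: [0.6828, 0.1552, 0.2192]
tcp_rot: [[0.924, -0.382, -0.001], [-0.382, -0.924, -0.03], [0.01, 0.028, -1.0]]
contact_force: [-0.8, 0.0, -0.2]
finger_gap: 0.06
```

play_rows(
  motion="0.01 0.02 0 0 0 -0.14 0.06;0.01 0.02 0 0 0 -0.14 0.06;0.005 0.015 0 0 0 -0.14 0.06;0 0.01 0 0 0 -0.14 0.06;0 0 0 0 0 -0.14 0.06;0 0 0 0 0 -0.14 0.06;0 0 0 0 0 -0.14 0.06;0 0 0 0 0 -0.14 0.06",
)

```text
t: 24.3
tcp_pos: [0.7077, 0.2198, 0.2183]
tcp_rot: [[0.059, -0.998, -0.028], [-0.998, -0.059, -0.01], [0.008, 0.029, -1.0]]
contact_force: [0.2, -0.4, 0.0]
finger_gap: 0.0601
```

Run:
```python
from h import *
s=log()
o=snap("23",{"scene":[(230,110,380,230,5)],"top":[(220,140,360,230,5)]})
```

```text
t 24.3 q [-0.2504  0.5468 -0.1419  1.1112  0.0725  1.5183 -1.8894] tcp [0.7077 0.2198 0.2183] gap 0.0601 F [ 0.1635 -0.4234  0.0097]
[[ 0.0593 -0.9978 -0.0284]
 [-0.9982 -0.059  -0.0098]
 [ 0.0081  0.0289 -0.9995]]
```

```bash
cat >> kin.py <<'E'
def pushR(a):
    zt=np.sin(a)*EX-np.cos(a)*EZ; xt=EY; return np.stack([xt,np.cross(zt,xt),zt],1)
def corr(Rd,s=None):
    s=s or arm.read_state(); return (R.from_matrix(Rd)*R.from_matrix(s["tcp_rot"]).inv()).as_rotvec()
E
python3 - <<'E'
from kin import *
print(corr(pushR(.14)))
E
```

```text
[ 0.0026  0.1117 -0.0205]
```

play_rows(
  motion="0 -0.003 0 0.001 0.056 -0.01 0.06;0 0 0 0.001 0.056 -0.01 0.06;0 0 -0.045 0 0 0 0.06;0 0 -0.045 0 0 0 0.06;0 0 -0.045 0 0 0 0.06;0 0 -0.045 0 0 0 0.06;0 0 -0.03 0 0 0 0.06;0 0 0 0 0 0 0.06",
)

```text
t: 25.2
tcp_pos: [0.7038, 0.2151, 0.0017]
tcp_rot: [[0.048, -0.987, -0.15], [-0.999, -0.047, -0.01], [0.003, 0.15, -0.989]]
contact_force: [-0.4, -1.1, -0.4]
finger_gap: 0.0599
```

Run:
```python
from kin import *
log(); print(corr(pushR(.14)))
```

```text
t 25.2 q [-0.2302  0.7634 -0.137   1.2171  0.0562  1.3122 -1.8775] tcp [0.7038 0.2151 0.0017] gap 0.0599 F [-0.4071 -1.0805 -0.4459]
[[ 0.0482 -0.9875 -0.1502]
 [-0.9988 -0.0473 -0.0098]
 [ 0.0026  0.1505 -0.9886]]
[ 0.0031 -0.0109 -0.0041]
```

play_rows(
  motion="0.003 0 -0.012 0.003 -0.01 -0.004 0.06;0 0 -0.01 0 0 0 0.06;0 0 0 0 0 0 0.06;0 0 0 0 0 0 0.06",
)

```text
t: 25.6
tcp_pos: [0.7119, 0.2163, -0.0131]
tcp_rot: [[0.041, -0.991, -0.128], [-0.999, -0.041, -0.003], [-0.002, 0.128, -0.992]]
contact_force: [-0.0, 0.4, 0.1]
finger_gap: 0.0602
```

play_rows(
  motion="0 0 -0.008 0 0.01 0 0.06;0 0 -0.006 0 0 0 0.06;0 0 -0.002 0 0 0 0.06;0 0 0 0 0 0 0.06;0 0 0 0 0 0 0.06",
)

```text
t: 26.1
tcp_pos: [0.7113, 0.2161, -0.0303]
tcp_rot: [[0.04, -0.989, -0.14], [-0.999, -0.04, -0.004], [-0.002, 0.14, -0.99]]
contact_force: [-0.3, 0.3, 0.1]
finger_gap: 0.0605
```

Run:
```python
from kin import *
s=log(); print(corr(pushR(.14)), fv(s["tcp_pos"]-.032*s["tcp_rot"][:,2]))
o=snap("24",{"scene":[(230,110,380,230,5)],"top":[(220,140,360,230,5)]})
```

```text
t 26.1 q [-0.2293  0.7993 -0.1338  1.2231  0.0568  1.2586 -1.8805] tcp [ 0.7113  0.2161 -0.0303] gap 0.0605 F [-0.2607  0.2638  0.0626]
[[ 0.0405 -0.9893 -0.1399]
 [-0.9992 -0.0404 -0.0037]
 [-0.002   0.1399 -0.9902]]
[-0.002  -0.0005  0.0036] [-0.2046 -0.0945  0.0014]
```

play_rows(
  motion="-0.012 -0.0005 0 0 0 0 0.06;-0.012 -0.0005 0 0 0 0 0.06;-0.01 -0.0005 0 0 0 0 0.06;-0.01 -0.0005 0 0 0 0 0.06;-0.01 -0.0004 0 0 0 0 0.06;-0.01 -0.0004 0 0 0 0 0.06;-0.01 -0.0004 0 0 0 0 0.06;0 0 0 0 0 0 0.06",
)

```text
t: 27.0
tcp_pos: [0.6362, 0.2132, -0.0299]
tcp_rot: [[0.041, -0.989, -0.14], [-0.999, -0.041, -0.004], [-0.002, 0.141, -0.99]]
contact_force: [-0.2, 0.4, 0.5]
finger_gap: 0.0598
```

Run:
```python
from kin import *
s=log(); print(corr(pushR(.14)), fv(s["tcp_pos"]-.032*s["tcp_rot"][:,2]))
o=snap("25",{"scene":[(230,110,380,230,5)],"top":[(220,140,360,230,5)]})
```

```text
t 27.0 q [-0.2325  0.6602 -0.15    1.4587  0.0502  1.1623 -1.9099] tcp [ 0.6362  0.2132 -0.0299] gap 0.0598 F [-0.1854  0.3638  0.5192]
[[ 0.0412 -0.9892 -0.1405]
 [-0.9991 -0.0411 -0.0037]
 [-0.0021  0.1405 -0.9901]]
[-0.002  -0.0011  0.0029] [-0.1294 -0.0949  0.0018]
```

play_rows(
  motion="-0.009 -0.0004 0 0 0 0 0.06;-0.009 -0.0004 0 0 0 0 0.06;-0.009 -0.0004 0 0 0 0 0.06;-0.009 -0.0004 0 0 0 0 0.06;-0.009 -0.0004 0 0 0 0 0.06;-0.009 -0.0004 0 0 0 0 0.06;-0.009 -0.0004 0 0 0 0 0.06;-0.009 -0.0004 0 0 0 0 0.06",
)

```text
t: 27.9
tcp_pos: [0.5644, 0.2097, -0.0302]
tcp_rot: [[0.041, -0.989, -0.14], [-0.999, -0.04, -0.004], [-0.002, 0.14, -0.99]]
contact_force: [0.4, 0.7, 0.6]
finger_gap: 0.0599
```

play_rows(
  motion="-0.006 -0.0003 0 0 0 0 0.06;-0.006 -0.0003 0 0 0 0 0.06;-0.006 -0.0003 0 0 0 0 0.06;-0.006 -0.0003 0 0 0 0 0.06;0 0 0 0 0 0 0.06;0 0 0 0 0 0 0.06",
)

```text
t: 28.5
tcp_pos: [0.5411, 0.2085, -0.0303]
tcp_rot: [[0.041, -0.989, -0.14], [-0.999, -0.04, -0.004], [-0.002, 0.14, -0.99]]
contact_force: [-0.6, -0.0, -0.1]
finger_gap: 0.06
```

Run:
```python
from kin import *
s=log(); print(corr(pushR(.14)), fv(s["tcp_pos"]-.032*s["tcp_rot"][:,2]))
o=snap("26",{"scene":[(220,120,340,220,6)],"top":[(220,150,340,230,6)]})
```

```text
t 28.5 q [-0.2419  0.4992 -0.1735  1.7182  0.0363  1.0621 -1.9498] tcp [ 0.5411  0.2085 -0.0303] gap 0.06 F [-0.6116 -0.0368 -0.1102]
[[ 0.0406 -0.9893 -0.1402]
 [-0.9992 -0.0404 -0.0039]
 [-0.0018  0.1402 -0.9901]]
[-0.0018 -0.0008  0.0035] [-0.0342 -0.0944  0.0014]
```

play_rows(
  motion="-0.005 -0.0002 0 0 0 0 0.06;-0.004 -0.0002 0 0 0 0 0.06;-0.004 -0.0002 0 0 0 0 0.06;-0.0025 -0.0001 0 0 0 0 0.06;0 0 0 0 0 0 0.06;0 0 0 0 0 0 0.06",
)

```text
t: 29.2
tcp_pos: [0.5258, 0.2078, -0.0301]
tcp_rot: [[0.041, -0.989, -0.14], [-0.999, -0.04, -0.004], [-0.002, 0.14, -0.99]]
contact_force: [0.6, -0.7, 1.0]
finger_gap: 0.0603
```

Run:
```python
from kin import *
s=log(); print(fv(s["tcp_pos"]-.032*s["tcp_rot"][:,2]))
o=snap("27",{"scene":[(220,120,340,220,6)]})
```

```text
t 29.2 q [-0.2441  0.4737 -0.1779  1.757   0.0331  1.048  -1.9566] tcp [ 0.5258  0.2078 -0.0301] gap 0.0603 F [ 0.6131 -0.704   0.9896]
[[ 0.0405 -0.9893 -0.1399]
 [-0.9992 -0.0404 -0.0037]
 [-0.002   0.1399 -0.9902]]
[-0.0188 -0.0944  0.0015]
```

Now back off, rise, straighten and turn the jaws.

play_rows(
  motion="0.01 0.0005 0 0 0 0 0.06;0.02 0.001 0 0 0 0 0.06;0.04 0.002 0 0 0 0 0.06;0.04 0.002 0.03 0 0 0 0.06;0.02 0.001 0.045 0 0 0 0.06;0 0 0.045 0 -0.047 0 0.06;0 0 0.045 0 -0.047 0 0.06;0 0 0.045 0 -0.047 0 0.06",
)

```text
t: 30.1
tcp_pos: [0.6564, 0.2141, 0.1811]
tcp_rot: [[0.04, -0.999, 0.002], [-0.999, -0.04, -0.004], [0.004, -0.002, -1.0]]
contact_force: [0.3, 1.0, -0.1]
finger_gap: 0.06
```

Run:
```python
from kin import *
s=log()
o=snap("28",{"scene":[(220,120,340,220,6)],"top":[(220,150,340,230,6)]})
for v in (-.094,-.09,-.086):
    L=lean(0,v); print(v,proj(o["scene"],L["L"][:2]+L["R"][:2]).ravel(),proj(o["top"],L["L"][:2]).ravel())
```

```text
t 30.1 q [-0.2461  0.4202 -0.1513  1.3653  0.0672  1.3603 -1.9295] tcp [0.6564 0.2141 0.1811] gap 0.06 F [ 0.3089  1.0354 -0.0912]
[[ 0.0397 -0.9992  0.002 ]
 [-0.9992 -0.0398 -0.0037]
 [ 0.0038 -0.0019 -1.    ]]
-0.094 [245.4503 166.4613 246.6143 164.4856 270.0549 175.981  271.2144 173.9295] [234.5825 208.8028 234.5602 206.5031]
-0.09 [246.2816 166.7829 247.4454 164.8047 270.9378 176.3227 272.0972 174.2684] [235.6113 208.7765 235.5885 206.4769]
-0.086 [247.1145 167.1051 248.2782 165.1244 271.8227 176.665  272.9818 174.608 ] [236.64   208.7502 236.6167 206.4507]
```

play_rows(
  motion="0 0 0.02 0 0 0.143 0.07;0 0 0.01 0 0 0.143 0.07;-0.01 -0.001 0 0 0 0.143 0.07;-0.02 -0.001 0 0 0 0.143 0.07;-0.025 -0.001 0 0 0 0.143 0.07;-0.025 -0.001 0 0 0 0.143 0.07;-0.025 -0.001 0 0 0 0.143 0.07;-0.025 -0.001 0 0 0 0.143 0.07",
)

```text
t: 31.0
tcp_pos: [0.5252, 0.2081, 0.2095]
tcp_rot: [[0.928, -0.372, 0.003], [-0.372, -0.928, -0.001], [0.003, -0.0, -1.0]]
contact_force: [-0.2, 0.9, 0.7]
finger_gap: 0.0701
```

play_rows(
  motion="-0.025 -0.001 0 0 0 0.143 0.07;-0.02 -0.001 0 0 0 0.143 0.07;-0.01 -0.001 0 0 0 0.143 0.07;-0.01 0 -0.02 0 0 0 0.07;0 0 -0.02 0 0 0 0.07;0 0 0 0 0 0 0.07;0 0 0 0 0 0 0.07",
)

```text
t: 31.7
tcp_pos: [0.4612, 0.2052, 0.1699]
tcp_rot: [[0.999, 0.042, 0.003], [0.042, -0.999, 0.001], [0.003, -0.001, -1.0]]
contact_force: [0.0, -0.5, -0.3]
finger_gap: 0.0701
```

Run:
```python
from kin import *
s=log(); print(corr(toolR(np.pi/2)), np.array([.4615,.2045,.165])-s["tcp_pos"])
```

```text
t 31.7 q [-0.0992  0.0471 -0.3815  1.8417  0.0193  1.2531 -0.4441] tcp [0.4612 0.2052 0.1699] gap 0.0701 F [ 0.0337 -0.4862 -0.2534]
[[ 0.9991  0.0422  0.0032]
 [ 0.0422 -0.9991  0.0008]
 [ 0.0032 -0.0006 -1.    ]]
[-0.0008  0.0032  0.0019] [ 0.0003 -0.0007 -0.0049]
```

play_rows(
  motion="0 0 -0.03 0 0 0 0.07;0 0 -0.03 0 0 0 0.07;0 0 -0.02 0 0 0 0.07;0 0 -0.018 0 0 0 0.07;0 0 -0.01 0 0 0 0.07;0 0 0 0 0 0 0.07;0 0 0 0 0 0 0.07",
)

```text
t: 32.4
tcp_pos: [0.4617, 0.2057, 0.0628]
tcp_rot: [[0.999, 0.042, 0.005], [0.042, -0.999, 0.001], [0.005, -0.001, -1.0]]
contact_force: [0.2, 0.5, 0.1]
finger_gap: 0.0703
```

Run:
```python
from kin import *
s=log()
o=snap("29",{"scene":[(220,120,320,220,6)]})
q,e,a=ik(fw(.05,-.094,.109)+toolR(np.radians(63))[:,2]*.049,toolR(np.radians(63)),s["joint_positions"]);print(q,e,a)
```

```text
t 32.4 q [-0.1131  0.1528 -0.3841  1.9626  0.0678  1.0331 -0.4852] tcp [0.4617 0.2057 0.0628] gap 0.0703 F [0.172  0.5294 0.1432]
[[ 0.9991  0.0424  0.0051]
 [ 0.0424 -0.9991  0.0014]
 [ 0.0051 -0.0012 -1.    ]]
[-0.1185 -0.0969 -0.5013  2.2925  0.3898  0.5688 -0.8744] 0.0003156180498190587 0.0001289115676772645
```

play_rows(
  motion="0.0058 0.0002 0.0002 0.005 -0.118 0 0.07;0.0057 0.0002 0.0009 0.005 -0.118 0 0.07;0.0055 0.0002 0.0016 0.005 -0.118 0 0.07;0.005 0.0002 0.0022 0.005 -0.118 0 0.07;0 0 0 0 0 0 0.07;0 0 0 0 0 0 0.07",
)

```text
t: 33.1
tcp_pos: [0.4833, 0.2064, 0.0678]
tcp_rot: [[0.888, 0.043, 0.458], [0.038, -0.999, 0.02], [0.458, -0.0, -0.889]]
contact_force: [1.4, -0.0, 0.6]
finger_gap: 0.07
```

Run:
```python
from kin import *
s=log(); print(corr(toolR(np.radians(63))))
o=snap("30",{"scene":[(220,120,320,220,6)]})
```

```text
t 33.1 q [-0.1624 -0.1029 -0.4636  2.295   0.3985  0.5722 -0.8866] tcp [0.4833 0.2064 0.0678] gap 0.07 F [ 1.3706 -0.0397  0.6178]
[[ 0.8879  0.0434  0.4579]
 [ 0.0384 -0.9991  0.0201]
 [ 0.4584 -0.0003 -0.8888]]
[-0.0005  0.0049  0.0007]
```

play_rows(
  motion="0.0022 0 0.0006 0 0 0 0.05;0 0 0 0 0 0 0.03;0 0 0 0 0 0 0.02;0 0 0 0 0 0 0.012;0 0 0 0 0 0 0;0 0 0 0 0 0 0;0 0 0 0 0 0 0;0 0 0 0 0 0 0",
)

```text
t: 34.0
tcp_pos: [0.485, 0.2061, 0.0673]
tcp_rot: [[0.888, 0.043, 0.458], [0.038, -0.999, 0.02], [0.459, -0.0, -0.889]]
contact_force: [0.6, -0.2, -0.9]
finger_gap: 0.0076
```

Run:
```python
from kin import *
from arc import arc
s=log(); arc(s["tcp_pos"],-.094,12,1.17/12,.015,.010)
```

```text
t 34.0 q [-0.1612 -0.0986 -0.4623  2.2929  0.4021  0.5702 -0.8879] tcp [0.485  0.2061 0.0673] gap 0.0076 F [ 0.5841 -0.1628 -0.8696]
[[ 0.8879  0.0428  0.4581]
 [ 0.0378 -0.9991  0.02  ]
 [ 0.4585 -0.0004 -0.8887]]
1 [0.0079 0.0003 0.0036] [-0.004  0.097 -0.   ] -> [0.493  0.2064 0.0709]
2 [0.0081 0.0004 0.003 ] [-0.004  0.097 -0.   ] -> [0.5011 0.2068 0.0739]
3 [0.0082 0.0004 0.0023] [-0.004  0.097 -0.   ] -> [0.5093 0.2071 0.0762]
4 [0.0083 0.0004 0.0016] [-0.004  0.097 -0.   ] -> [0.5176 0.2075 0.0778]
5 [0.0083 0.0004 0.0009] [-0.004  0.097 -0.   ] -> [0.5258 0.2079 0.0788]
6 [0.0082 0.0004 0.0003] [-0.004  0.097 -0.   ] -> [0.534  0.2082 0.079 ]
7 [ 0.0081  0.0004 -0.0004] [-0.004  0.097 -0.   ] -> [0.5421 0.2086 0.0786]
8 [ 0.0078  0.0003 -0.0022] [-0.004  0.097 -0.   ] -> [0.5499 0.2089 0.0764]
9 [ 0.0076  0.0003 -0.0031] [-0.004  0.097 -0.   ] -> [0.5575 0.2093 0.0733]
10 [ 0.0072  0.0003 -0.0037] [-0.004  0.097 -0.   ] -> [0.5647 0.2096 0.0696]
11 [ 0.0069  0.0003 -0.0043] [-0.004  0.097 -0.   ] -> [0.5716 0.2099 0.0654]
12 [ 0.0064  0.0003 -0.0048] [-0.004  0.097 -0.   ] -> [0.578  0.2102 0.0606]
```

play_rows(
  motion="0 0 0.003 0 0 0 0;0.008 0.0003 0.0036 -0.004 0.097 0 0;0.008 0.0004 0.003 -0.004 0.097 0 0;0.0082 0.0004 0.0023 -0.004 0.097 0 0;0.0083 0.0004 0.0016 -0.004 0.097 0 0;0.0083 0.0004 0.001 -0.004 0.097 0 0;0.008 0.0004 0 -0.004 0.097 0 0;0 0 0 0 0 0 0",
)

```text
t: 34.8
tcp_pos: [0.5368, 0.207, 0.0795]
tcp_rot: [[0.993, 0.039, -0.109], [0.038, -0.999, -0.003], [-0.109, -0.001, -0.994]]
contact_force: [-0.7, -0.5, -1.6]
finger_gap: 0.0073
```

Run:
```python
from h import *
s=log()
o=snap("31",{"scene":[(220,120,340,220,6)]})
```

```text
t 34.8 q [-0.1168  0.3577 -0.3298  1.68    0.0747  1.2236 -0.4232] tcp [0.5368 0.207  0.0795] gap 0.0073 F [-0.708  -0.5103 -1.6324]
[[ 0.9933  0.0385 -0.1093]
 [ 0.0385 -0.9993 -0.0027]
 [-0.1093 -0.0015 -0.994 ]]
```

play_rows(
  motion="0.008 0.0004 -0.0004 -0.004 0.097 0 0;0.0078 0.0003 -0.0022 -0.004 0.097 0 0;0.0075 0.0003 -0.0031 -0.004 0.097 0 0;0.0072 0.0003 -0.0037 -0.004 0.097 0 0;0.0068 0.0003 -0.0042 -0.004 0.097 0 0;0.0064 0.0003 -0.0047 -0.004 0.097 0 0;0 0 -0.002 0 0 0 0;0 0 -0.002 0 0 0 0",
)

```text
t: 35.7
tcp_pos: [0.5763, 0.2109, 0.0585]
tcp_rot: [[0.769, 0.043, -0.638], [0.034, -0.999, -0.026], [-0.638, -0.002, -0.77]]
contact_force: [-0.6, -0.1, 0.5]
finger_gap: 0.0078
```

play_rows(
  motion="0 0 0 0 0 0 0.025;0 0 0 0 0 0 0.025;0 0 0 0 0 0 0.025;0.012 0 0.015 0 0 0 0.025;0.012 0 0.015 0 0 0 0.025;0.015 0 0.02 0 0 0 0.025;0.015 0 0.02 0 0 0 0.025;0 0 0.03 0 -0.06 0 0.04",
)

```text
t: 36.5
tcp_pos: [0.6232, 0.2074, 0.1486]
tcp_rot: [[0.814, 0.037, -0.58], [0.029, -0.999, -0.023], [-0.58, 0.002, -0.814]]
contact_force: [1.0, -0.4, -0.7]
finger_gap: 0.0385
```

Run:
```python
from h import *
s=log()
o=snap("32",{"scene":[(220,120,340,220,6)],"top":[(220,150,340,230,6)]})
```

```text
t 36.5 q [-0.2217  0.9073 -0.1372  0.8094 -0.0721  2.024  -0.3153] tcp [0.6232 0.2074 0.1486] gap 0.0385 F [ 1.0094 -0.445  -0.6909]
[[ 0.8138  0.0367 -0.58  ]
 [ 0.0289 -0.9993 -0.0227]
 [-0.5804  0.0017 -0.8143]]
```

```bash
python3 - <<'E'
from h import *
o=snap("33",{"scene":[(330,180,440,280,7)],"top":[(330,170,430,260,7)]})
E
python3 - <<'E'
from h import *
from scipy.optimize import least_squares
s=load("scene","33");t=load("top","33")
M={"A":([(391.7,222.9),(404.4,227.7),(428.3,235.4)],[(373.9,198.7),(385.9,198),None]),
"B":([(380.7,237.4),(394.3,241.4),(419.3,248.9)],[(374.7,215.3),(386.9,213.7),(407.1,211.4)]),
"C":([(366,249.3),(380,254),(404.9,262.6)],[(371.6,230.4),(384,229.3),(404.3,227.6)])}
for n,(a,b) in M.items():
    def res(p,free=True):
        x,y,g,z=p;d=np.array([np.cos(g),np.sin(g),0]);c=np.array([x,y,z]);r=[]
        for k,l in enumerate((.068,.018,-.068)):
            for cam,o in ((s,a),(t,b)):
                if o[k] is not None: r+=list(proj(cam,c+l*d)[0]-o[k])
        return np.array(r)
    r=least_squares(res,[.5,-.36,1.57,.009]); r2=least_squares(lambda p:res([*p,.009]),r.x[:3])
    print(n,r.x,np.degrees(r.x[2]),np.abs(r.fun).max(),"z=9:",r2.x,np.abs(r2.fun).max())
S=[(366.9,195.1),(360.3,204.4),(353.4,214)];T=[(347.1,185),(347.7,196.1),(348.9,207.9)]
FS=[(341.4,227.1),(356.4,233.7),(376.3,205.4),None];FT=[(341.1,221.7),(356,221.4),(353.3,187.9),(339.1,187.9)]
def res(p):
    x,y,g,z=p; ey=np.array([np.cos(g),np.sin(g),0]);ex=np.array([ey[1],-ey[0],0]);c=np.array([x,y,0]);r=[]
    for k,l in enumerate((.055,0,-.055)):
        P=c+l*ey+[0,0,z]; r+=list(proj(s,P)[0]-S[k])+list(proj(t,P)[0]-T[k])
    for (a,b),o1,o2 in zip([(-.085,-.032),(-.085,.032),(.085,.032),(.085,-.032)],FS,FT):
        P=c+a*ey+b*ex+[0,0,.006]
        if o1: r+=list(proj(s,P)[0]-o1)
        if o2: r+=list(proj(t,P)[0]-o2)
    return np.array(r)
r=least_squares(res,[.55,-.185,0,.064],loss="soft_l1");print("stand",r.x,np.degrees(r.x[2]));print(np.round(r.fun.reshape(-1,2),2).tolist())
x,y,g,z=r.x
for l in (.055,0,-.055): print(x+l*np.cos(g),y+l*np.sin(g))
E
```

```text
A [ 0.5797 -0.3696  1.6679  0.0074] 95.56124605557575 0.527447004879491 z=9: [ 0.5783 -0.3697  1.6655] 0.5783156310026243
B [ 0.4996 -0.367   1.7305  0.0109] 99.15048483610114 0.380193119955635 z=9: [ 0.5009 -0.3669  1.7306] 0.4482126229736991
C [ 0.4262 -0.3489  1.6944  0.0083] 97.07956800235127 0.5378099083823145 z=9: [ 0.4257 -0.349   1.6943] 0.525913446357265
stand [ 0.5456 -0.187   0.037   0.064 ] 2.1197039045239765
[[-0.07, -0.05], [0.3, 0.6], [-0.13, -0.3], [0.57, 0.53], [-0.23, -0.38], [0.27, 0.16], [-0.94, -0.01], [-0.21, 0.03], [0.22, 0.18], [0.38, 0.02], [0.52, -0.8], [0.07, -0.53], [-0.4, -0.25]]
0.6005617197443402 -0.1850077743072948
0.5455993544300434 -0.18704207985410307
0.4906369891157465 -0.18907638540091135
```

```bash
cat >> kin.py <<'E'
MK={"A":(.578,-.3697,1.6655),"B":(.501,-.367,1.7306),"C":(.4257,-.349,1.6943)}
TB={"far":(.6006,-.185),"mid":(.5456,-.187),"near":(.4906,-.189)}
def mkR(yaw,a,rot=0):
    c=np.array([np.cos(yaw),np.sin(yaw),0]); p=np.array([np.sin(yaw),-np.cos(yaw),0])
    zt=np.sin(a)*c-np.cos(a)*EZ; M=np.stack([p,np.cross(zt,p),zt],1)
    return R.from_rotvec(p*rot).as_matrix()@M
E
python3 - <<'E'
from kin import *
q0=np.array([-0.2217,0.9073,-0.1372,0.8094,-0.0721,2.024,-0.3153])
for a in (0.,.26):
  for m,tb in (("A","far"),("B","mid"),("C","near")):
    x,y,g=MK[m];c=np.array([np.cos(g),np.sin(g),0])
    M=mkR(g,a); tip=np.array([x,y,.0045])-.012*c; q=q0
    for h in (.2,.1,0):
        q,e,ang=ik(tip+M[:,2]*.025+[0,0,h],M,q)
    print(m,a,"pick",q,round(e,2),round(ang,2))
    for k in range(1,7):
        M2=mkR(g,a,-np.pi/12*k); q,e,ang=ik(np.array([x,y,.25])+M2[:,2]*.03,M2,q)
        print("   rot",k*15,q,round(e,1),round(ang,1))
    for f in (.5,1):
        P=np.array([x,y,.25])*(1-f)+f*np.array([*TB[tb],.2]); q,e,ang=ik(P+M2[:,2]*.03,M2,q)
    P=np.array([*TB[tb],.13]); q,e,ang=ik(P+M2[:,2]*.03,M2,q)
    print("   drop",q,round(e,2),round(ang,2))
E
```

```text
A 0.0 pick [ 0.486   0.5849  0.0789  1.548  -0.0514  1.0107  0.6738] 0.0 0.0
   rot 15 [0.3344 0.2808 0.0955 1.4946 0.2117 1.2425 0.4632] 0.0 0.0
   rot 30 [0.2095 0.2152 0.0865 1.6468 0.5181 1.1241 0.1959] 0.0 0.0
   rot 45 [ 0.0931  0.2037  0.0784  1.7787  0.8546  1.097  -0.1223] 0.0 0.0
   rot 60 [-0.0092  0.2524  0.0817  1.8827  1.1661  1.1633 -0.4361] 0.0 0.0
   rot 75 [-0.0936  0.3607  0.1055  1.9505  1.4114  1.298  -0.7053] 0.0 0.0
   rot 90 [-0.1565  0.5191  0.1531  1.9755  1.5818  1.4673 -0.922 ] 0.0 0.0
   drop [-0.3488  0.8013  0.013   1.8201  1.3526  1.6838 -1.0618] 0.0 0.0
B 0.0 pick [ 0.4848  0.4726  0.1473  1.7271 -0.0823  0.948   0.824 ] 0.0 0.0
   rot 15 [0.3666 0.1239 0.1109 1.6801 0.2116 1.1887 0.571 ] 0.0 0.0
   rot 30 [0.2853 0.0418 0.0469 1.8402 0.5279 1.0584 0.2751] 0.0 0.0
   rot 45 [ 0.2129  0.0186 -0.0197  1.9832  0.8878  1.027  -0.0859] 0.0 0.0
   rot 60 [ 0.1396  0.0661 -0.0649  2.0997  1.2312  1.1097 -0.4508] 0.0 0.0
   rot 75 [ 0.068   0.1889 -0.0733  2.1778  1.5031  1.2866 -0.7642] 0.0 0.0
   rot 90 [ 0.0062  0.3752 -0.0369  2.2069  1.6896  1.5124 -1.01
[... 1795 characters left out ...]
9 -0.766 ] 0.0 0.0
   drop [-0.115   0.5474 -0.2711  2.0327  1.3508  1.5671 -1.0301] 0.0 0.0
C 0.26 pick [ 0.6106  0.4926  0.1859  1.7305 -0.2708  1.1486  1.0466] 0.0 0.0
   rot 15 [ 0.5099  0.0988  0.1374  1.6835 -0.0125  1.359   0.7728] 0.0 0.0
   rot 30 [ 0.4476 -0.0275  0.0513  1.8376  0.232   1.1849  0.5507] 0.0 0.0
   rot 45 [ 0.4057 -0.1086 -0.0614  1.9863  0.5271  1.0722  0.2556] 0.0 0.0
   rot 60 [ 0.3674 -0.1287 -0.1772  2.122   0.8595  1.0506 -0.0993] 0.0 0.0
   rot 75 [ 0.3121 -0.07   -0.2648  2.2349  1.186   1.1472 -0.4684] 0.0 0.0
   rot 90 [ 0.2409  0.0786 -0.2991  2.3121  1.4537  1.3543 -0.7943] 0.0 0.0
   drop [-0.0201  0.515  -0.4016  2.1246  1.3251  1.6315 -1.0982] 0.0 0.0
```

Run:
```python
from kin import *
s=st(); print(corr(mkR(MK["A"][2],.26)))
```

```text
t 36.7 q [-0.2208  0.8983 -0.1439  0.8071 -0.0711  2.0259 -0.3161] tcp [0.6236 0.2097 0.156 ] gap 0.04 F [-0.0306 -1.0583  0.0044]
[[ 0.8185  0.0395 -0.5732]
 [ 0.0345 -0.9992 -0.0195]
 [-0.5735 -0.0038 -0.8192]]
[ 0.2882 -0.5889 -0.0273]
```

play_rows(
  motion="0 0 0.04 0.02 -0.042 -0.002 0.04;0 -0.02 0.03 0.02 -0.042 -0.002 0.04;-0.003 -0.042 0 0.02 -0.042 -0.002 0.04;-0.003 -0.042 0 0.02 -0.042 -0.002 0.04;-0.003 -0.042 0 0.02 -0.042 -0.002 0.04;-0.003 -0.042 0 0.02 -0.042 -0.002 0.04;-0.003 -0.042 0 0.02 -0.042 -0.002 0.04;-0.003 -0.042 0 0.02 -0.042 -0.002 0.04",
)

```text
t: 37.5
tcp_pos: [0.6041, -0.0644, 0.2223]
tcp_rot: [[0.96, 0.049, -0.275], [0.088, -0.988, 0.13], [-0.265, -0.149, -0.953]]
contact_force: [0.9, -0.5, -0.0]
finger_gap: 0.0401
```

play_rows(
  motion="-0.004 -0.042 0 0.02 -0.042 -0.002 0.04;-0.004 -0.042 0 0.02 -0.042 -0.002 0.04;-0.004 -0.042 0 0.02 -0.042 -0.002 0.04;-0.004 -0.042 0 0.02 -0.042 -0.002 0.04;-0.004 -0.042 0 0.02 -0.042 -0.002 0.04;-0.004 -0.042 0 0.02 -0.042 -0.002 0.04;-0.003 -0.04 0 0 0 0 0.04;0 0 0 0 0 0 0.04",
)

```text
t: 38.3
tcp_pos: [0.5736, -0.3632, 0.2205]
tcp_rot: [[0.997, 0.075, -0.032], [0.081, -0.966, 0.245], [-0.012, -0.246, -0.969]]
contact_force: [0.3, -0.5, -0.5]
finger_gap: 0.0403
```

```bash
cat >> kin.py <<'E'
def pick(m,a=.26,d=.025,ztip=.0045,off=.012):
    x,y,g=MK[m];c=np.array([np.cos(g),np.sin(g),0]);M=mkR(g,a)
    return np.array([x,y,ztip])-off*c+M[:,2]*d, M
E
python3 - <<'E'
from kin import *
s=log(); p,M=pick("A"); print(corr(M), p-s["tcp_pos"],p)
E
```

```text
t 38.3 q [ 0.6248  0.5225  0.0047  1.1624 -0.1827  1.6289  0.7137] tcp [ 0.5736 -0.3632  0.2205] gap 0.0403 F [ 0.3366 -0.452  -0.5286]
[[ 0.9967  0.0754 -0.0317]
 [ 0.0809 -0.9663  0.2446]
 [-0.0122 -0.2463 -0.9691]]
[ 0.0122 -0.0112  0.0137] [ 0.0049 -0.0121 -0.2401] [ 0.5785 -0.3752 -0.0197]
```

play_rows(
  motion="0.005 -0.012 -0.02 0.012 -0.011 0.0137 0.04;0 0 -0.045 0 0 0 0.04;0 0 -0.045 0 0 0 0.04;0 0 -0.045 0 0 0 0.04;0 0 -0.03 0 0 0 0.04;0 0 0 0 0 0 0.04;0 0 0 0 0 0 0.04",
)

```text
t: 39.0
tcp_pos: [0.583, -0.366, 0.0379]
tcp_rot: [[0.994, 0.103, -0.023], [0.106, -0.96, 0.26], [0.004, -0.261, -0.965]]
contact_force: [-0.1, 0.2, 0.5]
finger_gap: 0.04
```

Run:
```python
from kin import *
s=log(); p,M=pick("A"); print(corr(M), p-s["tcp_pos"],p)
o=snap("34",{"scene":[(350,170,450,260,7)],"top":[(350,170,430,230,8)]})
```

```text
t 39.0 q [ 0.6395  0.6544 -0.0106  1.3341 -0.1967  1.3341  0.801 ] tcp [ 0.583  -0.366   0.0379] gap 0.04 F [-0.1455  0.2074  0.4745]
[[ 0.9944  0.1034 -0.0234]
 [ 0.106  -0.9597  0.2602]
 [ 0.0045 -0.2612 -0.9653]]
[-0.0047  0.004  -0.0115] [-0.0045 -0.0093 -0.0576] [ 0.5785 -0.3752 -0.0197]
```

Run:
```python
from kin import *
s=load("scene","33");t=load("top","33")
for p in [(411.5,219),(423,220),(408,205),(424,205)]: print(atz(s,p,.01))
st=arm.read_state()
tip=st["tcp_pos"]-.027*st["tcp_rot"][:,2]; c=load("scene","34")
for k in(-1,1): print(tip+k*.025*st["tcp_rot"][:,0],proj(c,tip+k*.025*st["tcp_rot"][:,0]))
```

```text
[ 0.627  -0.3565  0.01  ]
[ 0.6443 -0.3932  0.01  ]
[ 0.6879 -0.317   0.01  ]
[ 0.7197 -0.3675  0.01  ]
[ 0.5603 -0.3771  0.0665] [[412.0455 221.8039]]
[ 0.61   -0.3718  0.0669] [[416.2595 212.2885]]
```

play_rows(
  motion="-0.0045 -0.009 0 -0.005 0.004 -0.0115 0.036;0 0 -0.02 0 0 0 0.036;0 0 -0.015 0 0 0 0.036;0 0 -0.01 0 0 0 0.036;0 0 -0.006 0 0 0 0.036;0 0 0 0 0 0 0.036;0 0 0 0 0 0 0.036",
)

```text
t: 39.8
tcp_pos: [0.5789, -0.3759, -0.0126]
tcp_rot: [[0.996, 0.091, -0.023], [0.094, -0.963, 0.254], [0.001, -0.255, -0.967]]
contact_force: [0.4, 0.6, -0.5]
finger_gap: 0.0359
```

Run:
```python
from kin import *
s=log(); p,M=pick("A"); print(corr(M), p-s["tcp_pos"],p)
o=snap("35",{"scene":[(370,190,450,260,8)]})
```

```text
t 39.8 q [ 0.6479  0.7052 -0.006   1.3593 -0.1966  1.2576  0.8152] tcp [ 0.5789 -0.3759 -0.0126] gap 0.0359 F [ 0.3782  0.6055 -0.5162]
[[ 0.9956  0.0914 -0.0229]
 [ 0.0942 -0.9626  0.2541]
 [ 0.0012 -0.2551 -0.9669]]
[0.0019 0.0013 0.0003] [-0.0004  0.0006 -0.0071] [ 0.5785 -0.3752 -0.0197]
```

Straddling the far marker; now descend in small steps until the bench is felt.

play_rows(
  motion="0 0 -0.003 0 0 0 0.036;0 0 -0.003 0 0 0 0.036;0 0 0 0 0 0 0.036;0 0 0 0 0 0 0.036",
)

```text
t: 40.3
tcp_pos: [0.5785, -0.3758, -0.0192]
tcp_rot: [[0.996, 0.091, -0.024], [0.094, -0.963, 0.254], [0.0, -0.256, -0.967]]
contact_force: [0.4, 0.1, -0.5]
finger_gap: 0.0356
```

play_rows(
  motion="0 0 -0.0015 0 0 0 0.036;0 0 0 0 0 0 0.036;0 0 0 0 0 0 0.036",
)

```text
t: 40.6
tcp_pos: [0.5786, -0.3758, -0.0205]
tcp_rot: [[0.996, 0.091, -0.023], [0.094, -0.963, 0.254], [0.001, -0.255, -0.967]]
contact_force: [-0.4, -0.1, 0.2]
finger_gap: 0.0357
```

play_rows(
  motion="0 0 -0.0015 0 0 0 0.036;0 0 0 0 0 0 0.036;0 0 0 0 0 0 0.036",
)

```text
t: 40.9
tcp_pos: [0.5785, -0.3758, -0.022]
tcp_rot: [[0.996, 0.091, -0.023], [0.094, -0.963, 0.254], [0.001, -0.255, -0.967]]
contact_force: [0.7, 0.3, -0.6]
finger_gap: 0.0362
```

play_rows(
  motion="0 0 0 0 0 0 0.026;0 0 0 0 0 0 0.02;0 0 0 0 0 0 0.01;0 0 0 0 0 0 0;0 0 0 0 0 0 0;0 0 0 0 0 0 0",
)

```text
t: 41.5
tcp_pos: [0.5788, -0.376, -0.0217]
tcp_rot: [[0.996, 0.091, -0.023], [0.094, -0.963, 0.254], [0.001, -0.255, -0.967]]
contact_force: [0.4, -0.9, 1.5]
finger_gap: 0.0151
```

play_rows(
  motion="0 0 0.02 0 0 0 0;0 0 0.03 0 0 0 0;0 0 0.04 0 0 0 0;0 0 0.04 0 0 0 0;0 0 0.04 0 0 0 0;0 0 0 0 0 0 0",
)

```text
t: 42.1
tcp_pos: [0.5818, -0.3779, 0.1572]
tcp_rot: [[0.995, 0.094, -0.013], [0.094, -0.964, 0.247], [0.011, -0.247, -0.969]]
contact_force: [0.2, -0.1, 0.7]
finger_gap: 0.0146
```

Run:
```python
from kin import *
s=log()
o=snap("36",{"scene":[(370,140,450,240,7)],"top":[(340,150,430,230,7)]})
```

```text
t 42.1 q [ 0.6428  0.5704  0.0018  1.2167 -0.1922  1.5179  0.7661] tcp [ 0.5818 -0.3779  0.1572] gap 0.0146 F [ 0.2329 -0.0976  0.69  ]
[[ 0.9955  0.094  -0.0129]
 [ 0.0943 -0.9644  0.2472]
 [ 0.0108 -0.2473 -0.9689]]
```

```bash
cat >> kin.py <<'E'
def rows(s,Gend,Rend,n,k=.0317,show=True):
    """interpolate grip point G linearly and rotation by slerp; print rows"""
    p0=s["tcp_pos"];R0=R.from_matrix(s["tcp_rot"]);G0=p0-k*s["tcp_rot"][:,2]
    rv=(R.from_matrix(Rend)*R0.inv()).as_rotvec(); prev=p0; q=s["joint_positions"]; out=[]
    for i in range(1,n+1):
        Ri=R.from_rotvec(rv*i/n)*R0; G=G0+(Gend-G0)*i/n; p=G+k*Ri.as_matrix()[:,2]
        d=p-prev; prev=p; q2,e,a=ik(p,Ri.as_matrix(),q)
        out.append("%.4f %.4f %.4f %.4f %.4f %.4f 0"%(*d,*(rv/n)))
        print(i,out[-1],"dq",np.round(np.abs(q2-q).max(),3),round(e,1)); q=q2
    return q
E
python3 - <<'E'
from kin import *
s=st(); g=MK["A"][2]
G=s["tcp_pos"]-.0317*s["tcp_rot"][:,2];print("G",G)
rows(s,np.array([.6006,-.185,.185]),mkR(g,.26,-np.pi/2),14)
E
```

```text
t 42.2 q [ 0.6428  0.575   0.0017  1.2236 -0.1915  1.5156  0.7664] tcp [ 0.5793 -0.3763  0.1508] gap 0.0149 F [-0.6648  0.3538  0.2447]
[[ 0.9955  0.0921 -0.0203]
 [ 0.0943 -0.9632  0.2519]
 [ 0.0036 -0.2527 -0.9676]]
G [ 0.58   -0.3843  0.1815]
1 0.0018 0.0108 -0.0005 -0.1114 -0.0104 -0.0002 0 dq 0.104 0.0
2 0.0018 0.0107 -0.0001 -0.1114 -0.0104 -0.0002 0 dq 0.095 0.0
3 0.0018 0.0107 0.0003 -0.1114 -0.0104 -0.0002 0 dq 0.099 0.0
4 0.0018 0.0107 0.0007 -0.1114 -0.0104 -0.0002 0 dq 0.118 0.0
5 0.0018 0.0108 0.0011 -0.1114 -0.0104 -0.0002 0 dq 0.136 0.0
6 0.0018 0.0109 0.0015 -0.1114 -0.0104 -0.0002 0 dq 0.15 0.0
7 0.0018 0.0111 0.0019 -0.1114 -0.0104 -0.0002 0 dq 0.157 0.0
8 0.0017 0.0113 0.0022 -0.1114 -0.0104 -0.0002 0 dq 0.155 0.0
9 0.0017 0.0115 0.0025 -0.1114 -0.0104 -0.0002 0 dq 0.146 0.0
10 0.0017 0.0118 0.0028 -0.1114 -0.0104 -0.0002 0 dq 0.133 0.0
11 0.0017 0.0121 0.0031 -0.1114 -0.0104 -0.0002 0 dq 0.117 0.0
12 0.0016 0.0124 0.0033 -0.1114 -0.0104 -0.0002 0 dq 0.101 0.0
13 0.0016 0.0128 0.0035 -0.1114 -0.0104 -0.0002 0 dq 0.086 0.0
14 0.0016 0.0131 0.0036 -0.1114 -0.0104 -0.0002 0 dq 0.083 0.0
```

play_rows(
  motion="0.0018 0.0108 0 -0.1114 -0.0104 0 0;0.0018 0.0107 0 -0.1114 -0.0104 0 0;0.0018 0.0107 0.0003 -0.1114 -0.0104 0 0;0.0018 0.0107 0.0007 -0.1114 -0.0104 0 0;0.0018 0.0108 0.001 -0.1114 -0.0104 0 0;0.0018 0.011 0.0015 -0.1114 -0.0104 0 0;0.0018 0.011 0.002 -0.1114 -0.0104 0 0;0 0 0 0 0 0 0",
)

```text
t: 43.0
tcp_pos: [0.5919, -0.2912, 0.1497]
tcp_rot: [[0.994, 0.095, 0.049], [0.106, -0.862, -0.496], [-0.005, 0.499, -0.867]]
contact_force: [-1.3, 1.5, -1.8]
finger_gap: 0.0147
```

Run:
```python
from kin import *
s=log(); g=MK["A"][2]
G=s["tcp_pos"]-.0317*s["tcp_rot"][:,2];print("G",G)
rows(s,np.array([.6006,-.185,.185]),mkR(g,.26,-np.pi/2),7)
o=snap("37",{"scene":[(330,130,430,230,7)]})
```

```text
t 43.0 q [ 0.0915  0.2495  0.0385  1.7584  0.5717  1.0811 -0.025 ] tcp [ 0.5919 -0.2912  0.1497] gap 0.0147 F [-1.3449  1.4658 -1.849 ]
[[ 0.9943  0.0948  0.0487]
 [ 0.1065 -0.8617 -0.4962]
 [-0.0051  0.4985 -0.8669]]
G [ 0.5904 -0.2754  0.1772]
1 0.0018 0.0099 0.0031 -0.1121 -0.0120 -0.0013 0 dq 0.155 0.0
2 0.0017 0.0102 0.0034 -0.1121 -0.0120 -0.0013 0 dq 0.146 0.0
3 0.0017 0.0105 0.0037 -0.1121 -0.0120 -0.0013 0 dq 0.132 0.0
4 0.0017 0.0108 0.0040 -0.1121 -0.0120 -0.0013 0 dq 0.117 0.0
5 0.0016 0.0111 0.0042 -0.1121 -0.0120 -0.0013 0 dq 0.101 0.0
6 0.0016 0.0114 0.0044 -0.1121 -0.0120 -0.0013 0 dq 0.087 0.0
7 0.0015 0.0118 0.0045 -0.1121 -0.0120 -0.0013 0 dq 0.082 0.0
```

play_rows(
  motion="0.0018 0.01 0.003 -0.112 -0.012 -0.0013 0;0.0017 0.0102 0.0034 -0.112 -0.012 -0.0013 0;0.0017 0.0105 0.0037 -0.112 -0.012 -0.0013 0;0.0017 0.0108 0.004 -0.112 -0.012 -0.0013 0;0.0016 0.011 0.0042 -0.112 -0.012 -0.0013 0;0.0016 0.0114 0.0044 -0.112 -0.012 -0.0013 0;0.0015 0.0118 0.0045 -0.112 -0.012 -0.0013 0;0 0 0 0 0 0 0",
)

```text
t: 43.9
tcp_pos: [0.6023, -0.2228, 0.176]
tcp_rot: [[0.996, 0.02, 0.089], [0.092, -0.254, -0.963], [0.003, 0.967, -0.255]]
contact_force: [0.7, 0.2, -0.3]
finger_gap: 0.0147
```

Run:
```python
from kin import *
s=log(); g=MK["A"][2]
G=s["tcp_pos"]-.0317*s["tcp_rot"][:,2];print("G",G,corr(mkR(g,.26,-np.pi/2)))
o=snap("38",{"scene":[(330,130,430,230,7)],"top":[(310,140,400,230,7)]})
```

```text
t 43.9 q [-0.3448  0.5351  0.0483  1.863   1.2261  1.503  -0.843 ] tcp [ 0.6023 -0.2228  0.176 ] gap 0.0147 F [ 0.6584  0.2385 -0.287 ]
[[ 0.9958  0.0205  0.0894]
 [ 0.0916 -0.2542 -0.9628]
 [ 0.003   0.9669 -0.255 ]]
G [ 0.5994 -0.1923  0.1841] [0.0019 0.0032 0.0029]
```

```bash
cat >> kin.py <<'E'
def pen(s,t,ps,pt,qs,qt):
    a,e1=tri(s,ps,t,pt);b,e2=tri(s,qs,t,qt); print("cap",a,e1,"top",b,e2,"len",np.linalg.norm(a-b)); return a,b
E
python3 - <<'E'
from kin import *
s=load("scene","38");t=load("top","38")
pen(s,t,(369.6,188.2),(350.8,180.8),(372.7,158.8),(353.7,160.3))
st=arm.read_state();c=mkR(MK["A"][2],.26,-np.pi/2)
G=st["tcp_pos"]-.0317*st["tcp_rot"][:,2]
print(proj(s,[G-[0,0,.082],G+[0,0,.054]]),proj(t,[G-[0,0,.082],G+[0,0,.054]]))
print("tube",proj(s,[.6006,-.185,.064]),proj(t,[.6006,-.185,.064]))
E
```

```text
cap [ 0.5946 -0.1957  0.1071] 0.0003372353486617215 top [ 0.5954 -0.1961  0.2382] 0.0026797315994548307 len 0.1311580267889372
[[370.2753 187.5587]
 [373.59   156.8683]] [[350.7463 179.9592]
 [353.4883 159.0715]]
tube [[366.8368 195.0489]] [[347.3986 185.5997]]
```

play_rows(
  motion="0.002 0.005 -0.005 0.001 0.002 0.002 0;0.002 0.0045 -0.01 0.001 0.001 0.001 0;0 0 -0.01 0 0 0 0;0 0 0 0 0 0 0;0 0 0 0 0 0 0",
)

```text
t: 44.5
tcp_pos: [0.6065, -0.2154, 0.1556]
tcp_rot: [[0.996, 0.015, 0.091], [0.092, -0.256, -0.962], [0.008, 0.967, -0.256]]
contact_force: [0.3, -1.0, -0.4]
finger_gap: 0.0144
```

Run:
```python
from kin import *
s=log()
G=s["tcp_pos"]-.0317*s["tcp_rot"][:,2];print("G",G)
o=snap("39",{"scene":[(340,150,390,215,12)],"top":[(330,150,370,205,14)]})
```

```text
t 44.5 q [-0.3502  0.5761  0.0433  1.8504  1.2211  1.4985 -0.8775] tcp [ 0.6065 -0.2154  0.1556] gap 0.0144 F [ 0.2774 -0.9629 -0.3627]
[[ 0.9957  0.0154  0.091 ]
 [ 0.0919 -0.2561 -0.9623]
 [ 0.0085  0.9665 -0.2565]]
G [ 0.6036 -0.1849  0.1637]
```

play_rows(
  motion="-0.002 0.0025 0 0 -0.006 0 0;0 0 -0.005 0 0 0 0;0 0 -0.006 0 0 0 0;0 0 0 0 0 0 0;0 0 0 0 0 0 0",
)

```text
t: 45.1
tcp_pos: [0.6047, -0.2125, 0.1444]
tcp_rot: [[0.996, 0.01, 0.093], [0.093, -0.256, -0.962], [0.014, 0.967, -0.256]]
contact_force: [0.7, -0.6, -0.5]
finger_gap: 0.0146
```

Run:
```python
from kin import *
s=log()
G=s["tcp_pos"]-.0317*s["tcp_rot"][:,2];print("G",G)
o=snap("40",{"scene":[(340,150,390,215,12)],"top":[(330,150,370,205,14)]})
```

```text
t 45.1 q [-0.3545  0.5929  0.0412  1.8549  1.2202  1.4948 -0.9046] tcp [ 0.6047 -0.2125  0.1444] gap 0.0146 F [ 0.6635 -0.6189 -0.4867]
[[ 0.9956  0.0099  0.0931]
 [ 0.0925 -0.256  -0.9622]
 [ 0.0143  0.9666 -0.2558]]
G [ 0.6017 -0.182   0.1525]
```

play_rows(
  motion="-0.0005 0.001 -0.006 0 -0.006 0 0;0 0 -0.007 0 0 0 0;0 0 -0.007 0 0 0 0;0 0 -0.006 0 0 0 0;0 0 0 0 0 0 0;0 0 0 0 0 0 0",
)

```text
t: 45.8
tcp_pos: [0.6042, -0.2115, 0.1186]
tcp_rot: [[0.996, 0.004, 0.095], [0.092, -0.256, -0.962], [0.021, 0.967, -0.255]]
contact_force: [-0.1, 0.4, -0.7]
finger_gap: 0.0147
```

Run:
```python
from kin import *
s=log()
o=snap("41",{"scene":[(340,150,390,215,12)]})
```

```text
t 45.8 q [-0.3559  0.6374  0.0402  1.8546  1.2222  1.4805 -0.9528] tcp [ 0.6042 -0.2115  0.1186] gap 0.0147 F [-0.0572  0.3857 -0.7224]
[[ 0.9955  0.0038  0.0946]
 [ 0.0925 -0.256  -0.9623]
 [ 0.0205  0.9667 -0.2552]]
```

play_rows(
  motion="0 0 0 0 0 0 0.03;0 0 0 0 0 0 0.032;0 0 0 0 0 0 0.032;0 0 0 0 0 0 0.032;-0.001 0.015 0.004 0 0 0 0.032;-0.003 0.025 0.007 0 0 0 0.032;-0.003 0.03 0.03 0 0 0 0.032;0 0 0.03 0 0 0 0.032",
)

```text
t: 46.7
tcp_pos: [0.5984, -0.1348, 0.1891]
tcp_rot: [[0.995, 0.008, 0.102], [0.101, -0.259, -0.961], [0.019, 0.966, -0.259]]
contact_force: [-0.8, 0.7, -0.3]
finger_gap: 0.0318
```

Run:
```python
from kin import *
s=log()
o=snap("42",{"scene":[(330,150,440,280,6)],"top":[(330,150,410,230,8)]})
```

```text
t 46.7 q [-0.4369  0.5429 -0.0108  1.8074  1.1512  1.6217 -0.8563] tcp [ 0.5984 -0.1348  0.1891] gap 0.0318 F [-0.7701  0.7018 -0.2843]
[[ 0.9947  0.0077  0.1023]
 [ 0.1007 -0.2593 -0.9605]
 [ 0.0191  0.9658 -0.2587]]
```

Run:
```python
from kin import *
s=st(); s=dict(s); s["tcp_pos"]=s["tcp_pos"]+[0,0,.06]
p,M=pick("B"); print(p)
rows(s,p+[0,0,.2]-M[:,2]*.0317,M,15)
```

```text
t 46.8 q [-0.4343  0.5376 -0.0062  1.8055  1.1539  1.6222 -0.8573] tcp [ 0.5994 -0.1384  0.1939] gap 0.032 F [ 0.0277 -0.1472  0.2759]
[[ 0.995  -0.0027  0.0997]
 [ 0.0956 -0.2583 -0.9613]
 [ 0.0283  0.9661 -0.2567]]
[ 0.5019 -0.3725 -0.0197]
1 -0.0062 -0.0172 -0.0066 0.1037 0.0148 0.0048 0 dq 0.158 0.0
2 -0.0063 -0.0168 -0.0064 0.1037 0.0148 0.0048 0 dq 0.08 0.0
3 -0.0063 -0.0165 -0.0063 0.1037 0.0148 0.0048 0 dq 0.083 0.0
4 -0.0064 -0.0162 -0.0061 0.1037 0.0148 0.0048 0 dq 0.098 0.0
5 -0.0064 -0.0160 -0.0059 0.1037 0.0148 0.0048 0 dq 0.113 0.0
6 -0.0065 -0.0157 -0.0056 0.1037 0.0148 0.0048 0 dq 0.128 0.0
7 -0.0065 -0.0155 -0.0054 0.1037 0.0148 0.0048 0 dq 0.141 0.0
8 -0.0065 -0.0153 -0.0051 0.1037 0.0148 0.0048 0 dq 0.151 0.0
9 -0.0066 -0.0152 -0.0048 0.1037 0.0148 0.0048 0 dq 0.156 0.0
10 -0.0066 -0.0150 -0.0044 0.1037 0.0148 0.0048 0 dq 0.154 0.0
11 -0.0066 -0.0150 -0.0041 0.1037 0.0148 0.0048 0 dq 0.145 0.0
12 -0.0067 -0.0149 -0.0038 0.1037 0.0148 0.0048 0 dq 0.131 0.0
13 -0.0067 -0.0149 -0.0034 0.1037 0.0148 0.0048 0 dq 0.114 0.0
14 -0.0067 -0.0149 -0.0031 0.1037 0.0148 0.0048 0 dq 0.095 0.0
15 -0.0067 -0.0150 -0.0027 0.1037 0.0148 0.0048 0 dq 0.098 0.0
```

play_rows(
  motion="0 0 0.03 0 0 0 0.036;0 0 0.03 0 0 0 0.036;-0.0063 -0.017 -0.005 0.1037 0.0148 0.0048 0.036;-0.0063 -0.0168 -0.0064 0.1037 0.0148 0.0048 0.036;-0.0063 -0.0165 -0.0063 0.1037 0.0148 0.0048 0.036;-0.0064 -0.0162 -0.0061 0.1037 0.0148 0.0048 0.036;-0.0064 -0.016 -0.006 0.1037 0.0148 0.0048 0.036;-0.0065 -0.0157 -0.0056 0.1037 0.0148 0.0048 0.036",
)

```text
t: 47.6
tcp_pos: [0.559, -0.239, 0.2145]
tcp_rot: [[0.993, 0.093, 0.073], [0.118, -0.772, -0.624], [-0.002, 0.629, -0.778]]
contact_force: [1.0, -0.4, -1.2]
finger_gap: 0.0357
```

play_rows(
  motion="-0.0065 -0.0155 -0.0054 0.1037 0.0148 0.0048 0.036;-0.0065 -0.0153 -0.005 0.1037 0.0148 0.0048 0.036;-0.0066 -0.0152 -0.0048 0.1037 0.0148 0.0048 0.036;-0.0066 -0.015 -0.0044 0.1037 0.0148 0.0048 0.036;-0.0066 -0.015 -0.004 0.1037 0.0148 0.0048 0.036;-0.0067 -0.015 -0.0038 0.1037 0.0148 0.0048 0.036;-0.0067 -0.015 -0.0034 0.1037 0.0148 0.0048 0.036;-0.0067 -0.015 -0.003 0.1037 0.0148 0.0048 0.036",
)

```text
t: 48.4
tcp_pos: [0.5065, -0.3604, 0.1812]
tcp_rot: [[0.987, 0.16, -0.029], [0.162, -0.975, 0.155], [-0.004, -0.158, -0.987]]
contact_force: [-0.6, -1.0, 0.1]
finger_gap: 0.0361
```

Run:
```python
from kin import *
s=log(); p,M=pick("B"); print(corr(M), p-s["tcp_pos"],p)
```

```text
t 48.4 q [ 0.4409  0.3722  0.2643  1.4516 -0.1971  1.4555  0.8914] tcp [ 0.5065 -0.3604  0.1812] gap 0.0361 F [-0.6232 -0.9622  0.1339]
[[ 0.9868  0.1595 -0.0292]
 [ 0.1621 -0.9745  0.1549]
 [-0.0037 -0.1576 -0.9875]]
[ 0.101   0.0127 -0.0032] [-0.0046 -0.0121 -0.2008] [ 0.5019 -0.3725 -0.0197]
```

play_rows(
  motion="-0.0046 -0.012 -0.01 0.1 0.0127 -0.003 0.036;0 0 -0.045 0 0 0 0.036;0 0 -0.045 0 0 0 0.036;0 0 -0.045 0 0 0 0.036;0 0 -0.02 0 0 0 0.036;0 0 0 0 0 0 0.036;0 0 0 0 0 0 0.036",
)

```text
t: 49.1
tcp_pos: [0.502, -0.3722, 0.0159]
tcp_rot: [[0.987, 0.153, -0.042], [0.159, -0.955, 0.249], [-0.002, -0.252, -0.968]]
contact_force: [0.3, -0.2, 0.7]
finger_gap: 0.0356
```

Run:
```python
from kin import *
s=log(); p,M=pick("B"); print(corr(M), p-s["tcp_pos"],p)
o=snap("43",{"scene":[(350,190,450,280,7)],"top":[(340,170,430,250,7)]})
```

```text
t 49.1 q [ 0.5184  0.5771  0.2446  1.525  -0.3025  1.273   1.0182] tcp [ 0.502  -0.3722  0.0159] gap 0.0356 F [ 0.2614 -0.1758  0.7084]
[[ 0.9874  0.1528 -0.0423]
 [ 0.1585 -0.9555  0.2488]
 [-0.0024 -0.2524 -0.9676]]
[ 0.0052 -0.0016  0.0006] [-0.0001 -0.0003 -0.0355] [ 0.5019 -0.3725 -0.0197]
```

play_rows(
  motion="0 0 -0.012 0.005 -0.001 0 0.036;0 0 -0.012 0 0 0 0.036;0 0 -0.008 0 0 0 0.036;0 0 -0.005 0 0 0 0.036;0 0 0 0 0 0 0.036;0 0 0 0 0 0 0.036",
)

```text
t: 49.8
tcp_pos: [0.5016, -0.3727, -0.0215]
tcp_rot: [[0.987, 0.153, -0.041], [0.158, -0.954, 0.253], [-0.001, -0.256, -0.967]]
contact_force: [-0.2, 0.3, 0.0]
finger_gap: 0.036
```

Run:
```python
from kin import *
s=log(); p,M=pick("B"); print(corr(M), p-s["tcp_pos"],p)
o=snap("44",{"scene":[(370,200,440,270,9)]})
```

```text
t 49.8 q [ 0.5277  0.6209  0.2362  1.5418 -0.3177  1.2177  1.0379] tcp [ 0.5016 -0.3727 -0.0215] gap 0.036 F [-0.1652  0.3473  0.0053]
[[ 0.9875  0.1525 -0.041 ]
 [ 0.1579 -0.9544  0.2532]
 [-0.0006 -0.2565 -0.9666]]
[ 0.0007 -0.0004  0.0012] [0.0003 0.0002 0.0019] [ 0.5019 -0.3725 -0.0197]
```

play_rows(
  motion="0 0 0 0 0 0 0.026;0 0 0 0 0 0 0.02;0 0 0 0 0 0 0.01;0 0 0 0 0 0 0;0 0 0 0 0 0 0;0 0 0 0 0 0 0",
)

```text
t: 50.5
tcp_pos: [0.5019, -0.373, -0.0209]
tcp_rot: [[0.987, 0.153, -0.04], [0.158, -0.955, 0.253], [0.0, -0.256, -0.967]]
contact_force: [-0.0, -1.8, 4.4]
finger_gap: 0.0146
```

play_rows(
  motion="0 0 0.02 0 0 0 0;0 0 0.03 0 0 0 0;0 0 0.04 0 0 0 0;0 0 0.04 0 0 0 0;0 0 0.04 0 0 0 0;0 0 0 0 0 0 0;0 0 0 0 0 0 0",
)

```text
t: 51.2
tcp_pos: [0.5019, -0.373, 0.1491]
tcp_rot: [[0.987, 0.153, -0.04], [0.158, -0.955, 0.252], [0.001, -0.255, -0.967]]
contact_force: [-0.0, -0.8, -1.7]
finger_gap: 0.0149
```

Run:
```python
from kin import *
s=log(); g=MK["B"][2]
o=snap("45",{"scene":[(350,140,450,240,7)]})
rows(s,np.array([.5456,-.19,.19]),mkR(g,.26,-np.pi/2),14)
```

```text
t 51.2 q [ 0.5098  0.4646  0.2643  1.408  -0.2742  1.4954  0.968 ] tcp [ 0.5019 -0.373   0.1491] gap 0.0149 F [-0.0281 -0.7804 -1.7306]
[[ 0.9874  0.153  -0.0396]
 [ 0.158  -0.9548  0.2519]
 [ 0.0007 -0.255  -0.9669]]
1 0.0036 0.0102 0.0000 -0.1106 -0.0177 0.0000 0 dq 0.112 0.0
2 0.0036 0.0101 0.0004 -0.1106 -0.0177 0.0000 0 dq 0.104 0.0
3 0.0036 0.0101 0.0008 -0.1106 -0.0177 0.0000 0 dq 0.114 0.0
4 0.0036 0.0102 0.0012 -0.1106 -0.0177 0.0000 0 dq 0.137 0.0
5 0.0036 0.0102 0.0016 -0.1106 -0.0177 0.0000 0 dq 0.158 0.0
6 0.0036 0.0104 0.0020 -0.1106 -0.0177 0.0000 0 dq 0.173 0.0
7 0.0035 0.0105 0.0023 -0.1106 -0.0177 0.0000 0 dq 0.18 0.0
8 0.0035 0.0107 0.0027 -0.1106 -0.0177 0.0000 0 dq 0.178 0.0
9 0.0035 0.0109 0.0030 -0.1106 -0.0177 0.0000 0 dq 0.168 0.0
10 0.0034 0.0112 0.0033 -0.1106 -0.0177 0.0000 0 dq 0.153 0.0
11 0.0034 0.0115 0.0036 -0.1106 -0.0177 0.0000 0 dq 0.135 0.0
12 0.0033 0.0118 0.0038 -0.1106 -0.0177 0.0000 0 dq 0.118 0.0
13 0.0033 0.0122 0.0040 -0.1106 -0.0177 0.0000 0 dq 0.101 0.0
14 0.0032 0.0125 0.0041 -0.1106 -0.0177 0.0000 0 dq 0.089 0.0
```

play_rows(
  motion="0.0036 0.0102 0 -0.1106 -0.0177 0 0;0.0036 0.0101 0.0004 -0.1106 -0.0177 0 0;0.0036 0.0101 0.0008 -0.1106 -0.0177 0 0;0.0036 0.0102 0.0012 -0.1106 -0.0177 0 0;0.0036 0.0102 0.0016 -0.1106 -0.0177 0 0;0.0036 0.0104 0.002 -0.1106 -0.0177 0 0;0.0035 0.0105 0.0023 -0.1106 -0.0177 0 0;0.0035 0.0107 0.0027 -0.1106 -0.0177 0 0",
)

```text
t: 52.1
tcp_pos: [0.5297, -0.2891, 0.1585]
tcp_rot: [[0.987, 0.128, 0.094], [0.159, -0.791, -0.59], [-0.001, 0.598, -0.802]]
contact_force: [-0.3, -1.2, -0.7]
finger_gap: 0.0147
```

Run:
```python
from kin import *
s=log(); g=MK["B"][2]
rows(s,np.array([.5456,-.19,.19]),mkR(g,.26,-np.pi/2),7)
```

```text
t 52.1 q [-0.0868  0.094   0.1629  1.9783  0.7231  1.0352 -0.1359] tcp [ 0.5297 -0.2891  0.1585] gap 0.0147 F [-0.2645 -1.1823 -0.7249]
[[ 0.9872  0.1282  0.0944]
 [ 0.1592 -0.7915 -0.5901]
 [-0.0009  0.5976 -0.8018]]
1 0.0031 0.0092 0.0028 -0.0945 -0.0154 0.0000 0 dq 0.144 0.0
2 0.0030 0.0094 0.0030 -0.0945 -0.0154 0.0000 0 dq 0.133 0.0
3 0.0030 0.0096 0.0032 -0.0945 -0.0154 0.0000 0 dq 0.12 0.0
4 0.0030 0.0098 0.0034 -0.0945 -0.0154 0.0000 0 dq 0.107 0.0
5 0.0029 0.0100 0.0035 -0.0945 -0.0154 0.0000 0 dq 0.095 0.0
6 0.0029 0.0103 0.0037 -0.0945 -0.0154 0.0000 0 dq 0.083 0.0
7 0.0029 0.0106 0.0038 -0.0945 -0.0154 0.0000 0 dq 0.074 0.0
```

play_rows(
  motion="0.003 0.009 0.003 -0.0945 -0.0154 0 0;0.003 0.0094 0.003 -0.0945 -0.0154 0 0;0.003 0.0096 0.0032 -0.0945 -0.0154 0 0;0.003 0.0098 0.0034 -0.0945 -0.0154 0 0;0.003 0.01 0.0035 -0.0945 -0.0154 0 0;0.003 0.0103 0.0037 -0.0945 -0.0154 0 0;0 0 0 0 0 0 0;0 0 0 0 0 0 0",
)

```text
t: 52.9
tcp_pos: [0.5475, -0.2322, 0.1777]
tcp_rot: [[0.987, 0.058, 0.147], [0.159, -0.348, -0.924], [-0.003, 0.936, -0.353]]
contact_force: [-0.6, -0.1, 0.4]
finger_gap: 0.0145
```

Run:
```python
from kin import *
s=log(); g=MK["B"][2]
G=s["tcp_pos"]-.0317*s["tcp_rot"][:,2];print("G",G,"corr",corr(mkR(g,.26,-np.pi/2)))
o=snap("46",{"scene":[(330,140,400,230,8)],"top":[(320,150,370,220,10)]})
```

```text
t 52.9 q [-0.3598  0.3402  0.0622  2.0548  1.2063  1.3875 -0.8116] tcp [ 0.5475 -0.2322  0.1777] gap 0.0145 F [-0.5797 -0.0653  0.446 ]
[[ 0.9873  0.0584  0.1474]
 [ 0.1586 -0.3479 -0.924 ]
 [-0.0027  0.9357 -0.3528]]
G [ 0.5428 -0.2029  0.1889] corr [-0.0989 -0.0186  0.0007]
```

play_rows(
  motion="0.0018 0.0095 0 -0.05 -0.0093 0 0;0.0018 0.0094 -0.006 -0.049 -0.0093 0 0;0 0 -0.015 0 0 0 0;0 0 0 0 0 0 0;0 0 0 0 0 0 0",
)

```text
t: 53.5
tcp_pos: [0.5512, -0.2148, 0.1588]
tcp_rot: [[0.988, 0.036, 0.152], [0.156, -0.253, -0.955], [0.004, 0.967, -0.256]]
contact_force: [-0.4, -0.2, 0.9]
finger_gap: 0.0146
```

Run:
```python
from kin import *
s=log(); g=MK["B"][2]
G=s["tcp_pos"]-.0317*s["tcp_rot"][:,2];print("G",G,"corr",corr(mkR(g,.26,-np.pi/2)))
o=snap("47",{"scene":[(330,150,390,220,10)],"top":[(320,150,370,220,10)]})
```

```text
t 53.5 q [-0.4074  0.4603  0.0568  2.0403  1.2426  1.4606 -0.9387] tcp [ 0.5512 -0.2148  0.1588] gap 0.0146 F [-0.4432 -0.2353  0.8661]
[[ 0.9878  0.0359  0.1518]
 [ 0.156  -0.2535 -0.9547]
 [ 0.0042  0.9667 -0.256 ]]
G [ 0.5464 -0.1845  0.167 ] corr [0.0005 0.0044 0.0032]
```

play_rows(
  motion="0 0.001 -0.008 0 0.004 0.003 0;0 0 -0.007 0 0 0 0;0 0 0 0 0 0 0;0 0 0 0 0 0 0",
)

```text
t: 54.0
tcp_pos: [0.5517, -0.2123, 0.1431]
tcp_rot: [[0.987, 0.042, 0.156], [0.161, -0.253, -0.954], [-0.0, 0.967, -0.256]]
contact_force: [-0.2, 0.1, -0.2]
finger_gap: 0.0147
```

Run:
```python
from kin import *
s=log(); g=MK["B"][2]
G=s["tcp_pos"]-.0317*s["tcp_rot"][:,2];print("G",G,"corr",corr(mkR(g,.26,-np.pi/2)))
o=snap("48",{"scene":[(330,150,390,220,10)],"top":[(330,160,370,210,14)]})
```

```text
t 54.0 q [-0.4096  0.4901  0.0539  2.0412  1.2446  1.4512 -0.9634] tcp [ 0.5517 -0.2123  0.1431] gap 0.0147 F [-0.2032  0.1038 -0.2116]
[[ 0.9869  0.0417  0.1558]
 [ 0.1613 -0.2529 -0.954 ]
 [-0.0004  0.9666 -0.2563]]
G [ 0.5467 -0.1821  0.1512] corr [ 0.0009 -0.0003 -0.0022]
```

play_rows(
  motion="0 0 -0.006 0 0 0 0;0 0 -0.007 0 0 0 0;0 0 -0.007 0 0 0 0;0 0 -0.006 0 0 0 0;0 0 0 0 0 0 0;0 0 0 0 0 0 0",
)

```text
t: 54.7
tcp_pos: [0.5517, -0.2123, 0.1171]
tcp_rot: [[0.987, 0.042, 0.156], [0.161, -0.253, -0.954], [-0.0, 0.967, -0.256]]
contact_force: [0.8, 0.2, -0.6]
finger_gap: 0.0145
```

Run:
```python
from kin import *
s=log()
o=snap("49",{"scene":[(330,150,390,220,10)]})
```

```text
t 54.7 q [-0.4091  0.5421  0.0532  2.0386  1.2483  1.4346 -1.0104] tcp [ 0.5517 -0.2123  0.1171] gap 0.0145 F [ 0.8412  0.2382 -0.6161]
[[ 0.9869  0.0417  0.1558]
 [ 0.1613 -0.2528 -0.954 ]
 [-0.0003  0.9666 -0.2562]]
```

play_rows(
  motion="0 0 0 0 0 0 0.03;0 0 0 0 0 0 0.032;0 0 0 0 0 0 0.032;0 0 0 0 0 0 0.032;-0.002 0.015 0.004 0 0 0 0.032;-0.004 0.025 0.007 0 0 0 0.032;-0.004 0.03 0.03 0 0 0 0.032;0 0 0.04 0 0 0 0.036",
)

```text
t: 55.6
tcp_pos: [0.5425, -0.1363, 0.1973]
tcp_rot: [[0.986, 0.047, 0.163], [0.169, -0.255, -0.952], [-0.003, 0.966, -0.259]]
contact_force: [0.9, -0.6, 0.9]
finger_gap: 0.036
```

Run:
```python
from kin import *
s=log(); s=dict(s)
o=snap("50",{"scene":[(330,150,440,280,6)],"top":[(330,150,410,230,8)]})
s["tcp_pos"]=s["tcp_pos"]+[0,0,.03]
p,M=pick("C"); print(p)
rows(s,p+[0,0,.19]-M[:,2]*.0317,M,16)
```

```text
t 55.6 q [-0.4944  0.4131 -0.0084  1.9925  1.153   1.5929 -0.8808] tcp [ 0.5425 -0.1363  0.1973] gap 0.036 F [ 0.9071 -0.6302  0.8905]
[[ 0.9855  0.0471  0.1627]
 [ 0.1694 -0.2547 -0.9521]
 [-0.0034  0.9659 -0.259 ]]
[ 0.4264 -0.3545 -0.0197]
1 -0.0071 -0.0151 -0.0051 0.0970 0.0142 -0.0025 0 dq 0.126 0.0
2 -0.0071 -0.0148 -0.0050 0.0970 0.0142 -0.0025 0 dq 0.075 0.0
3 -0.0072 -0.0145 -0.0049 0.0970 0.0142 -0.0025 0 dq 0.081 0.0
4 -0.0072 -0.0143 -0.0047 0.0970 0.0142 -0.0025 0 dq 0.094 0.0
5 -0.0072 -0.0141 -0.0045 0.0970 0.0142 -0.0025 0 dq 0.107 0.0
6 -0.0073 -0.0138 -0.0043 0.0970 0.0142 -0.0025 0 dq 0.119 0.0
7 -0.0073 -0.0136 -0.0041 0.0970 0.0142 -0.0025 0 dq 0.131 0.0
8 -0.0073 -0.0135 -0.0038 0.0970 0.0142 -0.0025 0 dq 0.141 0.0
9 -0.0073 -0.0133 -0.0036 0.0970 0.0142 -0.0025 0 dq 0.149 0.0
10 -0.0073 -0.0132 -0.0033 0.0970 0.0142 -0.0025 0 dq 0.153 0.0
11 -0.0073 -0.0131 -0.0030 0.0970 0.0142 -0.0025 0 dq 0.154 0.0
12 -0.0073 -0.0130 -0.0027 0.0970 0.0142 -0.0025 0 dq 0.149 0.0
13 -0.0073 -0.0130 -0.0024 0.0970 0.0142 -0.0025 0 dq 0.14 0.0
14 -0.0073 -0.0130 -0.0021 0.0970 0.0142 -0.0025 0 dq 0.125 0.0
15 -0.0073 -0.0130 -0.0018 0.0970 0.0142 -0.0025 0 dq 0.108 0.0
16 -0.0073 -0.0130 -0.0015 0.0970 0.0142 -0.0025 0 dq 0.096 0.0
```

play_rows(
  motion="0 0 0.04 0 0 0 0.036;-0.0071 -0.015 -0.005 0.097 0.0142 -0.0025 0.036;-0.0071 -0.0148 -0.005 0.097 0.0142 -0.0025 0.036;-0.0072 -0.0145 -0.005 0.097 0.0142 -0.0025 0.036;-0.0072 -0.0143 -0.0047 0.097 0.0142 -0.0025 0.036;-0.0072 -0.0141 -0.0045 0.097 0.0142 -0.0025 0.036;-0.0073 -0.0138 -0.0043 0.097 0.0142 -0.0025 0.036;-0.0073 -0.0136 -0.004 0.097 0.0142 -0.0025 0.036",
)

```text
t: 56.5
tcp_pos: [0.4912, -0.2417, 0.206]
tcp_rot: [[0.99, 0.113, 0.088], [0.143, -0.806, -0.575], [0.006, 0.582, -0.813]]
contact_force: [0.0, -0.9, -0.4]
finger_gap: 0.0361
```

play_rows(
  motion="-0.0073 -0.0135 -0.0038 0.097 0.0142 -0.0025 0.036;-0.0073 -0.0133 -0.0036 0.097 0.0142 -0.0025 0.036;-0.0073 -0.0132 -0.0033 0.097 0.0142 -0.0025 0.036;-0.0073 -0.013 -0.003 0.097 0.0142 -0.0025 0.036;-0.0073 -0.013 -0.0027 0.097 0.0142 -0.0025 0.036;-0.0073 -0.013 -0.0024 0.097 0.0142 -0.0025 0.036;-0.0073 -0.013 -0.002 0.097 0.0142 -0.0025 0.036;-0.0073 -0.013 -0.002 0.097 0.0142 -0.0025 0.036",
)

```text
t: 57.3
tcp_pos: [0.4335, -0.3467, 0.1837]
tcp_rot: [[0.992, 0.12, -0.024], [0.123, -0.979, 0.161], [-0.004, -0.163, -0.987]]
contact_force: [-0.4, 0.2, 1.1]
finger_gap: 0.0357
```

Run:
```python
from kin import *
s=log(); p,M=pick("C"); print(corr(M), p-s["tcp_pos"],p)
```

```text
t 57.3 q [ 0.2292  0.2546  0.5621  1.6272 -0.2336  1.4356  0.956 ] tcp [ 0.4335 -0.3467  0.1837] gap 0.0357 F [-0.3979  0.2317  1.1345]
[[ 0.9924  0.1205 -0.0243]
 [ 0.1228 -0.9793  0.1611]
 [-0.0044 -0.1628 -0.9866]]
[0.0962 0.0075 0.0002] [-0.0071 -0.0078 -0.2033] [ 0.4264 -0.3545 -0.0197]
```

play_rows(
  motion="-0.007 -0.008 -0.01 0.096 0.0075 0 0.036;0 0 -0.045 0 0 0 0.036;0 0 -0.045 0 0 0 0.036;0 0 -0.045 0 0 0 0.036;0 0 -0.02 0 0 0 0.036;0 0 0 0 0 0 0.036;0 0 0 0 0 0 0.036",
)

```text
t: 58.0
tcp_pos: [0.4264, -0.355, 0.0184]
tcp_rot: [[0.993, 0.117, -0.033], [0.122, -0.96, 0.251], [-0.002, -0.253, -0.967]]
contact_force: [0.2, -0.2, 0.1]
finger_gap: 0.0362
```

Run:
```python
from kin import *
s=log(); p,M=pick("C"); print(corr(M), p-s["tcp_pos"],p)
o=snap("51",{"scene":[(340,200,440,290,7)],"top":[(340,170,430,250,7)]})
```

```text
t 58.0 q [ 0.338   0.4842  0.5292  1.722  -0.4028  1.2427  1.1423] tcp [ 0.4264 -0.355   0.0184] gap 0.0362 F [ 0.2461 -0.1542  0.056 ]
[[ 0.9925  0.1175 -0.0331]
 [ 0.122  -0.9603  0.2509]
 [-0.0023 -0.2531 -0.9674]]
[ 0.0044 -0.0018  0.0012] [-0.      0.0004 -0.0381] [ 0.4264 -0.3545 -0.0197]
```

play_rows(
  motion="0 0.0004 -0.012 0.004 -0.002 0 0.036;0 0 -0.012 0 0 0 0.036;0 0 -0.009 0 0 0 0.036;0 0 -0.006 0 0 0 0.036;0 0 0 0 0 0 0.036;0 0 0 0 0 0 0.036",
)

```text
t: 58.7
tcp_pos: [0.4259, -0.355, -0.0211]
tcp_rot: [[0.993, 0.117, -0.031], [0.121, -0.959, 0.254], [-0.0, -0.256, -0.967]]
contact_force: [-0.2, -0.3, 0.1]
finger_gap: 0.0359
```

Run:
```python
from kin import *
s=log(); p,M=pick("C"); print(corr(M), p-s["tcp_pos"],p)
o=snap("52",{"scene":[(350,210,420,280,9)]})
```

```text
t 58.7 q [ 0.356   0.5362  0.5114  1.742  -0.4358  1.1816  1.1746] tcp [ 0.4259 -0.355  -0.0211] gap 0.0359 F [-0.1882 -0.3281  0.1329]
[[ 0.9926  0.1173 -0.0311]
 [ 0.1214 -0.9595  0.2544]
 [-0.     -0.2563 -0.9666]]
[0.0008 0.0001 0.0018] [0.0005 0.0004 0.0015] [ 0.4264 -0.3545 -0.0197]
```

play_rows(
  motion="0 0 0 0 0 0 0.026;0 0 0 0 0 0 0.02;0 0 0 0 0 0 0.01;0 0 0 0 0 0 0;0 0 0 0 0 0 0;0 0 0 0 0 0 0",
)

```text
t: 59.4
tcp_pos: [0.4262, -0.3552, -0.0205]
tcp_rot: [[0.993, 0.117, -0.03], [0.121, -0.96, 0.254], [0.001, -0.256, -0.967]]
contact_force: [-1.1, -0.7, 4.2]
finger_gap: 0.0145
```

play_rows(
  motion="0 0 0.02 0 0 0 0;0 0 0.03 0 0 0 0;0 0 0.04 0 0 0 0;0 0 0.04 0 0 0 0;0 0 0.04 0 0 0 0;0 0 0 0 0 0 0;0 0 0 0 0 0 0",
)

```text
t: 60.1
tcp_pos: [0.4264, -0.3552, 0.1495]
tcp_rot: [[0.993, 0.118, -0.029], [0.122, -0.96, 0.253], [0.002, -0.255, -0.967]]
contact_force: [0.4, 0.4, -0.3]
finger_gap: 0.0145
```

Run:
```python
from kin import *
s=log(); g=MK["C"][2]
o=snap("53",{"scene":[(330,150,430,260,6)]})
rows(s,np.array([.4912,-.195,.19]),mkR(g,.26,-np.pi/2),14)
```

```text
t 60.1 q [ 0.306   0.3494  0.5677  1.609  -0.3292  1.4632  1.0613] tcp [ 0.4264 -0.3552  0.1495] gap 0.0145 F [ 0.362   0.3543 -0.347 ]
[[ 0.9926  0.118  -0.0294]
 [ 0.1215 -0.9597  0.2532]
 [ 0.0017 -0.2549 -0.967 ]]
1 0.0050 0.0086 -0.0000 -0.1112 -0.0136 -0.0000 0 dq 0.112 0.0
2 0.0050 0.0085 0.0004 -0.1112 -0.0136 -0.0000 0 dq 0.121 0.0
3 0.0050 0.0085 0.0008 -0.1112 -0.0136 -0.0000 0 dq 0.144 0.0
4 0.0050 0.0085 0.0012 -0.1112 -0.0136 -0.0000 0 dq 0.163 0.0
5 0.0050 0.0086 0.0016 -0.1112 -0.0136 -0.0000 0 dq 0.176 0.0
6 0.0050 0.0087 0.0020 -0.1112 -0.0136 -0.0000 0 dq 0.182 0.0
7 0.0049 0.0089 0.0023 -0.1112 -0.0136 -0.0000 0 dq 0.181 0.0
8 0.0049 0.0091 0.0027 -0.1112 -0.0136 -0.0000 0 dq 0.175 0.0
9 0.0049 0.0093 0.0030 -0.1112 -0.0136 -0.0000 0 dq 0.164 0.0
10 0.0049 0.0096 0.0033 -0.1112 -0.0136 -0.0000 0 dq 0.149 0.0
11 0.0048 0.0099 0.0035 -0.1112 -0.0136 -0.0000 0 dq 0.134 0.0
12 0.0048 0.0102 0.0038 -0.1112 -0.0136 -0.0000 0 dq 0.118 0.0
13 0.0047 0.0106 0.0039 -0.1112 -0.0136 -0.0000 0 dq 0.103 0.0
14 0.0047 0.0109 0.0041 -0.1112 -0.0136 -0.0000 0 dq 0.09 0.0
```

play_rows(
  motion="0.005 0.0086 0 -0.1112 -0.0136 0 0;0.005 0.0085 0.0004 -0.1112 -0.0136 0 0;0.005 0.0085 0.0008 -0.1112 -0.0136 0 0;0.005 0.0085 0.0012 -0.1112 -0.0136 0 0;0.005 0.0086 0.0016 -0.1112 -0.0136 0 0;0.005 0.0087 0.002 -0.1112 -0.0136 0 0;0.005 0.009 0.0023 -0.1112 -0.0136 0 0;0 0 0 0 0 0 0",
)

```text
t: 61.0
tcp_pos: [0.4611, -0.2886, 0.1538]
tcp_rot: [[0.991, 0.117, 0.062], [0.132, -0.858, -0.497], [-0.005, 0.501, -0.865]]
contact_force: [-0.5, 0.5, 0.2]
finger_gap: 0.0145
```

Run:
```python
from kin import *
s=log(); g=MK["C"][2]
o=snap("54",{"scene":[(330,130,430,240,6)]})
rows(s,np.array([.4912,-.195,.19]),mkR(g,.26,-np.pi/2),7)
```

```text
t 61.0 q [-0.1912 -0.0423  0.3424  2.0698  0.6086  1.0447 -0.0095] tcp [ 0.4611 -0.2886  0.1538] gap 0.0145 F [-0.512  0.486  0.21 ]
[[ 0.9913  0.1167  0.0617]
 [ 0.1319 -0.8576 -0.4971]
 [-0.0051  0.5009 -0.8655]]
1 0.0050 0.0082 0.0032 -0.1113 -0.0150 -0.0009 0 dq 0.173 0.0
2 0.0049 0.0084 0.0035 -0.1113 -0.0150 -0.0009 0 dq 0.161 0.0
3 0.0049 0.0087 0.0038 -0.1113 -0.0150 -0.0009 0 dq 0.147 0.0
4 0.0048 0.0090 0.0041 -0.1113 -0.0150 -0.0009 0 dq 0.132 0.0
5 0.0048 0.0093 0.0043 -0.1113 -0.0150 -0.0009 0 dq 0.116 0.0
6 0.0047 0.0097 0.0045 -0.1113 -0.0150 -0.0009 0 dq 0.102 0.0
7 0.0047 0.0100 0.0046 -0.1113 -0.0150 -0.0009 0 dq 0.09 0.0
```

play_rows(
  motion="0.005 0.0082 0.0032 -0.1113 -0.015 -0.001 0;0.005 0.0084 0.0035 -0.1113 -0.015 -0.001 0;0.005 0.0087 0.0038 -0.1113 -0.015 -0.001 0;0.0048 0.009 0.004 -0.1113 -0.015 -0.001 0;0.0048 0.0093 0.0043 -0.1113 -0.015 -0.001 0;0.0047 0.0097 0.0045 -0.1113 -0.015 -0.001 0;0.0047 0.01 0.0046 -0.1113 -0.015 -0.001 0;0 0 0 0 0 0 0",
)

```text
t: 61.9
tcp_pos: [0.4949, -0.2302, 0.1814]
tcp_rot: [[0.993, 0.029, 0.117], [0.121, -0.254, -0.96], [0.002, 0.967, -0.255]]
contact_force: [-0.3, 0.5, -0.5]
finger_gap: 0.0144
```

Run:
```python
from kin import *
s=log(); g=MK["C"][2]
G=s["tcp_pos"]-.0317*s["tcp_rot"][:,2];print("G",G,"corr",corr(mkR(g,.26,-np.pi/2)))
o=snap("55",{"scene":[(320,150,390,230,8)],"top":[(320,150,370,220,10)]})
```

```text
t 61.9 q [-0.4702  0.35    0.118   2.147   1.2027  1.474  -0.934 ] tcp [ 0.4949 -0.2302  0.1814] gap 0.0144 F [-0.3441  0.5032 -0.5256]
[[ 0.9927  0.0292  0.1174]
 [ 0.1209 -0.2536 -0.9597]
 [ 0.0018  0.9669 -0.2553]]
G [ 0.4912 -0.1998  0.1895] corr [0.0016 0.002  0.0023]
```

play_rows(
  motion="0 0.008 -0.007 0 0 0 0.010; 0 0.007 -0.008 0 0 0 0.010; 0 0 -0.007 0 0 0 0.010; 0 0 0 0 0 0 0.010; 0 0 0 0 0 0 0.010",
)

```text
t: 62.5
tcp_pos: [0.4948, -0.2166, 0.1634]
tcp_rot: [[0.993, 0.02, 0.117], [0.118, -0.256, -0.959], [0.011, 0.966, -0.257]]
contact_force: [0.6, -0.4, -0.2]
finger_gap: 0.0146
```

Run:
```python
from h import *
snap("56",{"scene":[(310,130,400,230,8)],"top":[(300,150,390,230,8)]})
```

```text
(no output)
```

View pics/scene_56_c0.png

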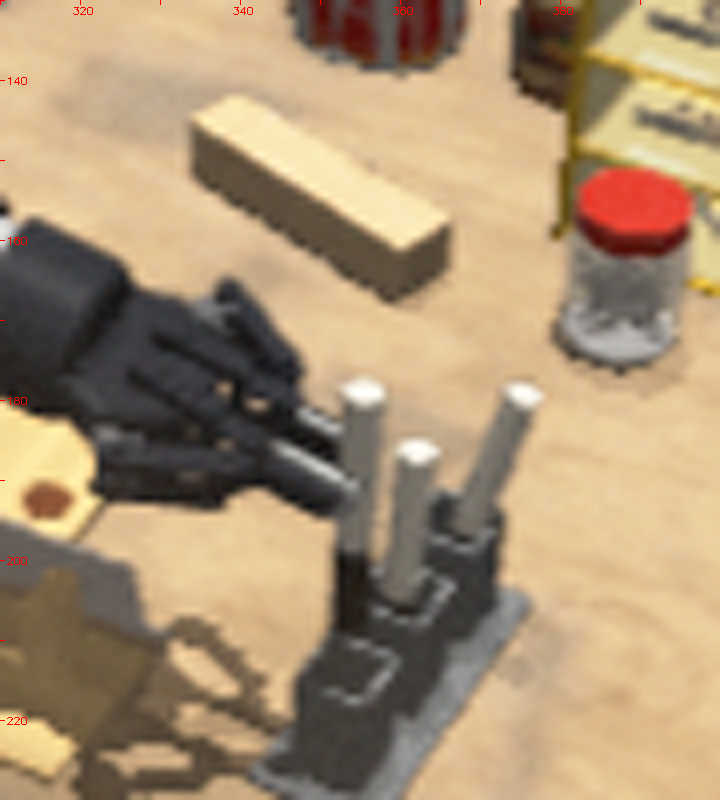

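View pics/top_56_c0.png

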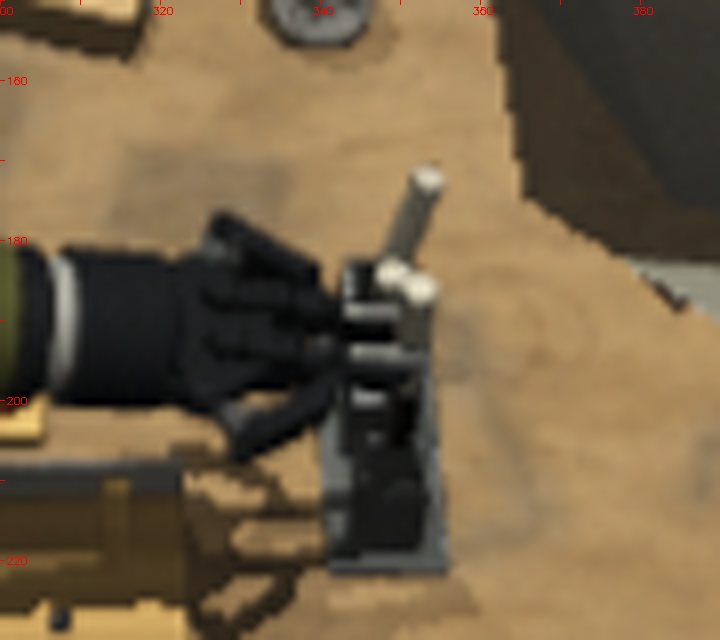

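Run:
```python
from h import *
from kin import *
import numpy as np
s=arm.read_state();R=np.array(s['tcp_rot']);p=np.array(s['tcp_pos']);G=p-.0317*R[:,2]
print(p.round(4),G.round(4),s['finger_gap'])
c=G+np.array([0,0,-.082]); t=G+np.array([0,0,.054])
for n in("scene","top"):
    C=load(n,"56")
    print(n,"cap",proj(C,c),"top",proj(C,t),"mouth",proj(C,np.array([.4906,-.189,.064])),"above mouth at cap z",proj(C,np.array([.4906,-.189,c[2]])))
```

```text
[ 0.4949 -0.2165  0.1635] [ 0.4912 -0.1861  0.1716] 0.01476658584060731
scene cap [[352.8677 207.9373]] top [[355.0095 177.4953]] mouth [[353.1403 213.6225]] above mouth at cap z [[353.52   208.3532]]
top cap [[348.8935 204.5912]] top [[351.565  185.1085]] mouth [[349.1517 208.0707]] above mouth at cap z [[349.6208 204.726 ]]
```

play_rows(
  motion="0 0.001 -0.008 0 0 0 0.010; 0 0 -0.008 0 0 0 0.010; 0 0 -0.002 0 0 0 0.010; 0 0 0 0 0 0 0.010",
)

```text
t: 63.0
tcp_pos: [0.4947, -0.2153, 0.1447]
tcp_rot: [[0.993, 0.021, 0.118], [0.119, -0.255, -0.959], [0.01, 0.967, -0.256]]
contact_force: [0.2, -0.8, 0.1]
finger_gap: 0.0143
```

Run:
```python
from h import *
snap("57",{"scene":[(320,160,390,230,10)],"top":[(320,170,380,230,10)]})
```

```text
(no output)
```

View pics/scene_57_c0.png

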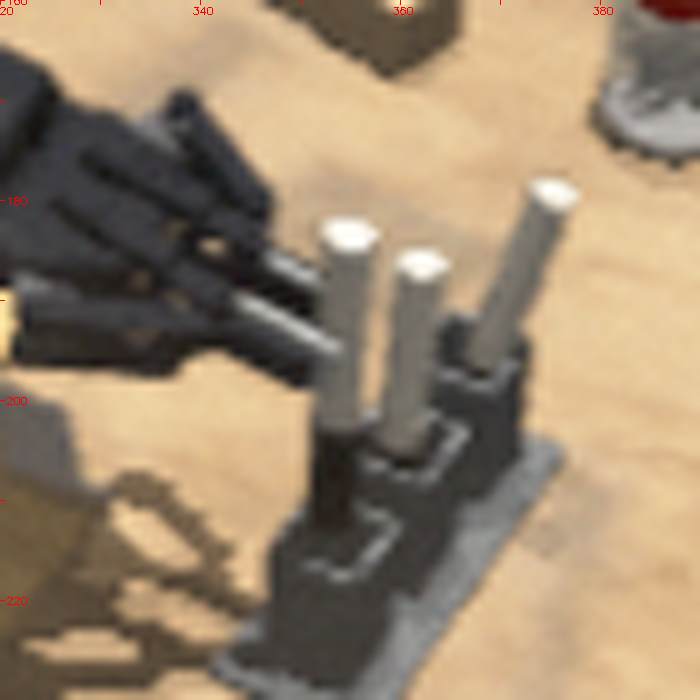

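View pics/top_57_c0.png

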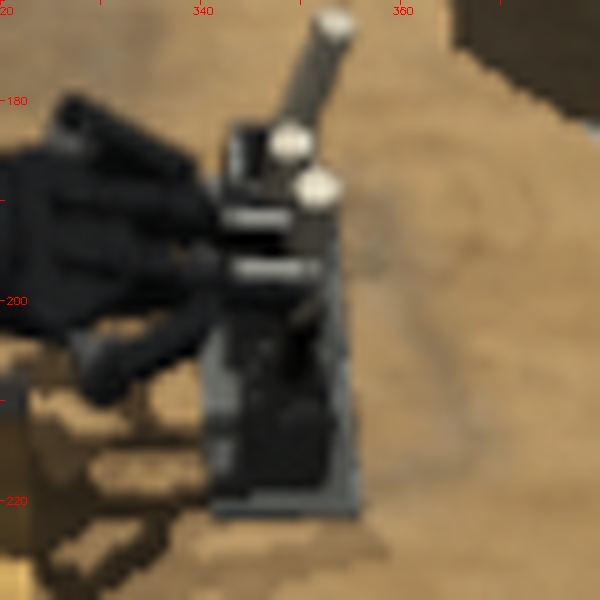

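play_rows(
  motion="0 0 -0.006 0 0 0 0.010; 0 0 -0.006 0 0 0 0.010; 0 0 -0.006 0 0 0 0.010; 0 0 -0.006 0 0 0 0.010; 0 0 0 0 0 0 0.010",
)

```text
t: 63.6
tcp_pos: [0.4946, -0.2153, 0.1203]
tcp_rot: [[0.993, 0.021, 0.118], [0.119, -0.256, -0.959], [0.01, 0.967, -0.256]]
contact_force: [-0.5, 0.1, 0.0]
finger_gap: 0.0147
```

Run:
```python
from h import *
snap("58",{"scene":[(320,160,390,230,10)],"top":[(320,170,380,230,10)]})
```

```text
(no output)
```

View pics/scene_58_c0.png

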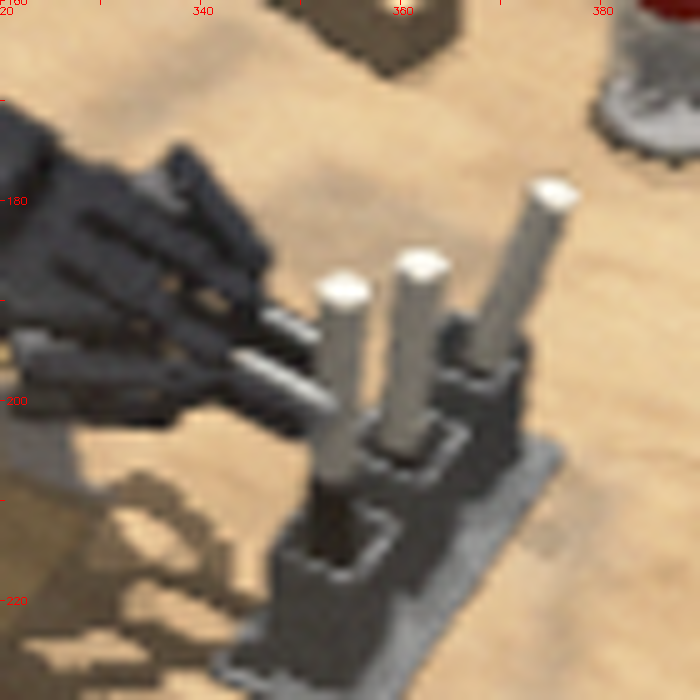

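View pics/top_58_c0.png

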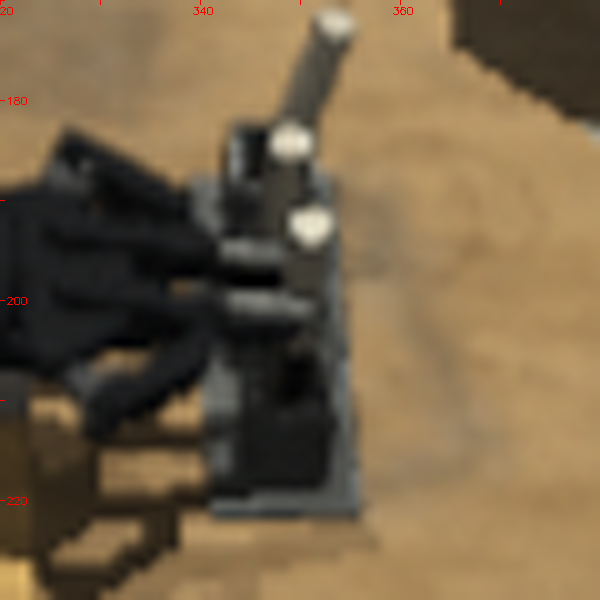

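The cap is inside the near tube's mouth (scene ≈(353,212)). I'll release here.

play_rows(
  motion="0 0 0 0 0 0 0.030; 0 0 0 0 0 0 0.032; 0 0 0 0 0 0 0.032; 0 0 0 0 0 0 0.032; 0 0 0 0 0 0 0.032",
)

```text
t: 64.2
tcp_pos: [0.495, -0.2153, 0.1213]
tcp_rot: [[0.993, 0.019, 0.118], [0.119, -0.256, -0.959], [0.012, 0.966, -0.257]]
contact_force: [-0.1, 0.8, -0.5]
finger_gap: 0.0319
```

Run:
```python
from h import *
snap("59",{"scene":[(320,160,390,230,10)],"top":[(320,170,380,230,10)]})
```

```text
(no output)
```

View pics/scene_59_c0.png

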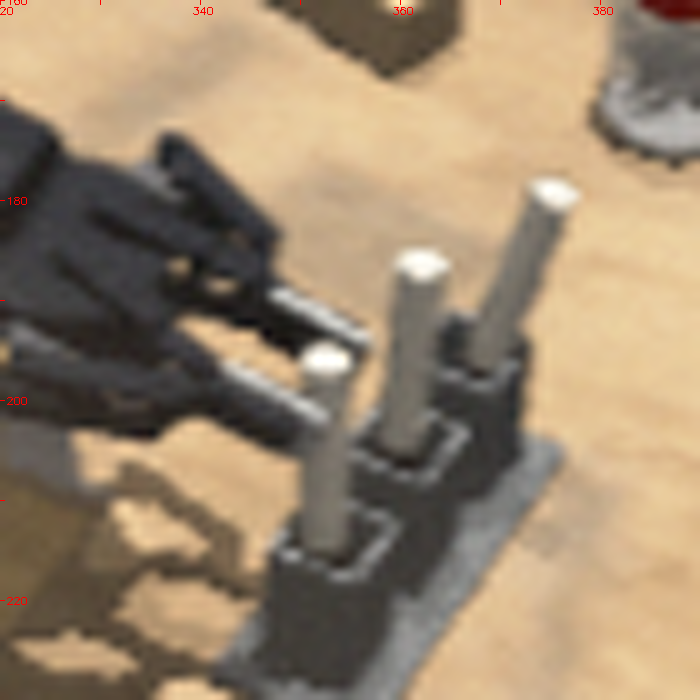

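View pics/top_59_c0.png

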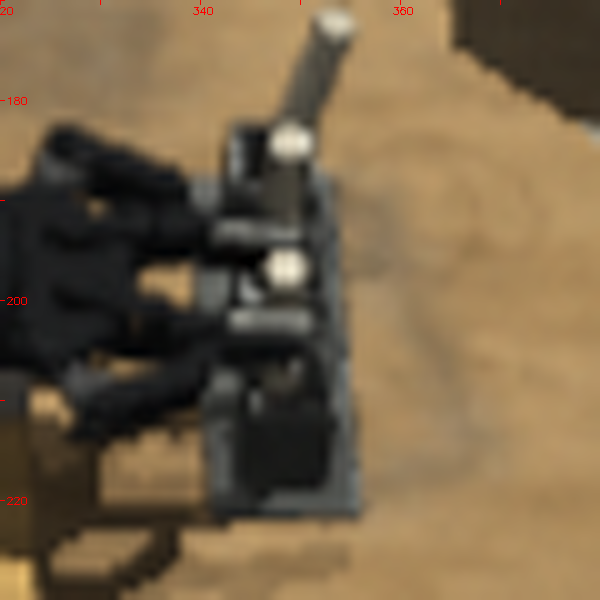

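play_rows(
  motion="-0.002 0.015 0.004 0 0 0 0.032; -0.003 0.025 0.007 0 0 0 0.032; -0.003 0.03 0.015 0 0 0 0.032; 0 0.01 0.04 0 0 0 0.032; 0 0 0.045 0 0 0 0.032; 0 -0.01 0.045 0 0 0 0.032; 0 0 0.045 0 0 0 0.032; 0 0 0.02 0 0 0 0.032",
)

```text
t: 65.1
tcp_pos: [0.4871, -0.1443, 0.3464]
tcp_rot: [[0.993, 0.014, 0.12], [0.119, -0.258, -0.959], [0.017, 0.966, -0.258]]
contact_force: [0.3, 0.5, -0.2]
finger_gap: 0.0319
```

Run:
```python
from h import *
snap("60",{"scene":[(300,160,400,240,7)],"top":[(320,170,380,230,10)]})
```

```text
(no output)
```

View pics/scene_60.png

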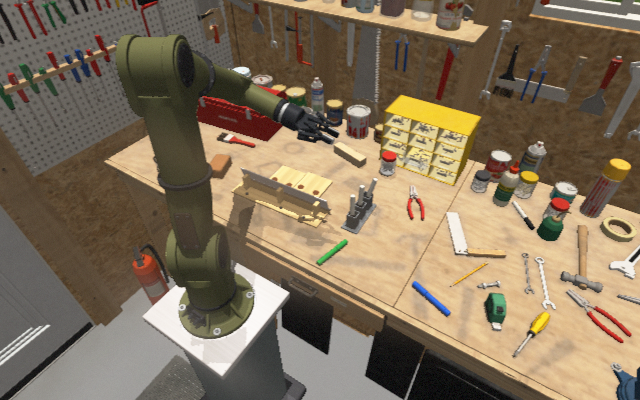

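View pics/top_60.png

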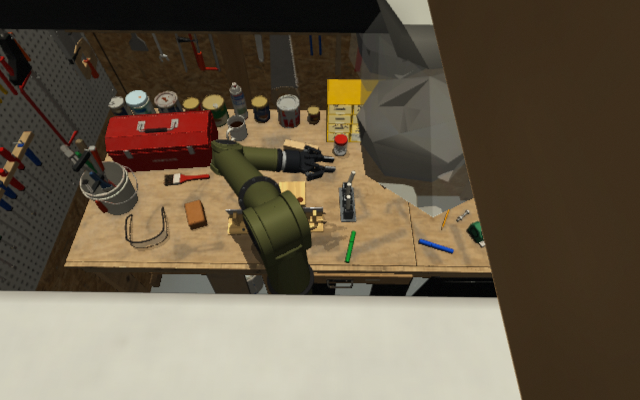

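View pics/scene_60_c0.png

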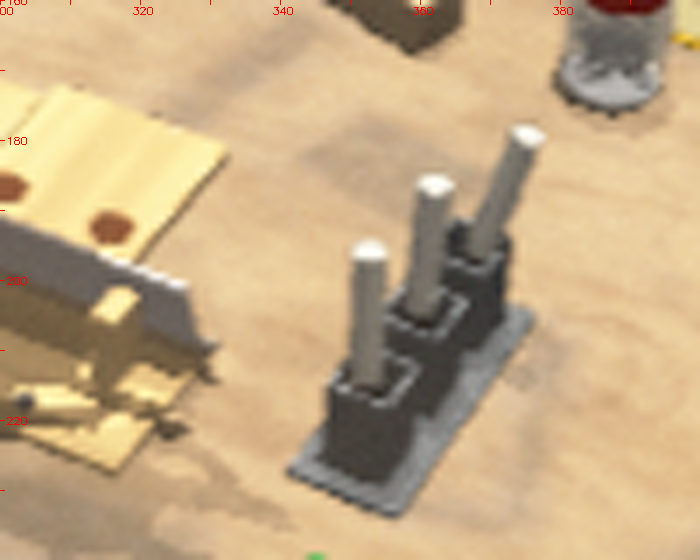

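```bash
python3 - <<'E'
from h import *
from kin import *
import numpy as np
snap("61",{"scene":[(200,150,340,240,5)]})
s=arm.read_state();q=np.array(s['joint_positions']);p=np.array(s['tcp_pos']);R=np.array(s['tcp_rot'])
print(q.round(2))
for i in range(8):
    p=p+np.array([-.015,-.04,.01]); r=ik(p,R,q); print(p.round(3),[np.round(x,3) for x in r] if isinstance(r,tuple) else np.round(r,2)); q=r[0] if isinstance(r,tuple) else r
E
ls pics | head -8
```

```text
[-0.57  0.13  0.05  2.    1.12  1.75 -0.66]
[ 0.472 -0.184  0.352] [array([-0.542,  0.051,  0.073,  2.063,  1.162,  1.717, -0.631]), np.float64(0.0), np.float64(0.0)]
[ 0.457 -0.224  0.362] [array([-0.509, -0.024,  0.103,  2.116,  1.205,  1.678, -0.591]), np.float64(0.0), np.float64(0.0)]
[ 0.442 -0.264  0.372] [array([-0.472, -0.097,  0.137,  2.161,  1.252,  1.634, -0.546]), np.float64(0.0), np.float64(0.0)]
[ 0.427 -0.304  0.382] [array([-0.434, -0.167,  0.176,  2.198,  1.303,  1.587, -0.496]), np.float64(0.0), np.float64(0.0)]
[ 0.412 -0.344  0.392] [array([-0.393, -0.233,  0.22 ,  2.226,  1.356,  1.533, -0.444]), np.float64(0.0), np.float64(0.0)]
[ 0.397 -0.384  0.402] [array([-0.351, -0.293,  0.269,  2.244,  1.411,  1.474, -0.39 ]), np.float64(0.0), np.float64(0.0)]
[ 0.382 -0.424  0.412] [array([ 0.232, -0.3  , -0.13 ,  2.238,  1.365,  1.253, -0.322]), np.float64(0.027), np.float64(0.006)]
[ 0.367 -0.464  0.422] [array([ 0.386, -0.3  , -0.159,  2.222,  1.389,  1.151, -0.288]), np.float64(3.877), np.float64(0.866)]
scene0.png
scene_1.npz
scene_1.png
scene_10.npz
scene_10.png
scene_10_c0.png
scene_11.npz
scene_11.png
```

View pics/scene_61_c0.png

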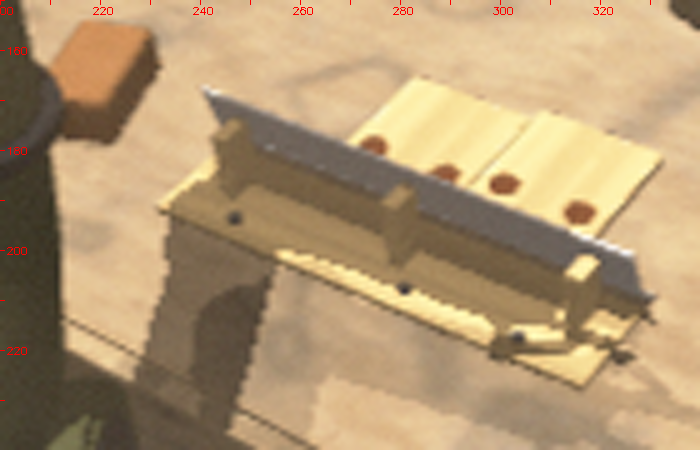

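play_rows(
  motion="-0.015 -0.03 0.01 0 0 0 0.032; -0.015 -0.03 0.01 0 0 0 0.032; -0.015 -0.03 0.01 0 0 0 0.032; -0.015 -0.03 0.01 0 0 0 0.032; -0.012 -0.03 0.01 0 0 0 0.032; 0 0 0 0 0 0 0.032",
)

```text
t: 65.9
tcp_pos: [0.4117, -0.2983, 0.3914]
tcp_rot: [[0.994, 0.019, 0.112], [0.113, -0.257, -0.96], [0.01, 0.966, -0.257]]
contact_force: [1.0, -0.3, -0.8]
finger_gap: 0.0319
```

Run:
```python
from h import *
snap("62",{"scene":[(240,150,340,210,7)],"top":[(180,150,380,240,4)]})
import cv2
a=cv2.imread("pics/scene_32.png");b=cv2.imread("pics/scene_62.png")
f=lambda im:cv2.resize(im[145:235,195:335],None,fx=4.5,fy=4.5,interpolation=cv2.INTER_CUBIC)
z=cv2.imread("pics/scene0.png")
cv2.imwrite("pics/cmp_62.png",f(a)); cv2.imwrite("pics/cmp_0.png",f(z)); print(z.shape)
```

```text
(400, 640, 3)
```

View pics/scene_62_c0.png

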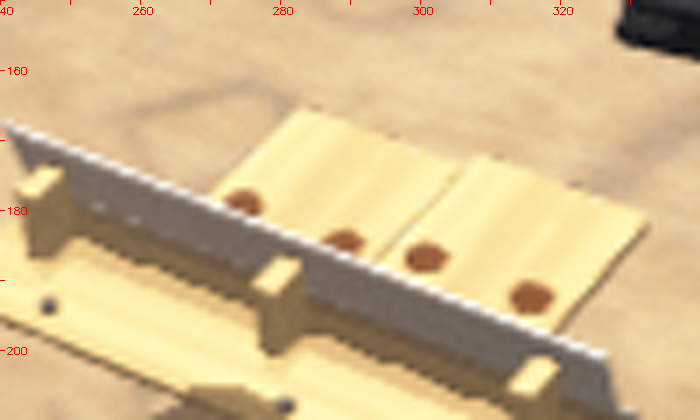

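View pics/top_62_c0.png

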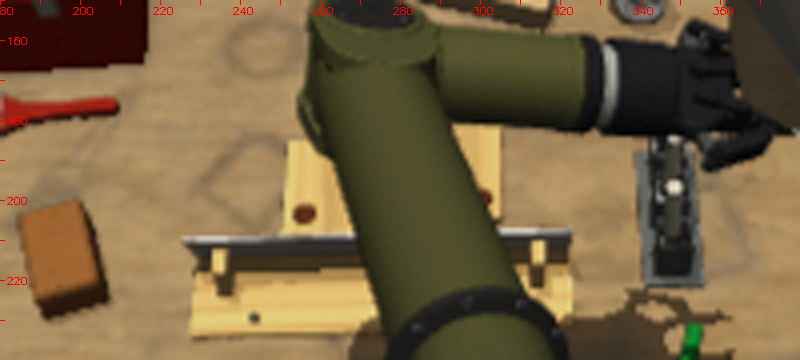

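View pics/cmp_62.png

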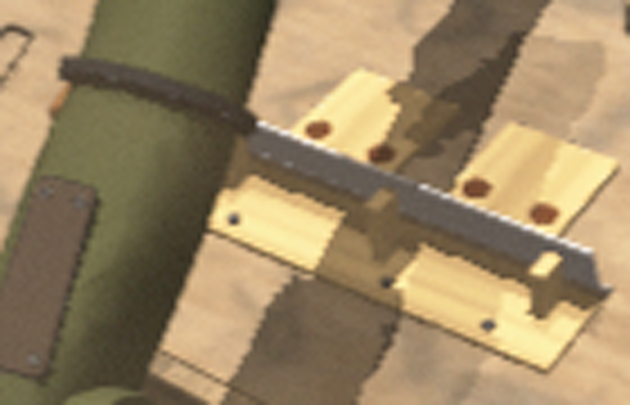

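View pics/cmp_0.png

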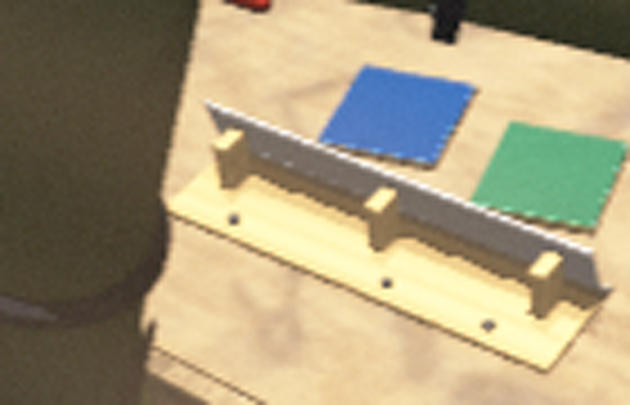

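Run:
```python
from h import *
import numpy as np,cv2
C=load("scene","62")
P=dict(bFL=(283.2,165.2),bFR=(305.3,173.2),gFL=(308,172.2),gFR=(332.5,182),bh1=(274.8,179),bh2=(289.5,184.8),gh1=(300.7,186.8),gh2=(316,192.5))
W={k:atz(C,v,.009) for k,v in P.items()}
for k,v in W.items(): print(k,np.round(np.ravel(v),4), np.round(fv(np.ravel(v)),4))
d=lambda a,b:np.linalg.norm(np.ravel(W[a])-np.ravel(W[b]))
print(d('bFL','gFR'),d('gFL','gFR'),d('bFL','bFR'),d('bh1','bh2'),d('gh1','gh2'))
im=cv2.imread("pics/scene_62.png")[160:200,265:340];cv2.imwrite("pics/z62.png",cv2.resize(im,None,fx=10,fy=10,interpolation=cv2.INTER_CUBIC))
```

```text
bFL [0.6342 0.2251 0.009 ] [-0.1234 -0.107   0.009 ]
bFR [0.6398 0.1157 0.009 ] [-0.1242  0.0026  0.009 ]
gFL [0.6511 0.1099 0.009 ] [-0.1352  0.0089  0.009 ]
gFR [ 0.6517 -0.0083  0.009 ] [-0.1307  0.127   0.009 ]
bh1 [0.5432 0.1998 0.009 ] [-0.0314 -0.0857  0.009 ]
bh2 [0.5459 0.1281 0.009 ] [-0.031  -0.0139  0.009 ]
gh1 [0.5598 0.0833 0.009 ] [-0.0428  0.0314  0.009 ]
gh2 [0.5639 0.0135 0.009 ] [-0.0438  0.1013  0.009 ]
0.2340912410116002 0.11819826673170998 0.10957323673431078 0.07182727665720519 0.06987524152105533
```

View pics/z62.png

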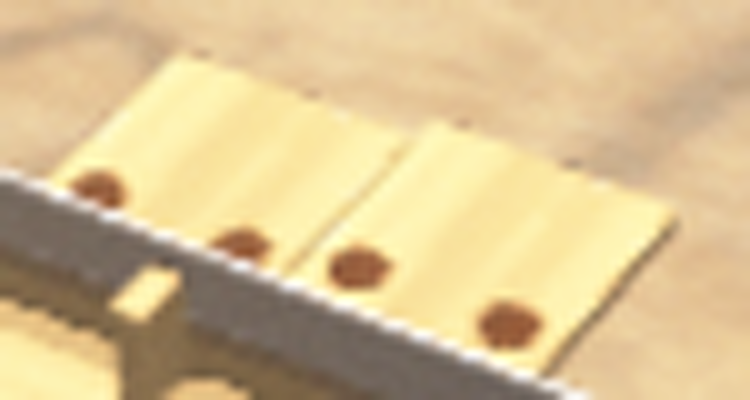

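Run:
```python
from h import *
from kin import *
import numpy as np
from scipy.spatial.transform import Rotation as Ro
C=load("scene","32")
for n,v in dict(bh1=(195+318/4.5,145+130/4.5),bh2=(195+380/4.5,145+153/4.5),gh1=(195+476/4.5,145+188/4.5),gh2=(195+543/4.5,145+213/4.5)).items(): print(n,np.round(fv(np.ravel(atz(C,v,.009))),4))
s=arm.read_state();q=np.array(s['joint_positions']);p=np.array(s['tcp_pos']);R=np.array(s['tcp_rot'])
for i in range(10):
    p=p+np.array([-.005,-.02,0.0]); R=Ro.from_rotvec([.13,0,0]).as_matrix()@R; r=ik(p,R,q); print(p.round(3),r[0].round(2),round(float(r[1]),4)); q=r[0]
for i in range(8):
    p=p+np.array([-.02,-.02,-.0]); r=ik(p,R,q); print(p.round(3),r[0].round(2),round(float(r[1]),4)); q=r[0]
```

```text
bh1 [-0.0397 -0.1374  0.009 ]
bh2 [-0.0408 -0.0693  0.009 ]
gh1 [-0.0431  0.0316  0.009 ]
gh2 [-0.044   0.0997  0.009 ]
[ 0.409 -0.315  0.391] [-0.43 -0.28  0.21  2.16  1.23  1.56 -0.37] 0.0
[ 0.404 -0.335  0.391] [ 0.11 -0.3  -0.15  2.09  1.04  1.36 -0.19] 0.885
[ 0.399 -0.355  0.391] [ 0.24 -0.3  -0.15  2.01  0.89  1.3  -0.03] 4.5479
[ 0.394 -0.375  0.391] [ 0.39 -0.3  -0.14  1.93  0.72  1.24  0.16] 3.7667
[ 0.389 -0.395  0.391] [ 0.4  -0.29 -0.03  1.87  0.58  1.23  0.33] 0.0001
[ 0.384 -0.415  0.391] [ 0.41 -0.24  0.08  1.77  0.44  1.26  0.49] 0.0001
[ 0.379 -0.435  0.391] [ 0.44 -0.17  0.18  1.67  0.29  1.31  0.64] 0.0001
[ 0.374 -0.455  0.391] [ 0.48 -0.08  0.26  1.55  0.14  1.39  0.78] 0.0001
[ 0.369 -0.475  0.391] [ 0.55  0.04  0.33  1.43 -0.01  1.5   0.91] 0.0001
[ 0.364 -0.495  0.391] [ 0.64  0.16  0.36  1.29 -0.15  1.63  1.01] 0.0001
[ 0.344 -0.515  0.391] [ 0.68  0.18  0.38  1.27 -0.17  1.63  1.06] 0.0
[ 0.324 -0.535  0.391] [ 0.72  0.2   0.4   1.25 -0.18  1.64  1.11] 0.0
[ 0.304 -0.555  0.391] [ 0.76  0.22  0.42  1.23 -0.19  1.65  1.17] 0.0
[ 0.284 -0.575  0.391] [ 0.8   0.25  0.43  1.2  -0.21  1.66  1.22] 0.0
[ 0.264 -0.595  0.391] [ 0.84  0.28  0.45  1.17 -0.23  1.67  1.27] 0.0
[ 0.244 -0.615  0.391] [ 0.89  0.31  0.46  1.14 -0.25  1.69  1.31] 0.0
[ 0.224 -0.635  0.391] [ 0.93  0.34  0.47  1.1  -0.27  1.7   1.36] 0.0
[ 0.204 -0.655  0.391] [ 0.98  0.38  0.48  1.05 -0.29  1.72  1.4 ] 0.0
```

Run:
```python
from h import *
from kin import *
import numpy as np
from scipy.spatial.transform import Rotation as Ro
s=arm.read_state();q=np.array(s['joint_positions']);p=np.array(s['tcp_pos']);R=np.array(s['tcp_rot'])
for i in range(10):
    p=p+np.array([.012 if i<4 else 0,-.02,-0.01]); R=Ro.from_rotvec([.13,0,0]).as_matrix()@R; r=ik(p,R,q); print(p.round(3),r[0].round(2),round(float(r[1]),4)); q=r[0]
print(R[:,2])
for i in range(5):
    p=p+np.array([-.03,-.02,-.0]); r=ik(p,R,q); print(p.round(3),r[0].round(2),round(float(r[1]),4)); q=r[0]
```

```text
[ 0.426 -0.315  0.381] [-0.43 -0.23  0.22  2.15  1.22  1.53 -0.39] 0.0
[ 0.438 -0.335  0.371] [-0.41 -0.24  0.3   2.08  1.14  1.44 -0.29] 0.0
[ 0.45  -0.355  0.361] [-0.39 -0.24  0.38  2.01  1.04  1.35 -0.17] 0.0001
[ 0.462 -0.375  0.351] [-0.37 -0.21  0.48  1.92  0.91  1.28 -0.04] 0.0001
[ 0.462 -0.395  0.341] [-0.36 -0.2   0.58  1.86  0.76  1.24  0.11] 0.0001
[ 0.462 -0.415  0.331] [-0.34 -0.15  0.7   1.78  0.58  1.2   0.29] 0.0001
[ 0.462 -0.435  0.321] [-0.3  -0.06  0.82  1.69  0.35  1.2   0.49] 0.0002
[ 0.462 -0.455  0.311] [-0.16  0.07  0.88  1.59  0.07  1.24  0.72] 0.0002
[ 0.462 -0.475  0.301] [ 0.02  0.22  0.87  1.48 -0.17  1.34  0.92] 0.0002
[ 0.462 -0.495  0.291] [ 0.21  0.36  0.83  1.35 -0.36  1.47  1.05] 0.0002
[ 0.1171 -0.0088 -0.9931]
[ 0.432 -0.515  0.291] [ 0.26  0.35  0.84  1.36 -0.36  1.48  1.1 ] 0.0
[ 0.402 -0.535  0.291] [ 0.3   0.35  0.85  1.37 -0.36  1.48  1.16] 0.0
[ 0.372 -0.555  0.291] [ 0.36  0.36  0.86  1.36 -0.37  1.49  1.22] 0.0
[ 0.342 -0.575  0.291] [ 0.41  0.37  0.87  1.36 -0.38  1.5   1.28] 0.0
[ 0.312 -0.595  0.291] [ 0.47  0.38  0.87  1.34 -0.4   1.51  1.34] 0.0
```

play_rows(
  motion="0.012 -0.02 -0.01 0.13 0 0 0.032; 0.012 -0.02 -0.01 0.13 0 0 0.032; 0.012 -0.02 -0.01 0.13 0 0 0.032; 0.012 -0.02 -0.01 0.13 0 0 0.032; 0 -0.02 -0.01 0.13 0 0 0.032; 0 -0.02 -0.01 0.13 0 0 0.032; 0 -0.02 -0.01 0.13 0 0 0.032; 0 -0.02 -0.01 0.13 0 0 0.032",
)

```text
t: 66.8
tcp_pos: [0.4628, -0.4498, 0.3131]
tcp_rot: [[0.993, 0.02, 0.113], [0.053, -0.956, -0.288], [0.102, 0.292, -0.951]]
contact_force: [-1.3, -0.2, -2.0]
finger_gap: 0.032
```

play_rows(
  motion="0 -0.02 0 0.13 0 0 0.032; 0 -0.02 0 0.13 0 0 0.032; -0.03 -0.02 0 0 0 0 0.032; -0.03 -0.02 0 0 0 0 0.032; -0.03 -0.02 0 0 0 0 0.032; 0 0 0 0 0 0 0.032",
)

```text
t: 67.4
tcp_pos: [0.363, -0.5454, 0.3103]
tcp_rot: [[0.995, 0.006, 0.095], [0.013, -0.997, -0.078], [0.094, 0.079, -0.992]]
contact_force: [-1.0, -0.4, 0.5]
finger_gap: 0.032
```

Run:
```python
from h import *
snap("63",{"scene":[(240,150,340,210,7)],"top":[(220,160,350,240,6)]})
```

View pics/top_63_c0.png

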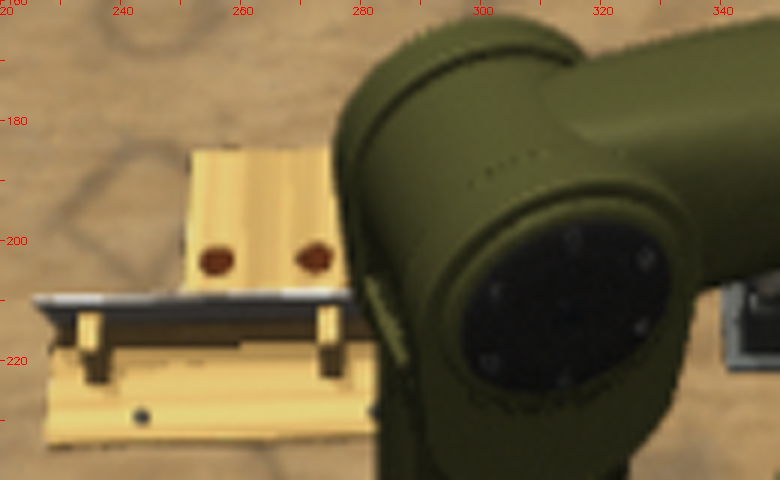

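View pics/scene_63.png

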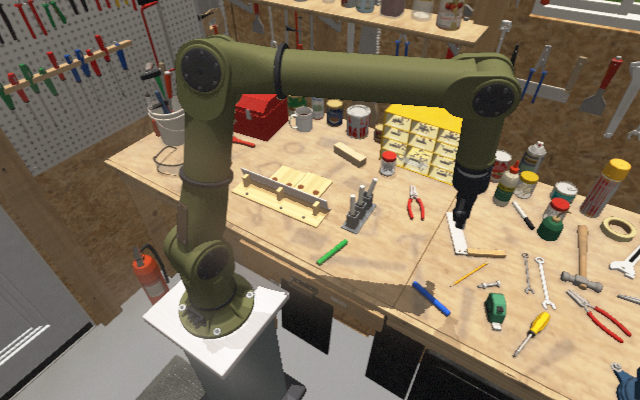

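Run:
```python
from h import *
import numpy as np,cv2
from scipy import ndimage
S=load("scene","63");T=load("top","63")
a=cv2.imread("pics/scene_63.png").astype(int);t=cv2.imread("pics/top_63.png").astype(int)
def blobs(im,x0,y0,x1,y1):
    c=im[y0:y1,x0:x1]; m=(c[...,2]<185)&(c[...,2]-c[...,0]>50)&(c[...,1]<120)
    l,n=ndimage.label(m)
    for i in range(1,n+1):
        k=l==i
        if k.sum()>6: 
            w=np.where(k,255-c[...,1],0); cy,cx=ndimage.center_of_mass(w); print((round(cx+x0,2),round(cy+y0,2)),k.sum())
print("scene");blobs(a,262,172,330,202)
print("top");blobs(t,245,195,282,212)
for n,u,v in[("h1",(274.8,179),(255.6,203.5)),("h2",(289.5,184.8),(272.3,202.9)),("FL",(283.2,165.2),(251.7,184.8))]:
    P=tri(S,u,T,v); P=np.ravel(P[0] if isinstance(P,tuple) else P); print(n,P.round(4),np.round(fv(P),4), "topcam@.009",np.round(fv(np.ravel(atz(T,v,.009))),4))
```

```text
scene
(np.float64(274.66), np.float64(178.67)) 9
(np.float64(288.86), np.float64(184.16)) 7
(np.float64(280.68), np.float64(194.37)) 154
(np.float64(300.06), np.float64(186.6)) 15
(np.float64(315.43), np.float64(192.24)) 16
top
(np.float64(255.68), np.float64(203.15)) 24
(np.float64(271.93), np.float64(202.61)) 24
h1 [0.5436 0.2015 0.007 ] [-0.0319 -0.0874  0.007 ] topcam@.009 [-0.0294 -0.0874  0.009 ]
h2 [0.5488 0.1313 0.0046] [-0.034  -0.017   0.0046] topcam@.009 [-0.0303 -0.0168  0.009 ]
FL [0.6396 0.229  0.0043] [-0.129  -0.1106  0.0043] topcam@.009 [-0.1263 -0.1096  0.009 ]
```

View pics/scene_63_c0.png

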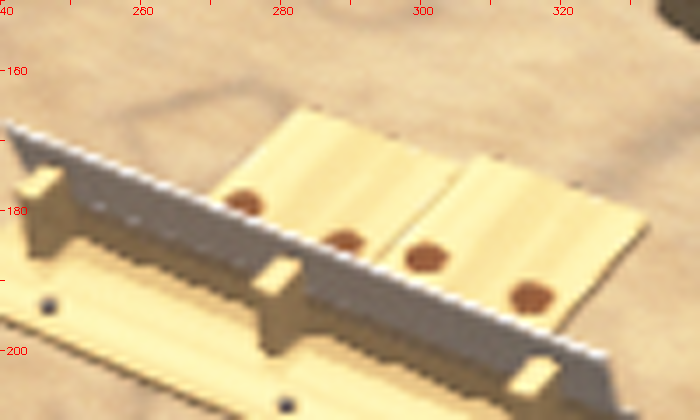

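```bash
ls pics/top_*.png | head -5
python3 - <<'E'
import cv2,numpy as np
for n in("1","60","62","63"):
    im=cv2.imread(f"pics/top_{n}.png")
    if im is None: continue
    c=im[180:240,175:225].astype(int); m=(c[...,2]>110)&(c[...,2]-c[...,0]>75)&(c[...,1]<115); y,x=np.nonzero(m); print(n,m.sum(),x.mean()+175,y.mean()+180)
E
```

```text
pics/top_1.png
pics/top_10.png
pics/top_10_c0.png
pics/top_11.png
pics/top_11_c0.png
1 352 193.52272727272728 211.0909090909091
60 354 193.53389830508473 211.1271186440678
62 350 193.51714285714286 211.14285714285714
63 355 193.56056338028168 211.1380281690141
```

The sanding block hasn't moved, both panels are flat with their bare backs up, and the three markers stand in their tubes. I'm handing in.

```bash
python3 -c "
from bench import arm
print(arm.read_state()['contact_force']); print(arm.job_done())"
```

```text
[ 1.13105488 -0.31564333  0.18223213]
the job is handed in; nothing more can be done
None
```

The job is done and handed in at about 67.5 s, with the arm parked clear of everything. I pushed each panel up against the fence until it leaned there, then tipped it over. The three markers went cap down into the stand, one to a tube.

**Last checks:**
- **Panels:** Both lie bare back up, side by side in front of the fence. The blue one was knocked about 5 cm sideways towards the green one and about 9 mm towards the fence after I had turned it, and I left it there. For the blue panel, the two-camera check fits it lying flat, with three points at 4–7 mm high against a nominal 9 mm. For the green panel, flatness in this last check comes from the scene picture only, because the arm hid it in the top view.
- **Markers:** All three stand in separate tubes with their white ends up, leaning slightly.
- **Sanding block:** It has not moved, within 0.1 px in the top view.

**Disagreements:**
- **Blue panel's rear edge:** The measurements put it between about 9 mm in front of the fence's front line and 1 mm past it, so it may be touching the start of the toe.
- **Finger tips:** The true tips sit roughly 26–33 mm behind the reported TCP, depending on the opening. I found this by touch and from the pictures and corrected for it.

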